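Photograph a batch of incoming sample bottles

TASK

Photograph the sample bottles on the tray in order, starting with the one nearest the robot's base: hold each bottle by its cap upright just above the printed cross and turn it, so that the side to the right of its label (as one faces the label), then the back, then the side to the left faces the lens squarely, holding it still for about a second each time. For the closing group picture, stand all the bottles side by side centred on the printed line with their labels facing the camera, and, as the scale in the picture, lay the straightedge flat on the board in front of them with its graduated edge flush against the foot of every bottle. Leave the other things where they are and do not knock the camera.

Things in the scene. Friction and masses are not known exactly. Their poses are not given: they have to be found in the camera images.
- board: grey copy board of the photo stand, 500 x 300 x 5 mm, lying on the bench and fixed to it; it carries the camera at its far end. Origin: centre of its underside; z up, x points along its length to the camera end, y across. A dark cross (50 mm arms) and a dark line straight across the board are printed on it
- cross (a point): centre of the printed cross, on the board's upper face (5 mm over the bench), 30 mm on the near side of the board's centre; axes as the board's
- line (a point): middle of the printed line, on the board's upper face, 160 mm on the near side of the board's centre and 130 mm from the cross; the line runs along y, 290 mm long; axes as the board's
- camera: black still camera on a short column, fixed to the board's far end and looking along the board at the cross, towards the line; its body is 125 mm wide and its highest part 132 mm over the bench. The front of its lens (64 mm wide) is 134 mm beyond the cross and 66 mm above the board. Origin and axes as the board's
- tray: shallow steel tray, fixed, 300 x 106 mm, floor 2 mm thick, rim 8 mm high, left or right of the board. Origin: centre of its underside, x along its length away from the robot, z up. Two or three bottles stand on it one behind another, in places 92 mm apart, labels any way round
- bottle_a: 250 ml square plastic sample bottle, about 0.26 kg, starts in the place on the tray nearest the robot (may be absent). Body 58 x 58 mm, 94 mm high; round white cap to hold it by, 44 mm wide, 104 to 132 mm above the foot. Origin: centre of the foot; z up, x out of the side with the cream bar-code label, y out of the side to the right as one faces the label
- bottle_a_label (a point): middle of the foot edge of the label's side (bottle's +x) of this bottle, 29 mm from its axis; axes as the bottle's
- bottle_a_right (a point): middle of the foot edge of the side to the right of the label as one faces the label (bottle's +y) of this bottle, 29 mm from its axis; axes as the bottle's
- bottle_a_back (a point): middle of the foot edge of the back, away from the label (bottle's -x) of this bottle, 29 mm from its axis; axes as the bottle's
- bottle_a_left (a point): middle of the foot edge of the side to the left of the label as one faces the label (bottle's -y) of this bottle, 29 mm from its axis; axes as the bottle's
- bottle_b: 250 ml square plastic sample bottle, about 0.26 kg, starts in the tray's middle place (may be absent). Body 58 x 58 mm, 94 mm high; round white cap to hold it by, 44 mm wide, 104 to 132 mm above the foot. Origin: centre of the foot; z up, x out of the side with the cream bar-code label, y out of the side to the right as one faces the label
- bottle_b_label (a point): middle of the foot edge of the label's side (bottle's +x) of this bottle, 29 mm from its axis; axes as the bottle's
- bottle_b_right (a point): middle of the foot edge of the side to the right of the label as one faces the label (bottle's +y) of this bottle, 29 mm from its axis; axes as the bottle's
- bottle_b_back (a point): middle of the foot edge of the back, away from the label (bottle's -x) of this bottle, 29 mm from its axis; axes as the bottle's
- bottle_b_left (a point): middle of the foot edge of the side to the left of the label as one faces the label (bottle's -y) of this bottle, 29 mm from its axis; axes as the bottle's
- bottle_c: 250 ml square plastic sample bottle, about 0.26 kg, starts in the place on the tray farthest from the robot (may be absent). Body 58 x 58 mm, 94 mm high; round white cap to hold it by, 44 mm wide, 104 to 132 mm above the foot. Origin: centre of the foot; z up, x out of the side with the cream bar-code label, y out of the side to the right as one faces the label
- bottle_c_label (a point): middle of the foot edge of the label's side (bottle's +x) of this bottle, 29 mm from its axis; axes as the bottle's
- bottle_c_right (a point): middle of the foot edge of the side to the right of the label as one faces the label (bottle's +y) of this bottle, 29 mm from its axis; axes as the bottle's
- bottle_c_back (a point): middle of the foot edge of the back, away from the label (bottle's -x) of this bottle, 29 mm from its axis; axes as the bottle's
- bottle_c_left (a point): middle of the foot edge of the side to the left of the label as one faces the label (bottle's -y) of this bottle, 29 mm from its axis; axes as the bottle's
- rule: aluminium straightedge, 300 x 70 x 5 mm, 0.28 kg, lying flat on the bench across the board from the tray. One long edge is graduated. A grip rib 12 mm wide stands along the whole of the other long edge, its top 21 mm above the underside. Origin: centre of the underside; x lengthwise, y towards the graduated edge (at y = 35 mm; rib middle at y = -29 mm), z up
- reagent: amber jar with black cap, 60 mm wide, 130 mm tall; not part of the job. Origin: centre of its foot
- beaker: clear beaker, 60 mm wide, 80 mm tall; not part of the job. Origin: centre of its foot
- weight: brass calibration weight, 36 mm wide, 56 mm tall; not part of the job. Origin: centre of its foot
Mind the look-alikes: they are no part of the job. Leave any yellow look-alike of the bottle_a alone.

How it is judged:
By the outcome, as a careful person would: the job done as asked, in the order asked, and still so for the second after the job is handed in, with the robot touching nothing.
Of bottle_a, bottle_b, bottle_c only 2 to 3 are there at a start; the rules pass over those that are not, and their reading is None.
At some moment in a run one of rule may be knocked a few centimetres aside while the robot is not near it.
Once in a run the grip may slacken for a moment while it holds something.
It also fails if it takes over 210 s, if anything falls off the work surface, if the arm or the gripper's body presses on something with over 40 N, if the wrist force passes 120 N, or if a joint passes its speed limit or range.

ROBOT

A 6-joint arm with a two-finger parallel gripper is mounted at the origin on the work surface. World frame = base frame: x ahead of the robot, y to its left, z up, the work surface at z = 0. Lengths are in mm, angles in rad, forces in N, time in s.
With the tool pointing down it reaches from about 275 to 725 mm from the base axis. Payload 15.9 kg.
Tool frame: the origin (TCP) lies at the very end of the fingers, on their centre line; the grasp point (between the pads) lies 19 mm behind it; z points along the fingers, y is the line along which they close (so a half turn about z gives the same grasp; the last joint's range is limited). The gripper opens to 85 mm and grips with 20 to 120 N. Pads are 22 mm wide; open, the fingers measure 114 mm over their backs; the gripper's body (76 mm by 85 mm) begins 54 mm behind the grasp point. The pads swing forward as they close: fully open they stand 13 mm farther back than shut.
Start: joints at [-1.217, 0.213, -0.034, 1.323, 0, 1.571], TCP at [173.226, -469.018, 231.306] pointing down, gripper open.
Joint ranges: [-2.98, 2.98], [-0.74, 1.72], [-1.14, 1.35], [-2.1, 2.04], [-1.57, 1.44], [-3.14, 3.14]. Speed limits (rad/s): [1.89, 1.89, 2.39, 2.57, 3.14, 3.14].

INTERFACE

Orientations are given as a 3x3 rotation matrix whose columns are the frame's x, y, z axes.
In Python, from station import manip, imaging gives the robot as it stands.
- The arm moves only by the tool arm_command, never from a script. Its arguments are lists of equal length, an entry for each row: "delta_pos": the shift along the tool's x, y, z in cm, a list of three; "angular": the turn, a rotation vector about the tool's x, y, z in degrees, a list of three; "claw": the closure, from -1 (fully open) to 1 (shut). A call has 1 to 5 rows; each row is the pose to reach, as a shift and turn from the pose commanded when the call began, along the tool's axes at that moment; what a row does not reach only later rows make up. A row lasts 1/10 s, in which the tool goes at most 50 mm and 8.59 degrees, less where a joint would pass 70% of its speed; a pose out of reach is approached as far as the arm can. A call with a gripper value outside its range is refused whole. The fingers move at their own pace and stop on an object; "force" is the grip in N (left out, the last holds). Time passes only in rows, so rows that repeat a pose let the fingers close. It gives the time, the measured TCP pose, the force, the opening and the grip force at its end, in the units of the state.
- manip.state(): the state, without advancing time (a new reading comes with each control period).
- imaging.get_image(name): name is "side" or "top"; returns a dict with "img" (420x560x3 uint8, red, green, blue), "fx", "fy", "cx", "cy" (pixels), "R" (3x3) and "t" (3): a world point X has camera coordinates R X + t. Camera axes: x right, y down, z forward; pixel columns grow to the right and rows downward; lengths in mm; the calibration is good to about 2 mm. A picture is of the moment at which its call begins. There is no depth.
- manip.close_job(): hands the job in; it is judged then, once.
The state is a dict: "clock": time; "joint_pos": joint angles; "dq": joint speeds; "tau": joint torques, N m; "tcp_pos": TCP position; "eef_rot": TCP orientation; "contact_force": force on the tool from outside, world axes, zero at the start; "torque": the same for the moment, N m; "opening": finger opening in mm; "grip_force": force on a finger pad.
Only numpy, scipy, OpenCV 4.12 (cv2) and the standard library are available. Lean on these libraries where they do the work, as an engineer would, in place of code of your own. Each camera call takes 0.05 s, during which the arm holds its last target. There are 200 camera calls.

## Working session

There is one attempt and no reset: what is moved stays moved. The work goes in short steps, Python scripts to look and compute and a tool call to move; the robot and the scene stay as the last step left them, time stands still between calls to the robot, and variables do not carry over. Pictures are saved under pics/ and viewed, at most 14 in all, crops included, and the job is handed in when it is done.

Besides the shell and the picture viewer there is one more tool, called after "Call:" as name(argument=value, ...) on one line, values as JSON. arm_command: Moves the arm, as the interface text tells. Its arguments: {"type":"object","properties":{"delta_pos":{"type":"array","items":{"type":"array","items":{"type":"number"}}},"angular":{"type":"array","items":{"type":"array","items":{"type":"number"}}},"claw":{"type":"array","items":{"type":"number"}},"force":{"type":"number"}},"required":["delta_pos","angular","claw"]}

```bash
mkdir -p pics; ls
python3 - <<'E'
from station import manip, imaging
import cv2
s=manip.state(); print({k:s[k] for k in('clock','tcp_pos','eef_rot','opening','joint_pos')})
for n in('top','side'):
    d=imaging.get_image(n); cv2.imwrite(f'pics/{n}0.png',cv2.resize(d['img'][:,:,::-1],(784,588)))
    print(n,d['fx'],d['fy'],d['cx'],d['cy'],d['R'],d['t'])
E
```

```text
pics
{'clock': 0.0, 'tcp_pos': array([ 173.12895653, -468.70256832,  230.81240017]), 'eef_rot': array([[ 9.38061441e-01,  3.46468752e-01, -3.70479582e-04],
       [ 3.46468950e-01, -9.38060860e-01,  1.04356299e-03],
       [ 1.40295705e-05, -1.10728587e-03, -9.99999387e-01]]), 'opening': 84.86996709546949, 'joint_pos': array([-1.21697148e+00,  2.13339909e-01, -3.50890112e-02,  1.32347469e+00,
        1.40523359e-05,  1.57081688e+00])}
top 404.93949153223843 404.93949153223843 282.72391012493915 210.3710837019735 [[-0.0123142  -0.99970718 -0.02083071]
 [-0.99797142  0.01358879 -0.06219635]
 [ 0.0624612   0.02002256 -0.99784653]] [  73.88808545  521.10909146 1044.58256334]
side 462.0571389324072 462.0571389324072 278.91789925248645 214.61216450053763 [[-0.98037285 -0.19692355 -0.00949673]
 [-0.12726458  0.66889883 -0.73237837]
 [ 0.1505749  -0.71679528 -0.68083165]] [ 517.79007992   40.6039166  1093.58508828]
```

View pics/top0.png

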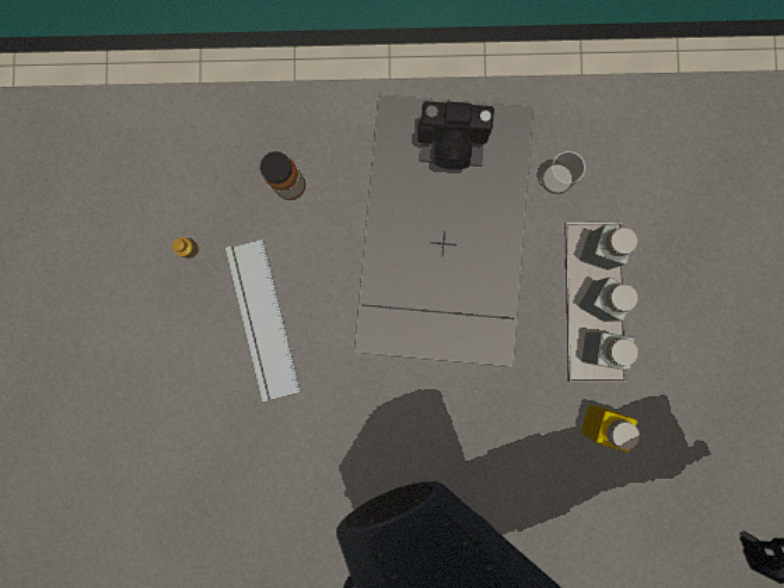

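View pics/side0.png

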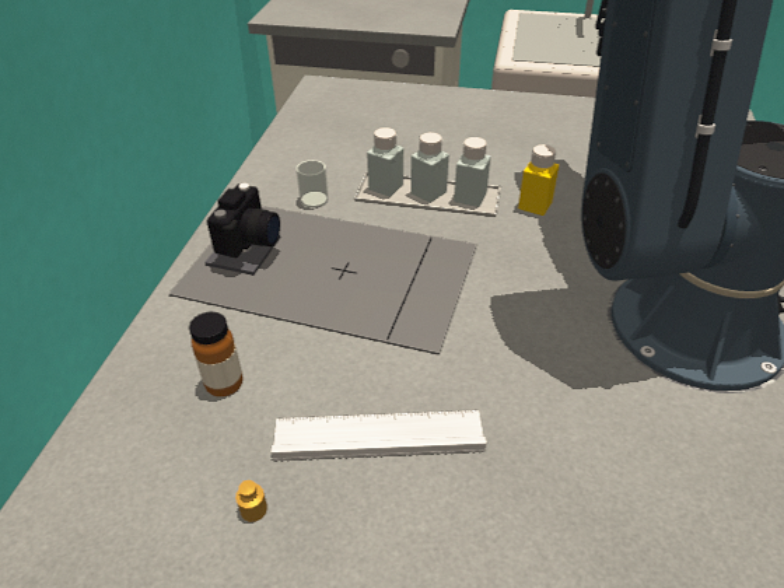

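The top view shows the board with its cross at (443,243) and its line from (362,306) to (514,318). The tray on the right holds three bottles with caps at (624,350), (623,297) and (623,240). The yellow look-alike is at (620,432), and the rule is on the left, lying along (245,245)–(285,395) with its rib on the left. The side view agrees, but I can't make out a label on any bottle yet, so I'll zoom in.

```bash
cat > h.py <<'E'
import numpy as np, cv2
from station import manip, imaging
np.set_printoptions(precision=2,suppress=True)
def cam(n): return imaging.get_image(n)
def proj(d,X):
    c=d['R']@np.asarray(X,float)+d['t']; return np.array([d['fx']*c[0]/c[2]+d['cx'],d['fy']*c[1]/c[2]+d['cy']])
def ray(d,p,z):
    R=np.asarray(d['R']);o=-R.T@d['t'];v=R.T@np.array([(p[0]-d['cx'])/d['fx'],(p[1]-d['cy'])/d['fy'],1])
    return o+v*(z-o[2])/v[2]
def move(target,yaw=None,s=None):
    "delta in tool frame cm; R"
    s=s or manip.state(); R=s['eef_rot']; return (R.T@(np.asarray(target)-s['tcp_pos']))/10
E
python3 - <<'E'
from h import *
t=cam('top');s=cam('side')
a=cv2.resize(t['img'][150:275,395:470],None,fx=4.7,fy=4.7,interpolation=2)
b=cv2.resize(s['img'][85:160,245:360],None,fx=3.8,fy=3.8,interpolation=2)
W=np.zeros((590,800,3),np.uint8);W[:a.shape[0],:a.shape[1]]=a[:590];W[:b.shape[0],358:358+b.shape[1]]=b
cv2.imwrite('pics/crop1.png',W[:,:,::-1])
k=560/784
cr=ray(t,(443.5*k,243.5*k),5);l1=ray(t,(362*k,305.5*k),5);l2=ray(t,(514*k,318*k),5)
print('cross',cr,'line',l1,l2,(l1+l2)/2,np.linalg.norm(l1-l2),np.linalg.norm((l1+l2)/2-cr))
ks=560/784
for p in [(344.5,270.5)]:print('side cross',ray(s,np.array(p)*ks,5))
for p in[(624,350),(623,297),(623,240),(625,433)]:print('cap',ray(t,np.array(p)*k,132))
for p in[(475,146),(430,140),(384.5,134),(543,153)]:print('capS',ray(s,np.array(p)*k,132))
for p in[(227,247),(264,240),(299,392),(265,401)]:print('rule',ray(t,np.array(p)*k,5))
for p in[(567,223),(620,223),(569,380),(624,380)]:print('tray',ray(t,np.array(p)*k,8))
E
```

```text
cross [618.71 -24.5    5.  ] line [502.81 131.67   5.  ] [ 475.5  -154.39    5.  ] [489.16 -11.36   5.  ] 287.35904705694617 130.21798197195488
side cross [619.07 -20.39   5.  ]
cap [ 418.25 -309.56  132.  ]
cap [ 505.59 -311.16  132.  ]
cap [ 600.63 -314.68  132.  ]
cap [ 283.5  -306.17  132.  ]
capS [ 415.6 -292.6  132. ]
capS [ 506.46 -300.06  132.  ]
capS [ 601.07 -307.57  132.  ]
capS [ 283.48 -289.57  132.  ]
rule [618.38 389.67   5.  ]
rule [630.78 318.47   5.  ]
rule [341.62 251.69   5.  ]
rule [325.48 315.9    5.  ]
tray [ 653.7  -258.19    8.  ]
tray [ 652.08 -357.61    8.  ]
tray [ 358.99 -252.75    8.  ]
tray [ 357.92 -354.17    8.  ]
```

View pics/crop1.png

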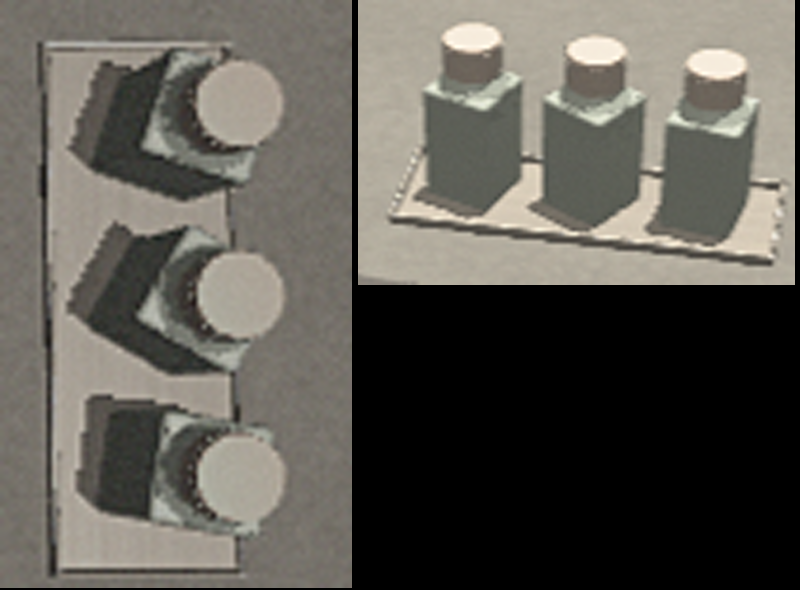

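The crop confirms no visible face carries a label, so the labels must be on the far sides, and I'll find them after lifting each bottle. Shoulder corners in the crop: a (165,412), (155,520); b (190,228), (140,318), (238,370); c (185,48), (147,150), (245,180).

Run:
```python
from h import *
from scipy.optimize import least_squares
t=cam('top');s=cam('side')
f=lambda p:(395+p[0]/4.7,150+p[1]/4.7)
for n,ps in dict(a=[(165,412),(155,520)],b=[(190,228),(140,318),(238,370)],c=[(185,48),(147,150),(245,180)]).items():
    P=[ray(t,f(p),96)[:2] for p in ps]
    for u,v in zip(P,P[1:]): e=v-u; print(n,'edge len',np.linalg.norm(e),'dir',np.degrees(np.arctan2(e[1],e[0])),'mod90',np.degrees(np.arctan2(e[1],e[0]))%90)
# caps: bright blobs
def blobs(d,rows,cols,th):
    g=cv2.cvtColor(d['img'],cv2.COLOR_RGB2GRAY); m=np.zeros_like(g); m[rows,cols]=(g[rows,cols]>th)*255
    m=cv2.morphologyEx(m,cv2.MORPH_OPEN,np.ones((3,3)))
    n,l,st,c=cv2.connectedComponentsWithStats(m); return [(st[i,4],c[i],st[i,2:4]) for i in range(1,n) if st[i,4]>60]
k=1/1.4
ct=[f((241,477)),f((241,295)),f((240,102))]
g=cv2.cvtColor(s['img'],cv2.COLOR_RGB2GRAY)
B=blobs(s,slice(85,115),slice(255,360),205); print(B)
cs=[(245+(717-358)/3.8,85+65/3.8),(245+(597-358)/3.8,85+54/3.8),(245+(473-358)/3.8,85+38/3.8)]
for a,b in zip(ct,cs):
    r=least_squares(lambda X:np.r_[proj(t,X)-a,proj(s,X)-b],[500,-300,130]); print('cap3d',r.x,np.sqrt(2*r.cost))
# board marks
gt=cv2.cvtColor(t['img'],cv2.COLOR_RGB2GRAY).astype(int); 
def dark(r,c,th):
    sub=gt[r,c]; bl=cv2.blur(sub.astype(np.uint8),(15,15)); ys,xs=np.where(sub<bl.astype(int)-th); return np.c_[xs+c.start,ys+r.start].astype(float)
L=dark(slice(210,235),slice(264,362),20); P=np.array([ray(t,p,5)[:2] for p in L]); 
vx,vy,x0,y0=cv2.fitLine(P.astype(np.float32),cv2.DIST_HUBER,0,.1,.1).ravel(); u=np.array([vx,vy]);q=(P-[x0,y0])@u
print('line n',len(P),'dir',np.degrees(np.arctan2(vy,vx)),'ends',np.array([x0,y0])+u*q.min(),np.array([x0,y0])+u*q.max(),q.max()-q.min())
C=dark(slice(162,186),slice(304,330),20);P=np.array([ray(t,p,5)[:2] for p in C]);print('cross n',len(P),P.mean(0),(P.min(0)+P.max(0))/2,P.max(0)-P.min(0))
print('img check side', [proj(s,[489,-11,5]),proj(s,[618.7,-24.5,5])])
```

```text
a edge len 55.14690379975453 dir 172.75670084961334 mod90 82.75670084961334
b edge len 53.23941845613808 dir 149.47450824879866 mod90 59.47450824879866
b edge len 55.84364043515409 dir -119.16379749080635 mod90 60.836202509193654
c edge len 56.801803039135926 dir 157.9952566451857 mod90 67.99525664518569
c edge len 52.03673250411561 dir -108.1998087631546 mod90 71.8001912368454
[(np.int32(86), array([274.58,  94.35]), array([14,  8], dtype=int32)), (np.int32(85), array([307.42,  97.91]), array([14,  7], dtype=int32)), (np.int32(93), array([339.04, 101.28]), array([15,  8], dtype=int32))]
cap3d [ 415.51 -312.18  127.93] 0.5876399771515847
cap3d [ 505.3  -316.36  125.66] 0.5938117277267955
cap3d [ 600.92 -318.44  128.41] 0.2857569491212181
line n 130 dir 84.072586 ends [ 476.82 -138.36] [503.35 117.24] 256.9748717747444
cross n 46 [619.3  -23.17] [619.9  -22.42] [45.55 47.79]
img check side [array([294.89, 201.74]), array([246.6 , 192.23])]
```

Call:
arm_command(delta_pos=[[28.5,-6.7,0],[28.5,-6.7,0],[28.5,-6.7,0],[28.5,-6.7,0],[28.5,-6.7,0]], angular=[[0,0,-40],[0,0,-40],[0,0,-40],[0,0,-40],[0,0,-40]], claw=[-1,-1,-1,-1,-1], force=80)

```text
clock: 0.8
tcp_pos: [383.1, -329.6, 231.4]
eef_rot: [[0.491, 0.871, 0.0], [0.871, -0.491, -0.0], [-0.0, 0.0, -1.0]]
contact_force: [0.3, -1.2, -0.2]
opening: 85.4
grip_force: 0.0
```

Call:
arm_command(delta_pos=[[0,0,0],[0,0,0],[0,0,0],[0,0,0],[0,0,0]], angular=[[0,0,-40],[0,0,-40],[0,0,-40],[0,0,-40],[0,0,-40]], claw=[-1,-1,-1,-1,-1])

```text
clock: 1.3
tcp_pos: [381.7, -330.9, 231.2]
eef_rot: [[-0.184, 0.983, -0.0], [0.983, 0.184, 0.0], [0.0, -0.0, -1.0]]
contact_force: [-0.4, -0.4, 0.3]
opening: 85.4
grip_force: 0.0
```

```bash
cat >> h.py <<'E'
def yaw(s): R=s['eef_rot']; return np.degrees(np.arctan2(R[1,1],R[0,1]))
def show(x=None,y=None,z=None,Y=None):
    s=manip.state(); R=s['eef_rot']; p=s['tcp_pos']
    print('t',round(s['clock'],2),'tcp',p,'yawy',round(yaw(s),2),'q6',round(np.degrees(s['joint_pos'][5]),1),'open',round(s['opening'],1),'grip',round(s['grip_force'],1),'F',s['contact_force'])
    if x is not None:
        T=np.array([x,y,z],float); print('delta_cm',R.T@(T-p)/10,'dist',np.linalg.norm(T-p))
    if Y is not None: print('angz',-(Y-yaw(s)))
    from scipy.spatial.transform import Rotation as Ro
    print('tilt(tool xy deg)', np.degrees(np.cross(R[:,2],[0,0,-1])@R))
E
python3 -c "
from h import *
show(417,-306,231,195)"
```

```text
t 1.3 tcp [ 381.72 -330.93  231.23] yawy 10.63 q6 38.4 open 85.4 grip 0.0 F [-0.44 -0.43  0.25]
delta_cm [1.8  3.93 0.02] dist 43.20033926550876
angz -184.37497080976397
tilt(tool xy deg) [-0.01 -0.01 -0.  ]
```

Call:
arm_command(delta_pos=[[1.8,3.9,0],[1.8,3.9,0],[1.8,3.9,0],[1.8,3.9,0],[1.8,3.9,0]], angular=[[0,0,-40],[0,0,-40],[0,0,-40],[0,0,-40],[0,0,-40]], claw=[-1,-1,-1,-1,-1])

```text
clock: 1.8
tcp_pos: [416.9, -306.2, 231.2]
eef_rot: [[-0.773, 0.634, -0.0], [0.634, 0.773, 0.0], [0.0, -0.0, -1.0]]
contact_force: [0.1, -0.2, -0.1]
opening: 85.8
grip_force: 0.0
```

Call:
arm_command(delta_pos=[[0,0,0],[0,0,0],[0,0,0],[0,0,0],[0,0,0]], angular=[[0,0,-40],[0,0,-40],[0,0,-40],[0,0,-40],[0,0,-40]], claw=[-1,-1,-1,-1,-1])

```text
clock: 2.3
tcp_pos: [416.8, -306.3, 231.2]
eef_rot: [[-1.0, -0.011, -0.0], [-0.011, 1.0, 0.0], [0.0, 0.0, -1.0]]
contact_force: [-0.0, 0.2, 0.0]
opening: 85.6
grip_force: 0.0
```

Call:
arm_command(delta_pos=[[0,0,0],[0,0,0],[0,0,0],[0,0,0],[0,0,0]], angular=[[0,0,-40],[0,0,-40],[0,0,-40],[0,0,-40],[0,0,-40]], claw=[-1,-1,-1,-1,-1])

```text
clock: 2.8
tcp_pos: [416.8, -306.3, 231.2]
eef_rot: [[-0.759, -0.651, -0.0], [-0.651, 0.759, 0.0], [0.0, 0.0, -1.0]]
contact_force: [-0.2, -0.1, 0.8]
opening: 85.3
grip_force: 0.0
```

Call:
arm_command(delta_pos=[[0,0,0],[0,0,0],[0,0,0],[0,0,0],[0,0,0]], angular=[[0,0,-40],[0,0,-40],[0,0,-40],[0,0,-40],[0,0,-40]], claw=[-1,-1,-1,-1,-1])

```text
clock: 3.3
tcp_pos: [416.8, -306.3, 231.2]
eef_rot: [[-0.163, -0.987, -0.0], [-0.987, 0.163, 0.0], [-0.0, 0.0, -1.0]]
contact_force: [0.4, -0.2, -0.6]
opening: 85.2
grip_force: 0.0
```

Call:
arm_command(delta_pos=[[0,0,0],[0,0,0],[0,0,0],[0,0,4],[0,0,8]], angular=[[0,0,-24],[0,0,-24],[0,0,-24],[0,0,-24],[0,0,-24]], claw=[-1,-1,-1,-1,-1])

```text
clock: 3.8
tcp_pos: [417.5, -306.8, 151.0]
eef_rot: [[0.247, -0.969, 0.002], [-0.969, -0.247, -0.002], [0.002, -0.002, -1.0]]
contact_force: [0.4, -0.7, -0.2]
opening: 85.3
grip_force: 0.0
```

```bash
python3 -c "
from h import *
show(417,-306,104,195)
t=cam('top');s=cam('side')
a=cv2.resize(t['img'][190:300,380:480],None,fx=4,fy=4,interpolation=2)
b=cv2.resize(s['img'][50:160,260:360],None,fx=4,fy=4,interpolation=2)
cv2.imwrite('pics/g1.png',np.hstack([a,b])[:,:,::-1])
"
```

```text
t 3.8 tcp [ 417.47 -306.82  150.95] yawy -165.71 q6 -140.6 open 85.3 grip 0.0 F [ 0.4  -0.75 -0.18]
delta_cm [-0.1   0.03  4.69] dist 46.959694082210746
angz -360.7120222864862
tilt(tool xy deg) [-0.09 -0.11  0.  ]
```

View pics/g1.png

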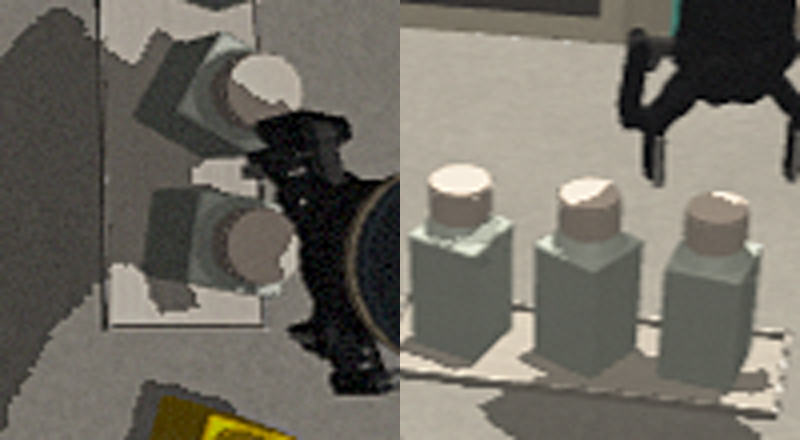

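The side view shows the fingers, centre ~(720,170), straddling cap a at (717,205). In the top view the fingertips at (248,165) and (290,335) centre about on cap a's centre at (263,245). So I'll go down and grasp.

Call:
arm_command(delta_pos=[[-0.1,0,1.5],[-0.1,0,3.2],[-0.1,0,4.7],[-0.1,0,4.7],[-0.1,0,4.7]], angular=[[0,0,0],[0,0,0],[0,0,0],[0,0,0],[0,0,0]], claw=[-1,-1,-1,0,0], force=80)

```text
clock: 4.4
tcp_pos: [417.2, -305.8, 105.9]
eef_rot: [[0.246, -0.969, 0.001], [-0.969, -0.246, -0.001], [0.001, -0.001, -1.0]]
contact_force: [-0.4, -0.2, 0.8]
opening: 58.9
grip_force: 0.0
```

Call:
arm_command(delta_pos=[[0,0,0],[0,0,0],[0,0,0],[0,0,0],[0,0,0]], angular=[[0,0,0],[0,0,0],[0,0,0],[0,0,0],[0,0,0]], claw=[0.5,0.5,0.5,0.5,0.5])

```text
clock: 4.9
tcp_pos: [417.3, -306.1, 106.3]
eef_rot: [[0.246, -0.969, 0.002], [-0.969, -0.246, -0.002], [0.002, -0.001, -1.0]]
contact_force: [-3.1, -0.0, 12.4]
opening: 42.1
grip_force: 79.7
```

Call:
arm_command(delta_pos=[[0,0,-1],[0,0,-2.5],[0,0,-4.5],[0,0,-7],[0,0,-7]], angular=[[0,0,0],[0,0,0],[0,0,0],[0,0,0],[0,0,0]], claw=[0.5,0.5,0.5,0.5,0.5])

```text
clock: 5.4
tcp_pos: [418.0, -306.4, 178.1]
eef_rot: [[0.247, -0.969, 0.004], [-0.969, -0.247, -0.003], [0.004, -0.003, -1.0]]
contact_force: [0.4, -0.4, -4.4]
opening: 42.1
grip_force: 81.6
```

Call:
arm_command(delta_pos=[[-5.6,-6.6,0],[-11.2,-13.3,0],[-16.8,-19.9,0],[-22.4,-26.6,0],[-22.4,-26.6,0]], angular=[[0,0,8],[0,0,16],[0,0,24],[0,0,32],[0,0,40]], claw=[0.5,0.5,0.5,0.5,0.5])

```text
clock: 5.9
tcp_pos: [551.4, -117.2, 174.2]
eef_rot: [[-0.423, -0.906, -0.0], [-0.906, 0.423, 0.0], [0.0, 0.0, -1.0]]
contact_force: [1.0, -0.5, -4.1]
opening: 42.1
grip_force: 82.0
```

Call:
arm_command(delta_pos=[[0,0,0],[0,0,0],[0,0,0],[0,0,0],[0,0,0]], angular=[[0,0,8],[0,0,16],[0,0,24],[0,0,32],[0,0,40]], claw=[0.5,0.5,0.5,0.5,0.5])

```text
clock: 6.4
tcp_pos: [550.6, -118.7, 174.0]
eef_rot: [[-0.906, -0.423, -0.001], [-0.423, 0.906, 0.0], [0.001, 0.0, -1.0]]
contact_force: [0.2, 0.4, -3.4]
opening: 41.8
grip_force: 82.3
```

```bash
python3 -c "
from h import *
show(619,-23,117,104)
t=cam('top');s=cam('side')
c=np.round(proj(s,manip.state()['tcp_pos']-[0,0,40])).astype(int);print(c)
b=cv2.resize(s['img'][c[1]-70:c[1]+70,c[0]-50:c[0]+50],None,fx=4,fy=4,interpolation=2)
c=np.round(proj(t,manip.state()['tcp_pos'])).astype(int)
a=cv2.resize(t['img'][c[1]-70:c[1]+70,c[0]-50:c[0]+50],None,fx=4,fy=4,interpolation=2)
cv2.imwrite('pics/g2.png',np.hstack([a,b])[:,:,::-1])
"
```

```text
t 6.4 tcp [ 550.6  -118.72  173.98] yawy 115.01 q6 -37.2 open 41.8 grip 82.3 F [ 0.18  0.44 -3.41]
delta_cm [-10.25   5.78   5.7 ] dist 130.72336671956282
angz 11.013892918679247
tilt(tool xy deg) [ 0.03 -0.03 -0.  ]
[279 133]
```

View pics/g2.png

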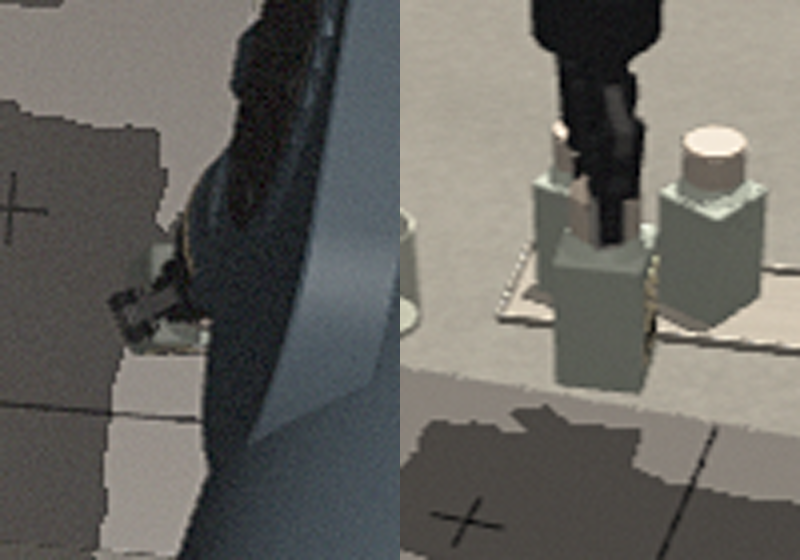

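The side crop shows bottle a held, with a cream sliver of label on its right-hand face at (652,300), so the label now points to -x. That fits the "label faced -y on the tray" case. I'll turn back and go to the cross for the first photo.

Call:
arm_command(delta_pos=[[-3.5,2,0],[-7,4,0],[-10.2,5.8,1],[-10.2,5.8,2],[-10.2,5.8,3]], angular=[[0,0,-8],[0,0,-16],[0,0,-24],[0,0,-32],[0,0,-40]], claw=[0.5,0.5,0.5,0.5,0.5])

```text
clock: 7.0
tcp_pos: [618.4, -21.6, 143.3]
eef_rot: [[-0.406, -0.914, -0.001], [-0.914, 0.406, 0.0], [0.0, 0.001, -1.0]]
contact_force: [-1.1, -0.9, -3.1]
opening: 41.8
grip_force: 82.4
```

Call:
arm_command(delta_pos=[[0,0,1],[0,0,2],[0,0,2.7],[0,0,2.7],[0,0,2.7]], angular=[[0,0,-8],[0,0,-16],[0,0,-24],[0,0,-32],[0,0,-40]], claw=[0.5,0.5,0.5,0.5,0.5])

```text
clock: 7.5
tcp_pos: [617.8, -22.8, 116.8]
eef_rot: [[0.275, -0.961, -0.001], [-0.961, -0.275, 0.0], [-0.0, 0.001, -1.0]]
contact_force: [0.4, 0.3, -3.2]
opening: 42.0
grip_force: 82.5
```

```bash
python3 -c "
from h import *
show(619,-23,117,195.6)
s=cam('side')
c=np.round(proj(s,manip.state()['tcp_pos']-[0,0,50])).astype(int);print(c)
b=cv2.resize(s['img'][c[1]-50:c[1]+50,c[0]-50:c[0]+50],None,fx=6,fy=6,interpolation=2)
cv2.imwrite('pics/g3.png',b[:,:,::-1])
"
```

```text
t 7.5 tcp [617.82 -22.76 116.76] yawy -164.05 q6 -108.1 open 42.0 grip 82.5 F [ 0.42  0.29 -3.21]
delta_cm [ 0.06 -0.11 -0.02] dist 1.224292514281315
angz -359.64645734375245
tilt(tool xy deg) [0.06 0.02 0.  ]
[245 174]
```

View pics/g3.png

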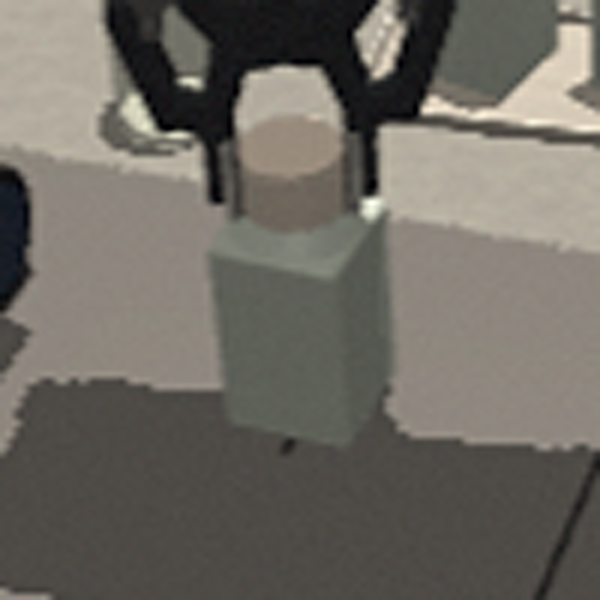

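The bottle is upright over the cross, no label in sight, as expected for the right-side photo. Shoulder corners at (210,255), (337,276), (385,207); foot corners at (230,422), (350,445), (385,387).

```bash
cat >> h.py <<'E'
def corners(s,org,sc,pts,z):
    P=[ray(s,(org[0]+p[0]/sc-.5+.5/sc,org[1]+p[1]/sc-.5+.5/sc),z)[:2] for p in pts]
    for u,v in zip(P,P[1:]): e=v-u; print(' len',round(np.linalg.norm(e),1),'mod90',round(np.degrees(np.arctan2(e[1],e[0]))%90,1))
    print(' centre(diag)',(P[0]+P[-1])/2)
E
python3 -c "
from h import *
s=cam('side')
corners(s,(195,124),6,[(210,255),(337,276),(385,207)],107)
corners(s,(195,124),6,[(230,422),(350,445),(385,387)],13)
"
```

```text
len 53.7 mod90 85.7
 len 49.5 mod90 80.5
 centre(diag) [616.73 -17.79]
 len 54.2 mod90 84.6
 len 40.6 mod90 81.8
 centre(diag) [618.86 -19.88]
```

Call:
arm_command(delta_pos=[[0,-0.1,0],[0,-0.1,0],[0,-0.1,0],[0,-0.1,0],[0,-0.1,0]], angular=[[0,0,0.5],[0,0,0.5],[0,0,0.5],[0,0,0.5],[0,0,0.5]], claw=[0.5,0.5,0.5,0.5,0.5])

```text
clock: 8.1
tcp_pos: [619.2, -22.5, 117.3]
eef_rot: [[0.256, -0.967, -0.0], [-0.967, -0.256, 0.0], [-0.0, 0.0, -1.0]]
contact_force: [0.2, 0.3, -3.6]
opening: 41.8
grip_force: 82.5
```

Call:
arm_command(delta_pos=[[0,0,0],[0,0,0],[0,0,0],[0,0,0],[0,0,0]], angular=[[0,0,0],[0,0,0],[0,0,0],[0,0,0],[0,0,0]], claw=[0.5,0.5,0.5,0.5,0.5])

```text
clock: 8.6
tcp_pos: [619.2, -22.5, 117.3]
eef_rot: [[0.256, -0.967, 0.0], [-0.967, -0.256, 0.0], [0.0, -0.0, -1.0]]
contact_force: [-0.4, 0.2, -2.9]
opening: 41.8
grip_force: 82.5
```

Call:
arm_command(delta_pos=[[0,0,0],[0,0,0],[0,0,0],[0,0,0],[0,0,0]], angular=[[0,0,0],[0,0,0],[0,0,0],[0,0,0],[0,0,0]], claw=[0.5,0.5,0.5,0.5,0.5])

```text
clock: 9.1
tcp_pos: [619.2, -22.5, 117.4]
eef_rot: [[0.256, -0.967, 0.0], [-0.967, -0.256, -0.0], [0.0, -0.0, -1.0]]
contact_force: [0.3, -0.1, -3.9]
opening: 41.7
grip_force: 82.7
```

Call:
arm_command(delta_pos=[[0,0,0],[0,0,0],[0,0,0],[0,0,0],[0,0,0]], angular=[[0,0,7],[0,0,14],[0,0,21],[0,0,28],[0,0,35]], claw=[0.5,0.5,0.5,0.5,0.5])

```text
clock: 9.6
tcp_pos: [619.1, -22.5, 117.3]
eef_rot: [[-0.349, -0.937, -0.0], [-0.937, 0.349, 0.0], [-0.0, 0.0, -1.0]]
contact_force: [0.3, -0.9, -3.9]
opening: 42.1
grip_force: 82.9
```

Call:
arm_command(delta_pos=[[0,0,0],[0,0,0],[0,0,0],[0,0,0],[0,0,0]], angular=[[0,0,7],[0,0,14],[0,0,21],[0,0,28],[0,0,35]], claw=[0.5,0.5,0.5,0.5,0.5])

```text
clock: 10.1
tcp_pos: [619.1, -22.5, 117.3]
eef_rot: [[-0.824, -0.567, -0.0], [-0.567, 0.824, 0.0], [0.0, 0.0, -1.0]]
contact_force: [-0.3, -0.0, -3.3]
opening: 41.8
grip_force: 83.1
```

Call:
arm_command(delta_pos=[[0,0,0],[0,0,0],[0,0,0],[0,0,0],[0,0,0]], angular=[[0,0,7],[0,0,14],[0,0,20],[0,0,20],[0,0,20]], claw=[0.5,0.5,0.5,0.5,0.5])

```text
clock: 10.6
tcp_pos: [619.1, -22.5, 117.3]
eef_rot: [[-0.966, -0.259, -0.0], [-0.259, 0.966, 0.0], [0.0, 0.0, -1.0]]
contact_force: [-0.2, 0.3, -3.4]
opening: 42.0
grip_force: 83.1
```

```bash
python3 -c "
from h import *
show(619,-23,117,105.6)
s=cam('side')
c=np.round(proj(s,manip.state()['tcp_pos']-[0,0,50])).astype(int);print(c)
b=cv2.resize(s['img'][c[1]-50:c[1]+50,c[0]-50:c[0]+50],None,fx=6,fy=6,interpolation=2)
cv2.imwrite('pics/g4.png',b[:,:,::-1])
"
```

```text
t 10.6 tcp [619.14 -22.51 117.35] yawy 105.02 q6 -17.1 open 42.0 grip 83.1 F [-0.16  0.29 -3.38]
delta_cm [ 0.03 -0.04  0.03] dist 0.6153596822999754
angz -0.5777957730718981
tilt(tool xy deg) [ 0. -0.  0.]
[245 174]
```

View pics/g4.png

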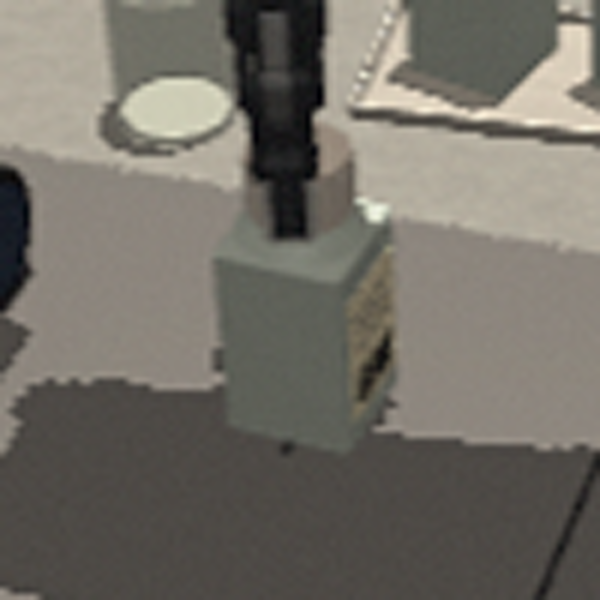

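The label now shows on the right-hand (-x) face at (372,330), so the back faces the lens. I'll hold here, then turn on to the left side and hold again.

Call:
arm_command(delta_pos=[[0,0,0],[0,0,0],[0,0,0],[0,0,0],[0,0,0]], angular=[[0,0,0],[0,0,0],[0,0,0],[0,0,0],[0,0,0]], claw=[0.5,0.5,0.5,0.5,0.5])

```text
clock: 11.15
tcp_pos: [619.2, -22.5, 117.3]
eef_rot: [[-0.967, -0.256, 0.0], [-0.256, 0.967, -0.0], [0.0, -0.0, -1.0]]
contact_force: [-0.6, -0.3, -3.0]
opening: 41.8
grip_force: 83.1
```

Call:
arm_command(delta_pos=[[0,0,0],[0,0,0],[0,0,0],[0,0,0],[0,0,0]], angular=[[0,0,0],[0,0,0],[0,0,0],[0,0,0],[0,0,0]], claw=[0.5,0.5,0.5,0.5,0.5])

```text
clock: 11.65
tcp_pos: [619.2, -22.5, 117.3]
eef_rot: [[-0.967, -0.256, -0.0], [-0.256, 0.967, -0.0], [0.0, -0.0, -1.0]]
contact_force: [0.0, 0.1, -2.8]
opening: 42.0
grip_force: 83.1
```

Call:
arm_command(delta_pos=[[0,0,0],[0,0,0],[0,0,0],[0,0,0],[0,0,0]], angular=[[0,0,0],[0,0,0],[0,0,0],[0,0,0],[0,0,0]], claw=[0.5,0.5,0.5,0.5,0.5])

```text
clock: 12.15
tcp_pos: [619.1, -22.5, 117.3]
eef_rot: [[-0.967, -0.256, -0.0], [-0.256, 0.967, -0.0], [0.0, -0.0, -1.0]]
contact_force: [-0.1, 0.4, -4.3]
opening: 41.8
grip_force: 83.1
```

Call:
arm_command(delta_pos=[[0,0,0],[0,0,0],[0,0,0],[0,0,0],[0,0,0]], angular=[[0,0,7],[0,0,14],[0,0,21],[0,0,28],[0,0,35]], claw=[0.5,0.5,0.5,0.5,0.5])

```text
clock: 12.65
tcp_pos: [619.2, -22.5, 117.3]
eef_rot: [[-0.937, 0.349, -0.0], [0.349, 0.937, 0.0], [0.0, -0.0, -1.0]]
contact_force: [0.2, -0.8, -2.8]
opening: 41.8
grip_force: 83.2
```

Call:
arm_command(delta_pos=[[0,0,0],[0,0,0],[0,0,0],[0,0,0],[0,0,0]], angular=[[0,0,7],[0,0,14],[0,0,21],[0,0,28],[0,0,35]], claw=[0.5,0.5,0.5,0.5,0.5])

```text
clock: 13.15
tcp_pos: [619.2, -22.5, 117.3]
eef_rot: [[-0.567, 0.824, -0.0], [0.824, 0.567, -0.0], [-0.0, -0.0, -1.0]]
contact_force: [-0.2, -0.6, -3.0]
opening: 42.2
grip_force: 83.2
```

Call:
arm_command(delta_pos=[[0,0,0],[0,0,0],[0,0,0],[0,0,0],[0,0,0]], angular=[[0,0,7],[0,0,14],[0,0,20],[0,0,20],[0,0,20]], claw=[0.5,0.5,0.5,0.5,0.5])

```text
clock: 13.65
tcp_pos: [619.1, -22.5, 117.3]
eef_rot: [[-0.259, 0.966, -0.0], [0.966, 0.259, 0.0], [0.0, -0.0, -1.0]]
contact_force: [0.6, 0.2, -3.5]
opening: 41.8
grip_force: 83.2
```

Call:
arm_command(delta_pos=[[0,0,0],[0,0,0],[0,0,0],[0,0,0],[0,0,0]], angular=[[0,0,0],[0,0,0],[0,0,0],[0,0,0],[0,0,0]], claw=[0.5,0.5,0.5,0.5,0.5])

```text
clock: 14.15
tcp_pos: [619.2, -22.5, 117.4]
eef_rot: [[-0.256, 0.967, 0.0], [0.967, 0.256, 0.0], [0.0, 0.0, -1.0]]
contact_force: [-0.7, -1.1, -4.1]
opening: 41.9
grip_force: 83.2
```

Call:
arm_command(delta_pos=[[0,0,0],[0,0,0],[0,0,0],[0,0,0],[0,0,0]], angular=[[0,0,0],[0,0,0],[0,0,0],[0,0,0],[0,0,0]], claw=[0.5,0.5,0.5,0.5,0.5])

```text
clock: 14.65
tcp_pos: [619.2, -22.5, 117.3]
eef_rot: [[-0.256, 0.967, 0.0], [0.967, 0.256, -0.0], [-0.0, 0.0, -1.0]]
contact_force: [0.5, 0.9, -3.0]
opening: 42.1
grip_force: 83.2
```

Call:
arm_command(delta_pos=[[0,0,0],[0,0,0],[0,0,0],[0,0,0],[0,0,0]], angular=[[0,0,0],[0,0,0],[0,0,0],[0,0,0],[0,0,0]], claw=[0.5,0.5,0.5,0.5,0.5])

```text
clock: 15.15
tcp_pos: [619.1, -22.5, 117.3]
eef_rot: [[-0.256, 0.967, -0.0], [0.967, 0.256, 0.0], [0.0, -0.0, -1.0]]
contact_force: [0.6, 0.4, -2.9]
opening: 41.8
grip_force: 83.2
```

```bash
cat >> h.py <<'E'
def lab(s,p):
    "cream label pixels near tcp p (side view)"
    c=np.round(proj(s,p-np.array([0,0,50]))).astype(int); r=s['img'][c[1]-50:c[1]+50,c[0]-45:c[0]+45]
    h=cv2.cvtColor(r,cv2.COLOR_RGB2HSV).astype(int); b=r.astype(int)
    m=((b[...,0]-b[...,2]>22)).astype(np.uint8); n,l,st,ce=cv2.connectedComponentsWithStats(m)
    print('label blobs (area,centre rel, w,h):',[(int(st[i,4]),ce[i]-[45,50],st[i,2:4]) for i in range(1,n) if st[i,4]>15])
E
python3 -c "
from h import *
b=[-5.9,619,-23]; a=np.radians(-5.9)
# place positions: +y side first; line middle
u=np.array([-np.sin(a),np.cos(a)]);print('u',u)
lm=np.array([489.3,-10.]); 
for k in(70,0,-70): print(lm+u*k+2*np.array([np.cos(a),np.sin(a)]))
s=cam('side'); lab(s,manip.state()['tcp_pos']); 
p=lm-u*70+2*np.array([np.cos(a),np.sin(a)])
show(p[0],p[1],140,-75)
"
```

```text
u [0.1  0.99]
[498.48  59.42]
[491.29 -10.21]
[484.09 -79.83]
label blobs (area,centre rel, w,h): [(25, array([ 13.32, -42.2 ]), array([6, 9], dtype=int32)), (145, array([ 37.1 , -34.63]), array([25, 18], dtype=int32)), (145, array([ -2.59, -24.41]), array([17, 10], dtype=int32)), (224, array([-5.78,  8.65]), array([18, 23], dtype=int32))]
t 15.2 tcp [619.15 -22.51 117.34] yawy 14.84 q6 73.1 open 42.2 grip 83.2 F [-1.02  0.11 -2.51]
delta_cm [ -2.08 -14.52  -2.27] dist 148.45632593139848
angz 89.83793527995633
tilt(tool xy deg) [-0.  0.  0.]
```

Call:
arm_command(delta_pos=[[0,0,-0.5],[0,0,-1],[0,0,-1],[0,0,-1],[0,0,-1]], angular=[[0,0,7],[0,0,14],[0,0,21],[0,0,28],[0,0,35]], claw=[0.5,0.5,0.5,0.5,0.5])

```text
clock: 15.7
tcp_pos: [619.2, -22.5, 127.4]
eef_rot: [[0.349, 0.937, 0.0], [0.937, -0.349, 0.0], [0.0, 0.0, -1.0]]
contact_force: [-0.4, -0.3, -3.0]
opening: 41.8
grip_force: 83.3
```

Call:
arm_command(delta_pos=[[0,0,0],[0,0,0],[0,0,0],[0,0,0],[0,0,0]], angular=[[0,0,7],[0,0,14],[0,0,21],[0,0,28],[0,0,35]], claw=[0.5,0.5,0.5,0.5,0.5])

```text
clock: 16.2
tcp_pos: [619.2, -22.5, 127.3]
eef_rot: [[0.824, 0.567, -0.0], [0.567, -0.824, 0.0], [-0.0, -0.0, -1.0]]
contact_force: [-0.6, 0.5, -3.1]
opening: 41.8
grip_force: 83.3
```

Call:
arm_command(delta_pos=[[0,0,0],[0,0,0],[0,0,0],[0,0,0],[0,0,0]], angular=[[0,0,7],[0,0,14],[0,0,20],[0,0,20],[0,0,20]], claw=[0.5,0.5,0.5,0.5,0.5])

```text
clock: 16.7
tcp_pos: [619.2, -22.5, 127.4]
eef_rot: [[0.966, 0.259, 0.0], [0.259, -0.966, 0.0], [0.0, -0.0, -1.0]]
contact_force: [-0.7, -0.0, -3.5]
opening: 42.1
grip_force: 83.3
```

Call:
arm_command(delta_pos=[[-2.4,-2.8,0],[-4.8,-5.5,0],[-7.2,-8.3,0],[-9.5,-11,0],[-9.5,-11,0]], angular=[[0,0,0],[0,0,0],[0,0,0],[0,0,0],[0,0,0]], claw=[0.5,0.5,0.5,0.5,0.5])

```text
clock: 17.2
tcp_pos: [496.0, 61.2, 127.5]
eef_rot: [[0.965, 0.261, -0.001], [0.261, -0.965, 0.001], [-0.001, -0.001, -1.0]]
contact_force: [1.5, -0.2, -3.4]
opening: 42.0
grip_force: 83.6
```

```bash
python3 -c "
from h import *
show(498.5,59.4,110,-75.2)
s=cam('side');lab(s,manip.state()['tcp_pos'])
c=np.round(proj(s,manip.state()['tcp_pos']-[0,0,50])).astype(int);print(c)
b=cv2.resize(s['img'][c[1]-50:c[1]+50,c[0]-50:c[0]+50],None,fx=6,fy=6,interpolation=2)
cv2.imwrite('pics/g5.png',b[:,:,::-1])
"
```

```text
t 17.2 tcp [495.99  61.22 127.53] yawy -74.87 q6 171.9 open 42.0 grip 83.6 F [ 1.5  -0.21 -3.37]
delta_cm [0.2  0.24 1.75] dist 17.80245758654279
angz 0.3342033960318531
tilt(tool xy deg) [-0.05  0.07 -0.  ]
label blobs (area,centre rel, w,h): [(20, array([ 38.65, -49.7 ]), array([14,  2], dtype=int32)), (52, array([ -7.21, -25.4 ]), array([ 6, 11], dtype=int32))]
[286 198]
```

View pics/g5.png

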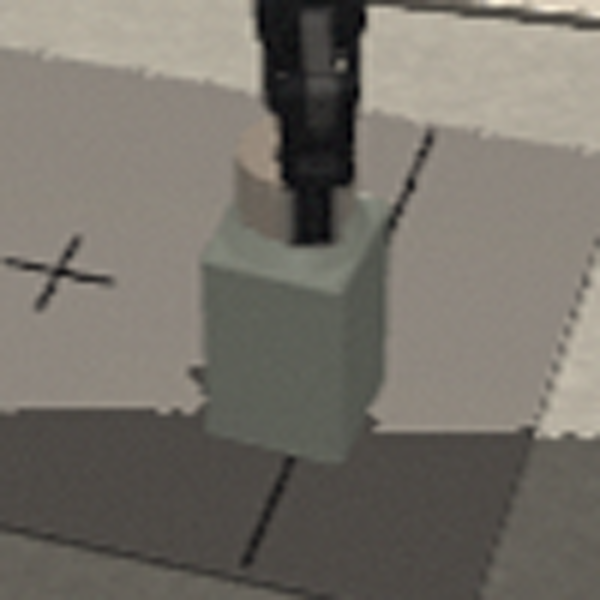

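Bottle a hangs over the line (the line shows at (290,458) under the foot), with the label turned away to the camera end. Now I'll lower it, release, and lift clear.

Call:
arm_command(delta_pos=[[0.2,0.2,0.7],[0.2,0.2,1.4],[0.2,0.2,1.7],[0.2,0.2,1.8],[0.2,0.2,1.8]], angular=[[0,0,0.3],[0,0,0.3],[0,0,0.3],[0,0,0.3],[0,0,0.3]], claw=[0.5,0.5,0.5,0.5,0.5])

```text
clock: 17.75
tcp_pos: [502.1, 57.6, 109.4]
eef_rot: [[0.968, 0.251, 0.0], [0.251, -0.968, -0.0], [0.0, 0.0, -1.0]]
contact_force: [-2.5, -1.9, 6.5]
opening: 41.7
grip_force: 84.6
```

Call:
arm_command(delta_pos=[[0,0,0],[0,0,0],[0,0,0],[0,0,0],[0,0,0]], angular=[[0,0,0],[0,0,0],[0,0,0],[0,0,0],[0,0,0]], claw=[0.5,0.5,-0.27,-0.27,-0.27])

```text
clock: 18.25
tcp_pos: [501.8, 57.9, 109.2]
eef_rot: [[0.968, 0.251, -0.0], [0.251, -0.968, 0.0], [-0.0, -0.0, -1.0]]
contact_force: [0.2, 0.5, 0.3]
opening: 54.3
grip_force: 0.0
```

Call:
arm_command(delta_pos=[[0,0,0],[0,0,-1],[0,0,-4],[0,0,-8],[0,0,-12]], angular=[[0,0,0],[0,0,0],[0,0,0],[0,0,0],[0,0,0]], claw=[-0.27,-0.27,-0.27,-0.27,-0.27])

```text
clock: 18.75
tcp_pos: [501.1, 58.0, 231.4]
eef_rot: [[0.968, 0.251, -0.0], [0.251, -0.968, -0.0], [-0.0, -0.0, -1.0]]
contact_force: [1.4, -0.2, 1.0]
opening: 53.9
grip_force: 0.0
```

```bash
python3 -c "
from h import *
show(506,-309,228,195)
"
```

```text
t 18.75 tcp [501.14  58.03 231.4 ] yawy -75.46 q6 172.1 open 53.9 grip 0.0 F [ 1.37 -0.18  1.05]
delta_cm [-8.75 35.65  0.34] dist 367.07840441698926
angz -270.4554979368901
tilt(tool xy deg) [-0.    0.01  0.  ]
```

Call:
arm_command(delta_pos=[[-8.8,35.6,0],[-8.8,35.6,0],[-8.8,35.6,0],[-8.8,35.6,0],[-8.8,35.6,0]], angular=[[0,0,0],[0,0,0],[0,0,0],[0,0,0],[0,0,0]], claw=[-0.6,-0.6,-0.6,-0.6,-0.6])

```text
clock: 19.25
tcp_pos: [504.1, -194.0, 230.3]
eef_rot: [[0.968, 0.251, 0.001], [0.251, -0.968, -0.0], [0.001, 0.001, -1.0]]
contact_force: [0.7, 0.8, -0.2]
opening: 68.3
grip_force: 0.0
```

Call:
arm_command(delta_pos=[[0,0,0],[0,0,0],[0,0,0],[0,0,0],[0,0,0]], angular=[[0,0,-40],[0,0,-40],[0,0,-40],[0,0,-40],[0,0,-40]], claw=[-0.6,-0.6,-0.6,-0.6,-0.6])

```text
clock: 19.75
tcp_pos: [504.4, -192.0, 230.1]
eef_rot: [[0.575, 0.818, 0.0], [0.818, -0.575, -0.0], [0.0, 0.0, -1.0]]
contact_force: [-0.2, 0.0, -0.8]
opening: 68.4
grip_force: 0.0
```

Call:
arm_command(delta_pos=[[0,0,0],[0,0,0],[0,0,0],[0,0,0],[0,0,0]], angular=[[0,0,-40],[0,0,-40],[0,0,-40],[0,0,-40],[0,0,-40]], claw=[-0.6,-0.6,-0.6,-0.6,-0.6])

```text
clock: 20.25
tcp_pos: [504.4, -191.9, 230.1]
eef_rot: [[-0.085, 0.996, 0.0], [0.996, 0.085, -0.0], [-0.0, 0.0, -1.0]]
contact_force: [-0.7, -0.6, 0.7]
opening: 68.2
grip_force: 0.0
```

Call:
arm_command(delta_pos=[[0,0,0],[0,0,0],[0,0,0],[0,0,0],[0,0,0]], angular=[[0,0,-40],[0,0,-40],[0,0,-40],[0,0,-40],[0,0,-40]], claw=[-0.6,-0.6,-0.6,-0.6,-0.6])

```text
clock: 20.75
tcp_pos: [504.5, -191.9, 230.1]
eef_rot: [[-0.706, 0.709, 0.001], [0.709, 0.706, -0.0], [-0.001, 0.0, -1.0]]
contact_force: [-0.6, -0.3, -0.5]
opening: 68.3
grip_force: 0.0
```

Call:
arm_command(delta_pos=[[0,0,0],[0,0,0],[0,0,0],[0,0,0],[0,0,0]], angular=[[0,0,-40],[0,0,-40],[0,0,-40],[0,0,-40],[0,0,-40]], claw=[-0.6,-0.6,-0.6,-0.6,-0.6])

```text
clock: 21.25
tcp_pos: [504.5, -191.9, 230.1]
eef_rot: [[-0.996, 0.089, 0.0], [0.089, 0.996, -0.0], [-0.001, -0.0, -1.0]]
contact_force: [0.4, -0.1, -0.5]
opening: 68.6
grip_force: 0.0
```

Call:
arm_command(delta_pos=[[0,0,0],[0,0,0],[0,0,0],[0,0,0],[0,0,0]], angular=[[0,0,-40],[0,0,-40],[0,0,-40],[0,0,-40],[0,0,-40]], claw=[-0.6,-0.6,-0.6,-0.6,-0.6])

```text
clock: 21.75
tcp_pos: [504.5, -191.9, 230.1]
eef_rot: [[-0.82, -0.572, 0.001], [-0.572, 0.82, -0.0], [-0.0, -0.0, -1.0]]
contact_force: [-0.3, 0.4, -0.4]
opening: 68.4
grip_force: 0.0
```

Call:
arm_command(delta_pos=[[0,0,0],[0,0,0],[0,0,0],[0,0,0],[0,0,0]], angular=[[0,0,-40],[0,0,-40],[0,0,-40],[0,0,-40],[0,0,-40]], claw=[-0.6,-0.6,-0.6,-0.6,-0.6])

```text
clock: 22.25
tcp_pos: [504.5, -191.9, 230.1]
eef_rot: [[-0.261, -0.965, 0.001], [-0.965, 0.261, -0.0], [0.0, -0.001, -1.0]]
contact_force: [-0.1, -0.4, 0.2]
opening: 68.4
grip_force: 0.0
```

Call:
arm_command(delta_pos=[[0,0,0],[0,0,0],[0,0,0],[0,0,0],[0,0,0]], angular=[[0,0,-35],[0,0,-35],[0,0,-35],[0,0,-35],[0,0,-35]], claw=[-0.6,-0.6,-0.6,-0.6,-0.6])

```text
clock: 22.75
tcp_pos: [504.5, -191.9, 230.1]
eef_rot: [[0.337, -0.941, 0.001], [-0.941, -0.337, -0.0], [0.0, -0.0, -1.0]]
contact_force: [-0.3, -0.8, 0.0]
opening: 68.6
grip_force: 0.0
```

```bash
python3 -c "
from h import *
show(506,-309,105.5,200)
"
```

```text
t 22.75 tcp [ 504.5  -191.9   230.06] yawy -160.28 q6 -130.5 open 68.6 grip 0.0 F [-0.33 -0.76  0.04]
delta_cm [11.07  3.82 12.46] dist 170.9655165403411
angz -360.28176552604737
tilt(tool xy deg) [-0.03 -0.02 -0.  ]
```

Call:
arm_command(delta_pos=[[5.5,1.9,0],[11.1,3.8,0],[11.1,3.8,0],[11.1,3.8,2],[11.1,3.8,5]], angular=[[0,0,0],[0,0,0],[0,0,0],[0,0,0],[0,0,0]], claw=[-0.6,-0.6,-0.6,-0.6,-0.6])

```text
clock: 23.25
tcp_pos: [506.5, -310.4, 180.3]
eef_rot: [[0.329, -0.944, 0.003], [-0.944, -0.329, -0.002], [0.002, -0.002, -1.0]]
contact_force: [0.5, 0.1, -0.5]
opening: 68.5
grip_force: 0.0
```

Call:
arm_command(delta_pos=[[0,0,2.5],[0,0,5],[0,0,7.3],[0,0,7.3],[0,0,7.3]], angular=[[0,0,0],[0,0,0],[0,0,0],[0,0,0],[0,0,0]], claw=[-0.6,-0.6,-0.6,-0.6,-0.6])

```text
clock: 23.75
tcp_pos: [505.9, -309.2, 107.2]
eef_rot: [[0.333, -0.943, 0.0], [-0.943, -0.333, 0.0], [-0.0, -0.0, -1.0]]
contact_force: [-0.2, 0.2, -0.2]
opening: 68.3
grip_force: 0.0
```

Call:
arm_command(delta_pos=[[0,0,0],[0,0,0],[0,0,0],[0,0,0],[0,0,0]], angular=[[0,0,0],[0,0,0],[0,0,0],[0,0,0],[0,0,0]], claw=[0.5,0.5,0.5,0.5,0.5])

```text
clock: 24.25
tcp_pos: [506.6, -309.9, 108.3]
eef_rot: [[0.334, -0.943, 0.002], [-0.943, -0.334, -0.002], [0.002, -0.002, -1.0]]
contact_force: [-2.2, 0.9, 10.0]
opening: 42.2
grip_force: 80.3
```

```bash
python3 -c "
from h import *
show(619,-23,174,200)
t=cam('top');s=cam('side'); p=manip.state()['tcp_pos']
c=np.round(proj(s,p-[0,0,50])).astype(int)
b=cv2.resize(s['img'][c[1]-50:c[1]+50,c[0]-50:c[0]+50],None,fx=4,fy=4,interpolation=2)
c=np.round(proj(t,[490,-10,50])).astype(int)
a=cv2.resize(t['img'][c[1]-50:c[1]+50,c[0]-50:c[0]+50],None,fx=4,fy=4,interpolation=2)
cv2.imwrite('pics/g6.png',np.hstack([a,b])[:,:,::-1]);print(c)
"
```

```text
t 24.25 tcp [ 506.59 -309.89  108.27] yawy -160.5 q6 -140.9 open 42.2 grip 80.3 F [-2.16  0.89  9.97]
delta_cm [-23.28 -20.18  -6.59] dist 315.0624639281708
angz -360.5017138057924
tilt(tool xy deg) [-0.1  -0.14 -0.  ]
[313 222]
```

View pics/g6.png

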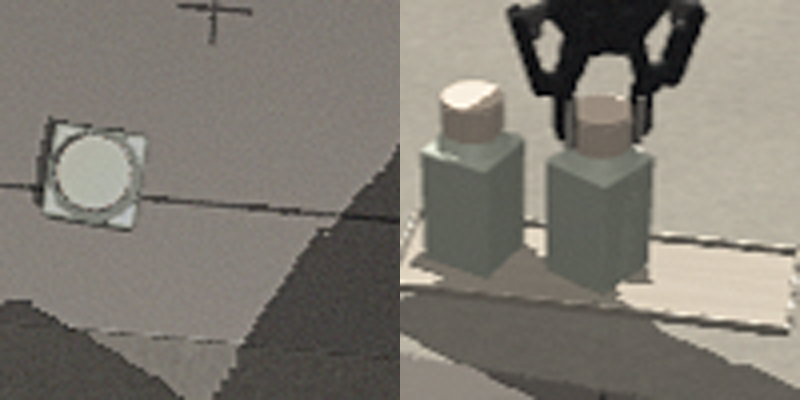

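The top crop shows bottle a standing on the line at (95,175), square to it and a few mm toward the cross. The side crop shows cap b gripped centrally at (605,120).

Call:
arm_command(delta_pos=[[0,0,-1],[0,0,-2.5],[0,0,-4.5],[0,0,-6.6],[0,0,-6.6]], angular=[[0,0,0],[0,0,0],[0,0,0],[0,0,0],[0,0,0]], claw=[0.5,0.5,0.5,0.5,0.5])

```text
clock: 24.85
tcp_pos: [507.0, -310.0, 175.8]
eef_rot: [[0.334, -0.943, 0.004], [-0.943, -0.334, -0.002], [0.004, -0.003, -1.0]]
contact_force: [0.4, 0.1, -2.8]
opening: 41.9
grip_force: 81.5
```

Call:
arm_command(delta_pos=[[-4.7,-4,0],[-9.3,-8.1,0],[-14,-12.1,0],[-18.6,-16.2,0],[-23.2,-20.2,0]], angular=[[0,0,7],[0,0,14],[0,0,21],[0,0,28],[0,0,35]], claw=[0.5,0.5,0.5,0.5,0.5])

```text
clock: 25.35
tcp_pos: [597.5, -74.6, 171.9]
eef_rot: [[-0.272, -0.962, -0.0], [-0.962, 0.272, 0.0], [0.0, 0.0, -1.0]]
contact_force: [1.9, -1.0, -3.3]
opening: 41.9
grip_force: 81.7
```

Call:
arm_command(delta_pos=[[0,0,0],[0,0,0],[0,0,0],[0,0,0],[0,0,0]], angular=[[0,0,7],[0,0,14],[0,0,21],[0,0,28],[0,0,35]], claw=[0.5,0.5,0.5,0.5,0.5])

```text
clock: 25.85
tcp_pos: [597.1, -76.5, 171.7]
eef_rot: [[-0.774, -0.633, -0.001], [-0.633, 0.774, 0.0], [0.001, 0.001, -1.0]]
contact_force: [0.5, 0.3, -2.6]
opening: 41.8
grip_force: 81.7
```

```bash
python3 -c "
from h import *
show(619,-23,117)
s=cam('side'); p=manip.state()['tcp_pos'];lab(s,p)
c=np.round(proj(s,p-[0,0,50])).astype(int);print(c)
b=cv2.resize(s['img'][c[1]-50:c[1]+50,c[0]-50:c[0]+50],None,fx=6,fy=6,interpolation=2)
cv2.imwrite('pics/g7.png',b[:,:,::-1])
"
```

```text
t 25.85 tcp [597.07 -76.51 171.73] yawy 129.24 q6 -46.5 open 41.8 grip 81.7 F [ 0.51  0.29 -2.57]
delta_cm [-5.09  2.75  5.47] dist 79.62225562245118
tilt(tool xy deg) [ 0.03 -0.03 -0.  ]
label blobs (area,centre rel, w,h): [(74, array([ 17.74, -48.12]), array([17,  6], dtype=int32)), (43, array([ -5.05, -25.14]), array([7, 9], dtype=int32)), (417, array([30.07, -4.72]), array([36, 29], dtype=int32)), (95, array([-33.38,  -2.41]), array([17, 10], dtype=int32)), (185, array([25.34, 33.56]), array([20, 13], dtype=int32))]
[257 144]
```

View pics/g7.png

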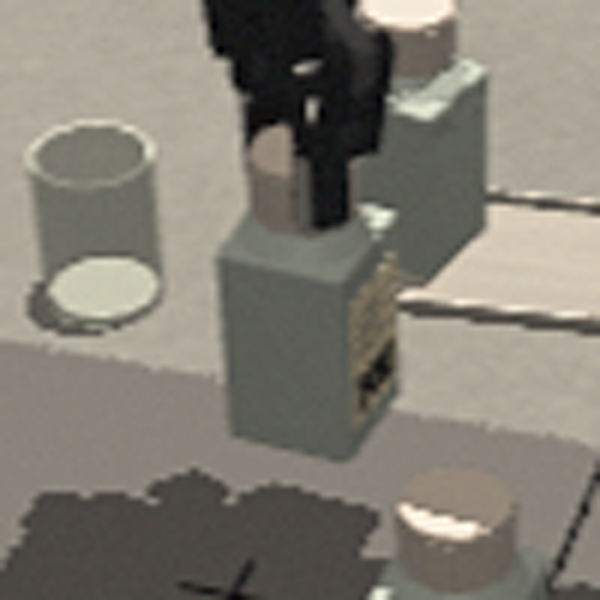

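Bottle b's label also shows on the right-hand face at (375,340), so it is the same case as a. Shoulder corners at (217,260), (348,285), (397,208); foot at (232,435), (350,460).

```bash
python3 -c "
from h import *
s=cam('side')
corners(s,(207,94),6,[(217,260),(348,285),(397,208)],159.4)
corners(s,(207,94),6,[(232,435),(350,460)],65.4)
"
```

```text
len 56.2 mod90 82.1
 len 58.9 mod90 82.7
 centre(diag) [593.34 -72.4 ]
 len 53.9 mod90 81.7
 centre(diag) [599.98 -51.79]
```

Call:
arm_command(delta_pos=[[-2.5,1.4,0],[-5.1,2.7,0],[-5.1,2.7,1],[-5.1,2.7,2],[-5.1,2.7,3]], angular=[[0,0,-7],[0,0,-14],[0,0,-21],[0,0,-28],[0,0,-35]], claw=[0.5,0.5,0.5,0.5,0.5])

```text
clock: 26.45
tcp_pos: [619.4, -23.0, 141.5]
eef_rot: [[-0.257, -0.966, -0.0], [-0.966, 0.257, -0.0], [0.0, 0.0, -1.0]]
contact_force: [-1.0, -0.7, -2.6]
opening: 41.7
grip_force: 81.9
```

Call:
arm_command(delta_pos=[[0,0,1],[0,0,2],[0,0,2.2],[0,0,2.2],[0,0,2.2]], angular=[[0,0,-7],[0,0,-14],[0,0,-21],[0,0,-28],[0,0,-35]], claw=[0.5,0.5,0.5,0.5,0.5])

```text
clock: 26.95
tcp_pos: [619.2, -23.3, 119.8]
eef_rot: [[0.343, -0.939, -0.001], [-0.939, -0.343, 0.0], [-0.0, 0.001, -1.0]]
contact_force: [-0.5, 0.4, -2.7]
opening: 41.5
grip_force: 81.9
```

Call:
arm_command(delta_pos=[[0,0,0],[0,0,0],[0,0,0],[0,0,0],[0,0,0]], angular=[[0,0,-7],[0,0,-14],[0,0,-22.6],[0,0,-22.6],[0,0,-22.6]], claw=[0.5,0.5,0.5,0.5,0.5])

```text
clock: 27.45
tcp_pos: [619.4, -23.3, 120.1]
eef_rot: [[0.669, -0.743, -0.0], [-0.743, -0.669, 0.0], [-0.0, 0.0, -1.0]]
contact_force: [-0.8, 0.0, -3.2]
opening: 41.7
grip_force: 81.9
```

```bash
python3 -c "
from h import *
show(619,-22.5,119,221.8)
s=cam('side'); p=manip.state()['tcp_pos']
c=np.round(proj(s,p-[0,0,50])).astype(int);print(c)
b=cv2.resize(s['img'][c[1]-50:c[1]+50,c[0]-50:c[0]+50],None,fx=6,fy=6,interpolation=2)
cv2.imwrite('pics/g8.png',b[:,:,::-1])
"
```

```text
t 27.45 tcp [619.37 -23.34 120.14] yawy -138.01 q6 -134.1 open 41.7 grip 81.9 F [-0.76  0.04 -3.22]
delta_cm [-0.09 -0.03  0.11] dist 1.4665685550765857
angz -359.81161907919955
tilt(tool xy deg) [0.01 0.01 0.  ]
[245 173]
```

View pics/g8.png

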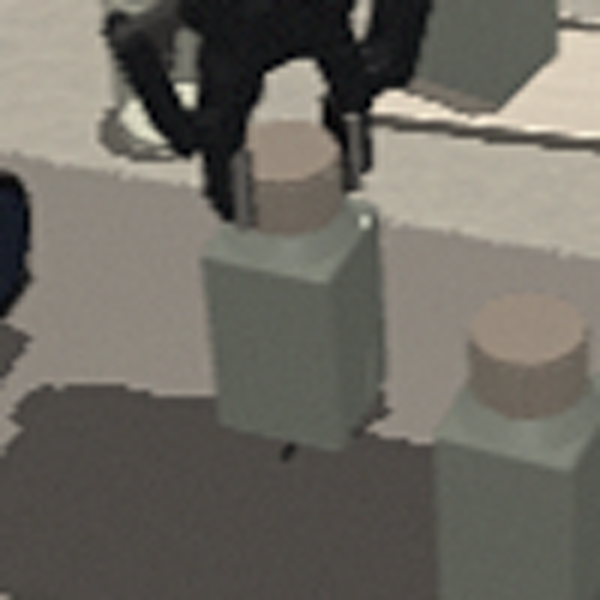

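Bottle b is square over the cross, with its shoulder edge (203,258)–(330,278) parallel to a's earlier one. No label is visible, so this is the right-side photo. I'll run the three holds.

Call:
arm_command(delta_pos=[[0,0,0],[0,0,0],[0,0,0],[0,0,0],[0,0,0]], angular=[[0,0,0],[0,0,0],[0,0,0],[0,0,0],[0,0,0]], claw=[0.5,0.5,0.5,0.5,0.5])

```text
clock: 28.0
tcp_pos: [619.4, -23.3, 120.3]
eef_rot: [[0.671, -0.742, -0.0], [-0.742, -0.671, -0.0], [-0.0, 0.0, -1.0]]
contact_force: [-0.6, 1.1, -3.4]
opening: 41.6
grip_force: 81.9
```

Call:
arm_command(delta_pos=[[0,0,0],[0,0,0],[0,0,0],[0,0,0],[0,0,0]], angular=[[0,0,0],[0,0,0],[0,0,0],[0,0,0],[0,0,0]], claw=[0.5,0.5,0.5,0.5,0.5])

```text
clock: 28.5
tcp_pos: [619.4, -23.3, 120.3]
eef_rot: [[0.671, -0.742, -0.0], [-0.742, -0.671, 0.0], [-0.0, 0.0, -1.0]]
contact_force: [-0.2, 0.8, -3.0]
opening: 42.1
grip_force: 81.9
```

Call:
arm_command(delta_pos=[[0,0,0],[0,0,0],[0,0,0],[0,0,0],[0,0,0]], angular=[[0,0,0],[0,0,0],[0,0,0],[0,0,0],[0,0,0]], claw=[0.5,0.5,0.5,0.5,0.5])

```text
clock: 29.0
tcp_pos: [619.5, -23.3, 120.3]
eef_rot: [[0.671, -0.742, -0.0], [-0.742, -0.671, 0.0], [-0.0, 0.0, -1.0]]
contact_force: [-0.0, 0.7, -3.2]
opening: 41.8
grip_force: 81.9
```

Call:
arm_command(delta_pos=[[0,0,0],[0,0,0],[0,0,0],[0,0,0],[0,0,0]], angular=[[0,0,7],[0,0,14],[0,0,21],[0,0,28],[0,0,35]], claw=[0.5,0.5,0.5,0.5,0.5])

```text
clock: 29.5
tcp_pos: [619.5, -23.3, 120.3]
eef_rot: [[0.119, -0.993, 0.0], [-0.993, -0.119, -0.0], [0.0, -0.0, -1.0]]
contact_force: [-0.3, 0.8, -2.9]
opening: 41.9
grip_force: 81.9
```

Call:
arm_command(delta_pos=[[0,0,0],[0,0,0],[0,0,0],[0,0,0],[0,0,0]], angular=[[0,0,7],[0,0,14],[0,0,21],[0,0,28],[0,0,35]], claw=[0.5,0.5,0.5,0.5,0.5])

```text
clock: 30.0
tcp_pos: [619.4, -23.3, 120.3]
eef_rot: [[-0.472, -0.882, -0.0], [-0.882, 0.472, -0.0], [0.0, 0.0, -1.0]]
contact_force: [-0.3, -0.8, -3.3]
opening: 41.7
grip_force: 81.9
```

Call:
arm_command(delta_pos=[[0,0,0],[0,0,0],[0,0,0],[0,0,0],[0,0,0]], angular=[[0,0,7],[0,0,14],[0,0,20],[0,0,20],[0,0,20]], claw=[0.5,0.5,0.5,0.5,0.5])

```text
clock: 30.5
tcp_pos: [619.5, -23.3, 120.3]
eef_rot: [[-0.739, -0.673, -0.0], [-0.673, 0.739, -0.0], [0.0, 0.0, -1.0]]
contact_force: [0.1, 0.3, -2.2]
opening: 41.6
grip_force: 81.9
```

Call:
arm_command(delta_pos=[[0,0,0],[0,0,0],[0,0,0],[0,0,0],[0,0,0]], angular=[[0,0,0],[0,0,0],[0,0,0],[0,0,0],[0,0,0]], claw=[0.5,0.5,0.5,0.5,0.5])

```text
clock: 31.0
tcp_pos: [619.5, -23.4, 120.4]
eef_rot: [[-0.741, -0.671, 0.0], [-0.671, 0.741, -0.0], [0.0, -0.0, -1.0]]
contact_force: [-0.2, -0.2, -3.1]
opening: 42.0
grip_force: 81.9
```

Call:
arm_command(delta_pos=[[0,0,0],[0,0,0],[0,0,0],[0,0,0],[0,0,0]], angular=[[0,0,0],[0,0,0],[0,0,0],[0,0,0],[0,0,0]], claw=[0.5,0.5,0.5,0.5,0.5])

```text
clock: 31.5
tcp_pos: [619.5, -23.3, 120.3]
eef_rot: [[-0.742, -0.671, 0.0], [-0.671, 0.742, 0.0], [-0.0, -0.0, -1.0]]
contact_force: [-0.4, 0.6, -2.8]
opening: 41.9
grip_force: 81.9
```

Call:
arm_command(delta_pos=[[0,0,0],[0,0,0],[0,0,0],[0,0,0],[0,0,0]], angular=[[0,0,0],[0,0,0],[0,0,0],[0,0,0],[0,0,0]], claw=[0.5,0.5,0.5,0.5,0.5])

```text
clock: 32.0
tcp_pos: [619.5, -23.3, 120.3]
eef_rot: [[-0.742, -0.671, -0.0], [-0.671, 0.742, -0.0], [0.0, 0.0, -1.0]]
contact_force: [0.1, -0.1, -2.3]
opening: 41.6
grip_force: 81.9
```

```bash
python3 -c "
from h import *
show(619,-22.5,120,131.8)
s=cam('side'); p=manip.state()['tcp_pos']; lab(s,p)
c=np.round(proj(s,p-[0,0,50])).astype(int)
b=cv2.resize(s['img'][c[1]-50:c[1]+50,c[0]-50:c[0]+50],None,fx=6,fy=6,interpolation=2)
cv2.imwrite('pics/g9.png',b[:,:,::-1])
"
```

```text
t 32.0 tcp [619.45 -23.32 120.33] yawy 132.14 q6 -44.3 open 41.6 grip 81.9 F [ 0.12 -0.05 -2.32]
delta_cm [-0.02  0.09  0.03] dist 0.9942194449217997
angz 0.33867109069501566
tilt(tool xy deg) [ 0. -0.  0.]
label blobs (area,centre rel, w,h): [(27, array([ 15.67, -41.41]), array([4, 9], dtype=int32)), (167, array([ 34.18, -32.6 ]), array([31, 18], dtype=int32)), (109, array([-20.99, -30.47]), array([17, 10], dtype=int32)), (46, array([ -6.43, -23.63]), array([ 7, 10], dtype=int32)), (79, array([11.23,  2.35]), array([ 8, 22], dtype=int32)), (168, array([36.6 ,  5.44]), array([17, 12], dtype=int32))]
```

Call:
arm_command(delta_pos=[[0,0,0],[0,0,0],[0,0,0],[0,0,0],[0,0,0]], angular=[[0,0,7],[0,0,14],[0,0,21],[0,0,28],[0,0,35]], claw=[0.5,0.5,0.5,0.5,0.5])

```text
clock: 32.55
tcp_pos: [619.4, -23.3, 120.4]
eef_rot: [[-0.993, -0.119, -0.0], [-0.119, 0.993, 0.0], [0.0, 0.0, -1.0]]
contact_force: [0.2, 1.0, -1.9]
opening: 41.9
grip_force: 81.9
```

Call:
arm_command(delta_pos=[[0,0,0],[0,0,0],[0,0,0],[0,0,0],[0,0,0]], angular=[[0,0,7],[0,0,14],[0,0,21],[0,0,28],[0,0,35]], claw=[0.5,0.5,0.5,0.5,0.5])

```text
clock: 33.05
tcp_pos: [619.4, -23.3, 120.4]
eef_rot: [[-0.882, 0.472, -0.0], [0.472, 0.882, -0.0], [0.0, -0.0, -1.0]]
contact_force: [1.0, 0.2, -2.5]
opening: 41.9
grip_force: 81.8
```

Call:
arm_command(delta_pos=[[0,0,0],[0,0,0],[0,0,0],[0,0,0],[0,0,0]], angular=[[0,0,7],[0,0,14],[0,0,20],[0,0,20],[0,0,20]], claw=[0.5,0.5,0.5,0.5,0.5])

```text
clock: 33.55
tcp_pos: [619.5, -23.3, 120.4]
eef_rot: [[-0.673, 0.739, 0.0], [0.739, 0.673, -0.0], [-0.0, 0.0, -1.0]]
contact_force: [-0.2, 0.2, -3.3]
opening: 42.0
grip_force: 81.8
```

Call:
arm_command(delta_pos=[[0,0,0],[0,0,0],[0,0,0],[0,0,0],[0,0,0]], angular=[[0,0,0],[0,0,0],[0,0,0],[0,0,0],[0,0,0]], claw=[0.5,0.5,0.5,0.5,0.5])

```text
clock: 34.05
tcp_pos: [619.5, -23.3, 120.4]
eef_rot: [[-0.671, 0.741, 0.0], [0.741, 0.671, -0.0], [-0.0, 0.0, -1.0]]
contact_force: [-0.4, -0.2, -2.6]
opening: 41.9
grip_force: 81.8
```

Call:
arm_command(delta_pos=[[0,0,0],[0,0,0],[0,0,0],[0,0,0],[0,0,0]], angular=[[0,0,0],[0,0,0],[0,0,0],[0,0,0],[0,0,0]], claw=[0.5,0.5,0.5,0.5,0.5])

```text
clock: 34.55
tcp_pos: [619.5, -23.3, 120.4]
eef_rot: [[-0.671, 0.742, 0.0], [0.742, 0.671, -0.0], [-0.0, 0.0, -1.0]]
contact_force: [-0.3, -0.1, -2.8]
opening: 42.1
grip_force: 81.8
```

Call:
arm_command(delta_pos=[[0,0,0],[0,0,0],[0,0,0],[0,0,0],[0,0,0]], angular=[[0,0,0],[0,0,0],[0,0,0],[0,0,0],[0,0,0]], claw=[0.5,0.5,0.5,0.5,0.5])

```text
clock: 35.05
tcp_pos: [619.5, -23.3, 120.4]
eef_rot: [[-0.671, 0.742, 0.0], [0.742, 0.671, 0.0], [-0.0, 0.0, -1.0]]
contact_force: [1.0, -0.2, -2.2]
opening: 41.9
grip_force: 81.8
```

```bash
python3 -c "
from h import *
show(619,-22.5,120,41.8)
s=cam('side'); p=manip.state()['tcp_pos']; lab(s,p)
"
```

```text
t 35.05 tcp [619.47 -23.34 120.36] yawy 42.14 q6 45.7 open 41.9 grip 81.8 F [ 0.96 -0.23 -2.23]
delta_cm [0.09 0.02 0.04] dist 1.0287155080662869
angz 0.3368016297413732
tilt(tool xy deg) [ 0.  0. -0.]
label blobs (area,centre rel, w,h): [(174, array([ 33.44, -32.53]), array([33, 18], dtype=int32)), (133, array([ -1.69, -23.23]), array([16, 11], dtype=int32)), (230, array([-4.89, 10.05]), array([19, 23], dtype=int32)), (167, array([36.77,  5.49]), array([17, 12], dtype=int32))]
```

Call:
arm_command(delta_pos=[[0,0,-0.5],[0,0,-1],[0,0,-1],[0,0,-1],[0,0,-1]], angular=[[0,0,7],[0,0,14],[0,0,21],[0,0,28],[0,0,35]], claw=[0.5,0.5,0.5,0.5,0.5])

```text
clock: 35.6
tcp_pos: [619.5, -23.3, 130.4]
eef_rot: [[-0.119, 0.993, 0.0], [0.993, 0.119, -0.0], [-0.0, 0.0, -1.0]]
contact_force: [-0.2, 0.7, -2.1]
opening: 41.9
grip_force: 81.8
```

Call:
arm_command(delta_pos=[[0,0,0],[0,0,0],[0,0,0],[0,0,0],[0,0,0]], angular=[[0,0,7],[0,0,14],[0,0,21],[0,0,28],[0,0,35]], claw=[0.5,0.5,0.5,0.5,0.5])

```text
clock: 36.1
tcp_pos: [619.5, -23.3, 130.3]
eef_rot: [[0.472, 0.882, -0.0], [0.882, -0.472, 0.0], [0.0, -0.0, -1.0]]
contact_force: [-0.0, 0.1, -2.0]
opening: 42.1
grip_force: 81.8
```

Call:
arm_command(delta_pos=[[0,0,0],[0,0,0],[0,0,0],[0,0,0],[0,0,0]], angular=[[0,0,7],[0,0,14],[0,0,20.3],[0,0,20.3],[0,0,20.3]], claw=[0.5,0.5,0.5,0.5,0.5])

```text
clock: 36.6
tcp_pos: [619.5, -23.3, 130.3]
eef_rot: [[0.743, 0.67, 0.0], [0.67, -0.743, 0.0], [0.0, -0.0, -1.0]]
contact_force: [-0.6, 0.3, -3.3]
opening: 41.8
grip_force: 81.7
```

Call:
arm_command(delta_pos=[[-2.2,-2.3,0],[-4.4,-4.7,0],[-6.6,-7,0],[-8.7,-9.4,0],[-8.7,-9.4,0]], angular=[[0,0,0],[0,0,0],[0,0,0],[0,0,0],[0,0,0]], claw=[0.5,0.5,0.5,0.5,0.5])

```text
clock: 37.1
tcp_pos: [488.4, -11.0, 130.4]
eef_rot: [[0.743, 0.67, -0.002], [0.67, -0.743, 0.0], [-0.001, -0.001, -1.0]]
contact_force: [1.2, 0.8, -2.7]
opening: 41.6
grip_force: 82.5
```

Call:
arm_command(delta_pos=[[0,0,0],[0,0,0],[0,0,0],[0,0,0],[0,0,0]], angular=[[0,0,0],[0,0,0],[0,0,0],[0,0,0],[0,0,0]], claw=[0.5,0.5,0.5,0.5,0.5])

```text
clock: 37.6
tcp_pos: [492.2, -11.4, 130.1]
eef_rot: [[0.745, 0.667, -0.0], [0.667, -0.745, 0.0], [-0.0, -0.0, -1.0]]
contact_force: [-0.4, 0.3, -2.9]
opening: 41.9
grip_force: 82.5
```

```bash
python3 -c "
from h import *
show(492,-11.5,111.5,-48.2)
s=cam('side'); p=manip.state()['tcp_pos']; lab(s,p)
t=cam('top');
c=np.round(proj(t,[492,10,80])).astype(int)
a=cv2.resize(t['img'][c[1]-45:c[1]+45,c[0]-45:c[0]+45],None,fx=4.4,fy=4.4,interpolation=2)
c=np.round(proj(s,p-[0,0,50])).astype(int)
b=cv2.resize(s['img'][c[1]-45:c[1]+45,c[0]-45:c[0]+45],None,fx=4.4,fy=4.4,interpolation=2)
cv2.imwrite('pics/g10.png',np.hstack([a,b])[:,:,::-1])
"
```

```text
t 37.6 tcp [492.21 -11.36 130.15] yawy -48.15 q6 136.8 open 41.9 grip 82.5 F [-0.4   0.3  -2.87]
delta_cm [-0.02 -0.    1.86] dist 18.651539333563882
angz 0.04981659816662898
tilt(tool xy deg) [-0.01  0.01 -0.  ]
label blobs (area,centre rel, w,h): [(138, array([-28.36, -39.52]), array([31, 17], dtype=int32)), (449, array([ 31.65, -38.17]), array([31, 21], dtype=int32)), (97, array([ -4.24, -23.98]), array([11, 11], dtype=int32)), (172, array([-11.66,  -0.69]), array([18, 12], dtype=int32))]
```

View pics/g10.png

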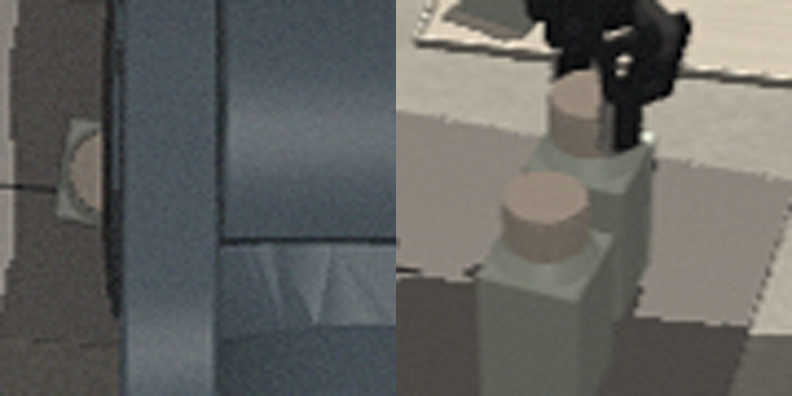

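Bottle b hangs in the middle place, parallel to a with a clear gap (side crop, shoulders at (590,165) and (545,265)). Lower, release, and go to bottle c.

Call:
arm_command(delta_pos=[[0,0,0.7],[0,0,1.4],[0,0,1.8],[0,0,1.9],[0,0,1.9]], angular=[[0,0,0],[0,0,0],[0,0,0],[0,0,0],[0,0,0]], claw=[0.5,0.5,0.5,0.5,0.5])

```text
clock: 38.2
tcp_pos: [491.8, -11.3, 111.3]
eef_rot: [[0.745, 0.667, -0.0], [0.667, -0.745, 0.0], [0.0, -0.0, -1.0]]
contact_force: [-1.3, -0.3, 3.6]
opening: 42.1
grip_force: 83.2
```

Call:
arm_command(delta_pos=[[0,0,0],[0,0,0],[0,0,0],[0,0,0],[0,0,0]], angular=[[0,0,0],[0,0,0],[0,0,0],[0,0,0],[0,0,0]], claw=[0.5,0.5,-0.27,-0.27,-0.27])

```text
clock: 38.7
tcp_pos: [492.0, -11.3, 111.3]
eef_rot: [[0.745, 0.667, 0.0], [0.667, -0.745, -0.0], [0.0, 0.0, -1.0]]
contact_force: [-0.2, 0.1, -0.7]
opening: 54.1
grip_force: 0.0
```

Call:
arm_command(delta_pos=[[0,0,0],[0,0,-1],[0,0,-4],[0,0,-8],[0,0,-12]], angular=[[0,0,0],[0,0,0],[0,0,0],[0,0,0],[0,0,0]], claw=[-0.27,-0.27,-0.27,-0.27,-0.27])

```text
clock: 39.2
tcp_pos: [491.5, -11.3, 233.4]
eef_rot: [[0.745, 0.667, -0.0], [0.667, -0.745, 0.0], [-0.0, -0.0, -1.0]]
contact_force: [1.6, 0.3, 0.5]
opening: 54.1
grip_force: 0.0
```

Call:
arm_command(delta_pos=[[-6,14.8,0],[-6,14.8,0],[-6,14.8,0],[-6,14.8,0],[-6,14.8,0]], angular=[[0,0,0],[0,0,0],[0,0,0],[0,0,0],[0,0,0]], claw=[-0.6,-0.6,-0.6,-0.6,-0.6])

```text
clock: 39.7
tcp_pos: [546.1, -163.0, 231.4]
eef_rot: [[0.747, 0.665, -0.0], [0.665, -0.747, 0.0], [-0.0, -0.0, -1.0]]
contact_force: [-0.1, 1.0, 1.4]
opening: 68.2
grip_force: 0.0
```

Call:
arm_command(delta_pos=[[-6,14.8,0],[-6,14.8,0],[-6,14.8,0],[-6,14.8,0],[-6,14.8,0]], angular=[[0,0,0],[0,0,0],[0,0,0],[0,0,0],[0,0,-8]], claw=[-0.6,-0.6,-0.6,-0.6,-0.6])

```text
clock: 40.2
tcp_pos: [600.2, -312.3, 230.8]
eef_rot: [[0.645, 0.764, -0.001], [0.764, -0.645, 0.001], [-0.0, -0.001, -1.0]]
contact_force: [0.1, 0.1, -0.5]
opening: 68.3
grip_force: 0.0
```

Call:
arm_command(delta_pos=[[0,0,0],[0,0,0],[0,0,0],[0,0,0],[0,0,0]], angular=[[0,0,-41],[0,0,-41],[0,0,-41],[0,0,-41],[0,0,-41]], claw=[-0.6,-0.6,-0.6,-0.6,-0.6])

```text
clock: 40.7
tcp_pos: [600.1, -310.0, 232.2]
eef_rot: [[-0.022, 1.0, 0.0], [1.0, 0.022, 0.0], [0.0, 0.0, -1.0]]
contact_force: [-0.1, -0.2, -1.1]
opening: 68.3
grip_force: 0.0
```

Call:
arm_command(delta_pos=[[0,0,0],[0,0,0],[0,0,0],[0,0,0],[0,0,0]], angular=[[0,0,-41],[0,0,-41],[0,0,-41],[0,0,-41],[0,0,-41]], claw=[-0.6,-0.6,-0.6,-0.6,-0.6])

```text
clock: 41.2
tcp_pos: [600.2, -310.0, 232.2]
eef_rot: [[-0.673, 0.74, 0.0], [0.74, 0.673, 0.0], [-0.0, 0.0, -1.0]]
contact_force: [0.1, 1.0, 0.1]
opening: 68.4
grip_force: 0.0
```

Call:
arm_command(delta_pos=[[0,0,0],[0,0,0],[0,0,0],[0,0,0],[0,0,0]], angular=[[0,0,-41],[0,0,-41],[0,0,-41],[0,0,-41],[0,0,-41]], claw=[-0.6,-0.6,-0.6,-0.6,-0.6])

```text
clock: 41.7
tcp_pos: [600.2, -310.0, 232.2]
eef_rot: [[-0.993, 0.117, 0.0], [0.117, 0.993, 0.0], [-0.0, 0.0, -1.0]]
contact_force: [0.4, -0.0, -0.1]
opening: 68.6
grip_force: 0.0
```

Call:
arm_command(delta_pos=[[0,0,0],[0,0,0],[0,0,0],[0,0,0],[0,0,0]], angular=[[0,0,-41],[0,0,-41],[0,0,-41],[0,0,-41],[0,0,-41]], claw=[-0.6,-0.6,-0.6,-0.6,-0.6])

```text
clock: 42.2
tcp_pos: [600.2, -310.0, 232.2]
eef_rot: [[-0.826, -0.563, 0.0], [-0.563, 0.826, 0.0], [-0.0, -0.0, -1.0]]
contact_force: [0.5, -0.8, 0.1]
opening: 68.8
grip_force: 0.0
```

Call:
arm_command(delta_pos=[[0,0,0],[0,0,0],[0,0,0],[0,0,0],[0,0,0]], angular=[[0,0,-41],[0,0,-41],[0,0,-41],[0,0,-41],[0,0,-41]], claw=[-0.6,-0.6,-0.6,-0.6,-0.6])

```text
clock: 42.7
tcp_pos: [600.2, -310.0, 232.2]
eef_rot: [[-0.254, -0.967, 0.0], [-0.967, 0.254, 0.0], [-0.0, -0.0, -1.0]]
contact_force: [0.3, 0.3, 0.5]
opening: 68.2
grip_force: 0.0
```

Call:
arm_command(delta_pos=[[0,0,0],[0,0,0],[0,0,0],[0,0,0],[0,0,0]], angular=[[0,0,-40],[0,0,-40],[0,0,-40],[0,0,-40],[0,0,-40]], claw=[-0.6,-0.6,-0.6,-0.6,-0.6])

```text
clock: 43.2
tcp_pos: [600.2, -310.0, 232.2]
eef_rot: [[0.427, -0.904, 0.0], [-0.904, -0.427, 0.0], [-0.0, -0.0, -1.0]]
contact_force: [-0.0, -0.2, 0.3]
opening: 68.2
grip_force: 0.0
```

```bash
python3 -c "
from h import *
show(601,-311.5,106,205)
"
```

```text
t 43.2 tcp [ 600.19 -310.02  232.18] yawy -154.73 q6 -142.6 open 68.2 grip 0.0 F [-0.04 -0.15  0.27]
delta_cm [ 0.17 -0.01 12.62] dist 126.19457360315111
angz -359.73320511794566
tilt(tool xy deg) [-0.02  0.    0.  ]
```

Call:
arm_command(delta_pos=[[0.2,0,2],[0.2,0,5],[0.2,0,8],[0.2,0,10],[0.2,0,12.4]], angular=[[0,0,0],[0,0,0],[0,0,0],[0,0,0],[0,0,0]], claw=[-0.6,-0.6,-0.6,-0.6,-0.6])

```text
clock: 43.7
tcp_pos: [601.1, -311.9, 107.5]
eef_rot: [[0.421, -0.907, 0.001], [-0.907, -0.421, 0.0], [0.0, -0.0, -1.0]]
contact_force: [-0.2, -0.6, 0.5]
opening: 68.2
grip_force: 0.0
```

Call:
arm_command(delta_pos=[[0,0,0],[0,0,0],[0,0,0],[0,0,0],[0,0,0]], angular=[[0,0,0],[0,0,0],[0,0,0],[0,0,0],[0,0,0]], claw=[-0.6,0.5,0.5,0.5,0.5])

```text
clock: 44.2
tcp_pos: [601.7, -313.9, 109.7]
eef_rot: [[0.42, -0.907, 0.003], [-0.907, -0.42, -0.001], [0.002, -0.002, -1.0]]
contact_force: [-2.1, 1.0, 7.9]
opening: 41.6
grip_force: 81.2
```

Call:
arm_command(delta_pos=[[0,0,0],[0,0,0],[0,0,0],[0,0,0],[0,0,0]], angular=[[0,0,0],[0,0,0],[0,0,0],[0,0,0],[0,0,0]], claw=[0.5,0.5,0.5,0.5,0.5])

```text
clock: 44.7
tcp_pos: [601.8, -313.9, 109.7]
eef_rot: [[0.42, -0.907, 0.003], [-0.907, -0.42, -0.001], [0.002, -0.002, -1.0]]
contact_force: [-1.6, 1.8, 8.4]
opening: 41.9
grip_force: 81.2
```

Call:
arm_command(delta_pos=[[0,0,-1],[0,0,-2.5],[0,0,-4.5],[0,0,-6.6],[0,0,-6.6]], angular=[[0,0,0],[0,0,0],[0,0,0],[0,0,0],[0,0,0]], claw=[0.5,0.5,0.5,0.5,0.5])

```text
clock: 45.2
tcp_pos: [602.2, -314.3, 177.4]
eef_rot: [[0.42, -0.907, 0.005], [-0.907, -0.42, -0.002], [0.004, -0.003, -1.0]]
contact_force: [0.8, -0.4, -2.6]
opening: 41.7
grip_force: 81.3
```

Call:
arm_command(delta_pos=[[-4.5,-2.5,0],[-9,-5,0],[-13.5,-7.5,0],[-18,-10,0],[-21,-11.7,0]], angular=[[0,0,7],[0,0,14],[0,0,21],[0,0,28],[0,0,35]], claw=[0.5,0.5,0.5,0.5,0.5])

```text
clock: 45.7
tcp_pos: [618.5, -71.3, 173.2]
eef_rot: [[-0.181, -0.984, -0.0], [-0.984, 0.181, 0.0], [-0.0, 0.0, -1.0]]
contact_force: [0.6, -0.4, -2.3]
opening: 41.8
grip_force: 81.5
```

Call:
arm_command(delta_pos=[[0,0,0],[0,0,0],[0,0,0],[0,0,0],[0,0,0]], angular=[[0,0,7],[0,0,14],[0,0,21],[0,0,28],[0,0,35]], claw=[0.5,0.5,0.5,0.5,0.5])

```text
clock: 46.2
tcp_pos: [618.6, -73.8, 173.0]
eef_rot: [[-0.713, -0.702, -0.0], [-0.702, 0.713, 0.0], [0.0, 0.0, -1.0]]
contact_force: [0.6, 0.8, -2.0]
opening: 41.7
grip_force: 81.5
```

```bash
python3 -c "
from h import *
show(619.5,-23,117)
s=cam('side'); p=manip.state()['tcp_pos'];lab(s,p)
c=np.round(proj(s,p-[0,0,50])).astype(int);print(c)
b=cv2.resize(s['img'][c[1]-50:c[1]+50,c[0]-50:c[0]+50],None,fx=6,fy=6,interpolation=2)
cv2.imwrite('pics/g11.png',b[:,:,::-1])
"
```

```text
t 46.2 tcp [618.61 -73.85 172.99] yawy 134.55 q6 -51.4 open 41.7 grip 81.5 F [ 0.59  0.79 -2.03]
delta_cm [-3.63  3.56  5.6 ] dist 75.64317193529857
tilt(tool xy deg) [ 0.02 -0.01 -0.  ]
label blobs (area,centre rel, w,h): [(16, array([-32.88, -28.  ]), array([13,  8], dtype=int32)), (53, array([ -5.81, -25.38]), array([ 8, 10], dtype=int32)), (608, array([27.25, -8.04]), array([35, 30], dtype=int32)), (103, array([-25.17,  -2.51]), array([17, 10], dtype=int32)), (90, array([40.08, 16.2 ]), array([10, 11], dtype=int32)), (177, array([33.43, 33.4 ]), array([18, 12], dtype=int32))]
[249 144]
```

View pics/g11.png

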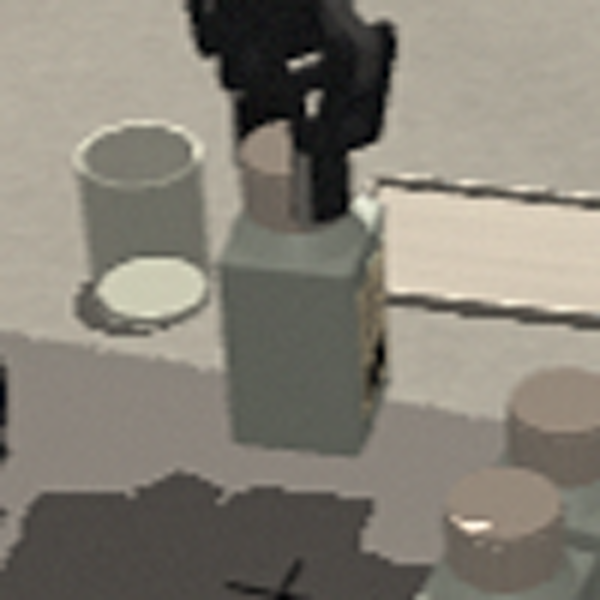

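Bottle c shows its label on the right-hand face at (372,330), seen more edge-on than b's was. Shoulder corners at (222,262), (355,278), (384,205); foot corners at (233,441), (357,455).

```bash
python3 -c "
from h import *
s=cam('side')
corners(s,(199,94),6,[(222,262),(355,278),(384,205)],159.3)
corners(s,(199,94),6,[(233,441),(357,455)],65.3)
"
```

```text
len 55.1 mod90 88.6
 len 54.3 mod90 0.6
 centre(diag) [614.29 -69.1 ]
 len 54.2 mod90 0.2
 centre(diag) [618.24 -48.11]
```

Call:
arm_command(delta_pos=[[-1.8,1.8,0],[-3.6,3.6,0],[-3.6,3.6,1],[-3.6,3.6,2],[-3.6,3.6,3]], angular=[[0,0,-7],[0,0,-14],[0,0,-21],[0,0,-28],[0,0,-35]], claw=[0.5,0.5,0.5,0.5,0.5])

```text
clock: 46.8
tcp_pos: [618.8, -22.8, 142.8]
eef_rot: [[-0.167, -0.986, -0.0], [-0.986, 0.167, -0.0], [0.0, 0.0, -1.0]]
contact_force: [-0.3, 0.1, -2.8]
opening: 41.9
grip_force: 81.8
```

Call:
arm_command(delta_pos=[[0,0,1],[0,0,2],[0,0,2.2],[0,0,2.2],[0,0,2.2]], angular=[[0,0,-7],[0,0,-14],[0,0,-21],[0,0,-28],[0,0,-35]], claw=[0.5,0.5,0.5,0.5,0.5])

```text
clock: 47.3
tcp_pos: [618.7, -23.0, 121.0]
eef_rot: [[0.428, -0.904, -0.0], [-0.904, -0.428, 0.0], [-0.0, 0.0, -1.0]]
contact_force: [-0.0, 0.6, -2.1]
opening: 41.9
grip_force: 81.7
```

Call:
arm_command(delta_pos=[[0,0,0],[0,0,0],[0,0,0],[0,0,0],[0,0,0]], angular=[[0,0,-7],[0,0,-14.7],[0,0,-14.7],[0,0,-14.7],[0,0,-14.7]], claw=[0.5,0.5,0.5,0.5,0.5])

```text
clock: 47.8
tcp_pos: [618.9, -23.1, 121.3]
eef_rot: [[0.635, -0.772, -0.0], [-0.772, -0.635, 0.0], [-0.0, 0.0, -1.0]]
contact_force: [-0.2, -0.2, -2.9]
opening: 41.7
grip_force: 81.7
```

Call:
arm_command(delta_pos=[[0,0,0],[0,0,0],[0,0,0],[0,0,0],[0,0,0]], angular=[[0,0,0],[0,0,0],[0,0,0],[0,0,0],[0,0,0]], claw=[0.5,0.5,0.5,0.5,0.5])

```text
clock: 48.3
tcp_pos: [618.9, -23.1, 121.4]
eef_rot: [[0.637, -0.771, 0.0], [-0.771, -0.637, 0.0], [0.0, -0.0, -1.0]]
contact_force: [-0.4, -0.4, -2.5]
opening: 41.4
grip_force: 81.7
```

Call:
arm_command(delta_pos=[[0,0,0],[0,0,0],[0,0,0],[0,0,0],[0,0,0]], angular=[[0,0,0],[0,0,0],[0,0,0],[0,0,0],[0,0,0]], claw=[0.5,0.5,0.5,0.5,0.5])

```text
clock: 48.8
tcp_pos: [618.9, -23.1, 121.4]
eef_rot: [[0.637, -0.771, 0.0], [-0.771, -0.637, -0.0], [0.0, -0.0, -1.0]]
contact_force: [-0.3, -0.3, -2.2]
opening: 41.8
grip_force: 81.7
```

Call:
arm_command(delta_pos=[[0,0,0],[0,0,0],[0,0,0],[0,0,0],[0,0,0]], angular=[[0,0,0],[0,0,0],[0,0,0],[0,0,0],[0,0,0]], claw=[0.5,0.5,0.5,0.5,0.5])

```text
clock: 49.3
tcp_pos: [618.9, -23.1, 121.3]
eef_rot: [[0.637, -0.771, -0.0], [-0.771, -0.637, -0.0], [-0.0, 0.0, -1.0]]
contact_force: [-0.5, -0.1, -2.8]
opening: 41.8
grip_force: 81.7
```

```bash
python3 -c "
from h import *
show(619.5,-23,120.5,219.2)
s=cam('side'); p=manip.state()['tcp_pos'];lab(s,p)
# bottle face mask fit: left-bottom foot edge of the +y face by dark-green colour
c=np.round(proj(s,p-[0,0,50])).astype(int);r=s['img'][c[1]-50:c[1]+50,c[0]-50:c[0]+50].astype(int)
m=((r[...,1]-r[...,0]>4)&(r[...,1]>70)).astype(np.uint8)
n,l,st,ce=cv2.connectedComponentsWithStats(m)
print([(st[i],ce[i]) for i in range(1,n) if st[i,4]>200])
"
```

```text
t 49.3 tcp [618.91 -23.08 121.33] yawy -140.46 q6 -131.7 open 41.8 grip 81.7 F [-0.47 -0.05 -2.82]
delta_cm [ 0.03 -0.05  0.08] dist 1.0180694862088118
angz -359.66318398071263
tilt(tool xy deg) [0. 0. 0.]
label blobs (area,centre rel, w,h): [(461, array([ 31.1 , -36.57]), array([33, 20], dtype=int32)), (128, array([ -2.33, -24.3 ]), array([15, 11], dtype=int32)), (46, array([ 41.93, -11.65]), array([ 6, 10], dtype=int32)), (165, array([36.87,  5.33]), array([16, 12], dtype=int32))]
[]
```

Call:
arm_command(delta_pos=[[0,0,0],[0,0,0],[0,0,0],[0,0,0],[0,0,0]], angular=[[0,0,7],[0,0,14],[0,0,21],[0,0,28],[0,0,35]], claw=[0.5,0.5,0.5,0.5,0.5])

```text
clock: 49.85
tcp_pos: [618.9, -23.1, 121.3]
eef_rot: [[0.074, -0.997, 0.0], [-0.997, -0.074, -0.0], [0.0, -0.0, -1.0]]
contact_force: [-0.2, 0.4, -1.4]
opening: 41.6
grip_force: 81.7
```

Call:
arm_command(delta_pos=[[0,0,0],[0,0,0],[0,0,0],[0,0,0],[0,0,0]], angular=[[0,0,7],[0,0,14],[0,0,21],[0,0,28],[0,0,35]], claw=[0.5,0.5,0.5,0.5,0.5])

```text
clock: 50.35
tcp_pos: [619.0, -23.0, 121.3]
eef_rot: [[-0.511, -0.859, 0.0], [-0.859, 0.511, -0.0], [-0.0, -0.0, -1.0]]
contact_force: [0.2, 0.2, -2.9]
opening: 41.8
grip_force: 81.7
```

Call:
arm_command(delta_pos=[[0,0,0],[0,0,0],[0,0,0],[0,0,0],[0,0,0]], angular=[[0,0,7],[0,0,14],[0,0,20],[0,0,20],[0,0,20]], claw=[0.5,0.5,0.5,0.5,0.5])

```text
clock: 50.85
tcp_pos: [618.9, -23.1, 121.3]
eef_rot: [[-0.769, -0.639, 0.0], [-0.639, 0.769, -0.0], [0.0, -0.0, -1.0]]
contact_force: [0.1, 0.1, -2.6]
opening: 41.9
grip_force: 81.7
```

Call:
arm_command(delta_pos=[[0,0,0],[0,0,0],[0,0,0],[0,0,0],[0,0,0]], angular=[[0,0,0],[0,0,0],[0,0,0],[0,0,0],[0,0,0]], claw=[0.5,0.5,0.5,0.5,0.5])

```text
clock: 51.35
tcp_pos: [618.9, -23.1, 121.3]
eef_rot: [[-0.771, -0.637, -0.0], [-0.637, 0.771, -0.0], [0.0, 0.0, -1.0]]
contact_force: [0.6, 0.0, -1.5]
opening: 41.6
grip_force: 81.7
```

Call:
arm_command(delta_pos=[[0,0,0],[0,0,0],[0,0,0],[0,0,0],[0,0,0]], angular=[[0,0,0],[0,0,0],[0,0,0],[0,0,0],[0,0,0]], claw=[0.5,0.5,0.5,0.5,0.5])

```text
clock: 51.85
tcp_pos: [618.9, -23.1, 121.4]
eef_rot: [[-0.771, -0.637, 0.0], [-0.637, 0.771, -0.0], [-0.0, -0.0, -1.0]]
contact_force: [-0.3, 0.1, -2.0]
opening: 42.0
grip_force: 81.7
```

Call:
arm_command(delta_pos=[[0,0,0],[0,0,0],[0,0,0],[0,0,0],[0,0,0]], angular=[[0,0,0],[0,0,0],[0,0,0],[0,0,0],[0,0,0]], claw=[0.5,0.5,0.5,0.5,0.5])

```text
clock: 52.35
tcp_pos: [618.9, -23.1, 121.3]
eef_rot: [[-0.771, -0.637, -0.0], [-0.637, 0.771, 0.0], [0.0, 0.0, -1.0]]
contact_force: [-0.3, -0.4, -3.1]
opening: 41.7
grip_force: 81.7
```

```bash
python3 -c "
from h import *
show(619.5,-23,120.5,129.2)
s=cam('side'); p=manip.state()['tcp_pos'];lab(s,p)
"
```

```text
t 52.35 tcp [618.91 -23.07 121.34] yawy 129.54 q6 -41.7 open 41.7 grip 81.7 F [-0.33 -0.41 -3.11]
delta_cm [-0.05 -0.03  0.08] dist 1.0287589374334158
angz 0.33647268167729294
tilt(tool xy deg) [ 0. -0.  0.]
label blobs (area,centre rel, w,h): [(540, array([ 29.04, -37.24]), array([33, 21], dtype=int32)), (107, array([-21.05, -30.43]), array([17, 10], dtype=int32)), (45, array([ -6.58, -23.4 ]), array([ 7, 10], dtype=int32)), (47, array([ 42.  , -11.83]), array([ 6, 11], dtype=int32)), (58, array([11.6 ,  1.67]), array([ 6, 20], dtype=int32)), (164, array([36.78,  5.4 ]), array([17, 12], dtype=int32))]
```

```bash
python3 -c "
from h import *
s=cam('side'); p=manip.state()['tcp_pos']
c=np.round(proj(s,p-[0,0,50])).astype(int); print(c)
now=cv2.resize(s['img'][c[1]-50:c[1]+50,c[0]-50:c[0]+50],None,fx=6,fy=6,interpolation=2)
def edge(im,name):
    g=cv2.GaussianBlur(im[:,:,1].astype(np.float32),(0,0),4)
    dy=cv2.Sobel(g,cv2.CV_32F,0,1,ksize=3)
    for lab,x0,x1,r0,r1 in(('shoulder',225,320,235,300),('foot',235,330,405,475)):
        xs=np.arange(x0,x1,3); ys=np.array([r0+np.argmin(dy[r0:r1,x]) for x in xs])
        vx,vy,a,b=cv2.fitLine(np.c_[xs,ys].astype(np.float32),cv2.DIST_HUBER,0,.1,.1).ravel()
        y=lambda x:b+vy/vx*(x-a)
        z=107 if lab=='shoulder' else 13
        org=(c[0]-50,c[1]-50)
        P=[ray(s,(org[0]+x/6,org[1]+y(x)/6),z)[:2] for x in(x0,x1)]
        e=P[1]-P[0]; print(name,lab,'rms',np.abs(ys-y(xs)).mean(),'y0',y(x0),'mod90',np.degrees(np.arctan2(e[1],e[0]))%90)
edge(cv2.imread('pics/g3.png')[:,:,::-1],'a right')
edge(cv2.imread('pics/g4.png')[:,:,::-1],'a back')
edge(cv2.imread('pics/g8.png')[:,:,::-1],'b right')
edge(cv2.imread('pics/g9.png')[:,:,::-1],'b back')
edge(now,'c back')
"
```

```text
[245 172]
a right shoulder rms 0.35612096823751926 y0 256.7043 mod90 81.38751411391578
a right foot rms 0.6981541514396667 y0 423.9757 mod90 82.15026304722076
a back shoulder rms 0.3776788264513016 y0 259.15158 mod90 80.37686258011828
a back foot rms 0.5528711030497959 y0 428.2798 mod90 81.39146547837075
b right shoulder rms 0.35357399314409577 y0 262.5358 mod90 81.68954512452714
b right foot rms 0.7410479937532273 y0 429.54532 mod90 82.42938341308138
b back shoulder rms 0.39012596756219864 y0 267.8447 mod90 82.27636345857894
b back foot rms 0.554229400055192 y0 435.39682 mod90 81.39622697657768
c back shoulder rms 0.33961516129704705 y0 271.24924 mod90 84.63756950102518
c back foot rms 0.7603207044303417 y0 439.482 mod90 84.89484330126493
```

```bash
python3 -c "
from h import *
s=cam('side')
def fit(pts,z,lab):
    P=np.array([ray(s,q,z)[:2] for q in pts],np.float32); vx,vy,a,b=cv2.fitLine(P,cv2.DIST_HUBER,0,.1,.1).ravel(); d=np.array([vx,vy]);n=np.array([-vy,vx])
    print(lab,len(P),'dir',np.degrees(np.arctan2(vy,vx))%180,'resid',np.abs((P-[a,b])@n).mean(),'span',np.ptp((P-[a,b])@d))
g=cv2.GaussianBlur(s['img'][:,:,1],(0,0),.7).astype(np.float32)
# foot & shoulder edge of a's +y face
c0=np.array([501.8,57.9]); an=np.radians(-7);ex=np.array([np.cos(an),np.sin(an)]);ey=np.array([-ex[1],ex[0]])
for z,lab in((5,'a foot'),(99,'a shoulder')):
    pts=[]
    for k in np.linspace(-22,22,30):
        q=proj(s,np.r_[c0+ey*29+ex*k,z]); x=int(round(q[0])); ys=np.arange(int(q[1])-7,int(q[1])+8); col=g[ys[0]-1:ys[-1]+2,x]; d=col[2:]-col[:-2]
        i=np.argmin(d)
        if 0<i<len(d)-1:
            y=ys[i]+0.5*(d[i-1]-d[i+1])/(d[i-1]-2*d[i]+d[i+1]); pts.append((x,y))
    fit(list(set(pts)),z,lab)
# board long edges / printed line in side view: dark pixels along expected line
a=np.radians(84.07);lm=np.array([489.3,-10.]);u=np.array([np.cos(a),np.sin(a)])
for lab,c,R,dirn,z in(('line +y end',lm,np.linspace(95,140,40),u,5),):
    pts=[]
    for k in R:
        q=proj(s,np.r_[c+dirn*k,z]); y=int(round(q[1])); xs=np.arange(int(q[0])-6,int(q[0])+7); v=g[y,xs]; i=np.argmin(v)
        if 0<i<len(v)-1: pts.append((xs[i]+.5*(v[i-1]-v[i+1])/(v[i-1]-2*v[i]+v[i+1]),y))
    P=np.array([ray(s,q,z)[:2] for q in pts]); fit(list(set(pts)),z,lab); print(P.mean(0), 'expected', (c+dirn*R.mean()))
# board +y long edge
pts=[]
ex2=np.array([np.cos(np.radians(-5.93)),np.sin(np.radians(-5.93))]);ey2=np.array([-ex2[1],ex2[0]])
bc=np.array([619.5,-23])+ex2*30
for k in np.linspace(-60,100,80):
    q=proj(s,np.r_[bc+ey2*150+ex2*k,5]); x=int(round(q[0])); ys=np.arange(int(q[1])-7,int(q[1])+8); v=g[ys,x]; i=np.argmin(v)
    if 0<i<len(v)-1: pts.append((x,ys[i]))
fit(list(set(pts)),5,'board +y edge')
"
```

```text
a foot 19 dir 170.62656 resid 0.55615544 span 45.255463
a shoulder 19 dir 171.1442 resid 0.3375504 span 42.03527
line +y end 13 dir 85.04769 resid 0.17926382 span 41.032883
[504.19 108.32] expected [501.44 106.87]
board +y edge 38 dir 177.64449 resid 5.6104603 span 134.51918
```

Call:
arm_command(delta_pos=[[0,0,0],[0,0,0],[0,0,0],[0,0,0],[0,0,0]], angular=[[0,0,7],[0,0,14],[0,0,21],[0,0,28],[0,0,35]], claw=[0.5,0.5,0.5,0.5,0.5])

```text
clock: 53.0
tcp_pos: [618.9, -23.1, 121.3]
eef_rot: [[-0.997, -0.074, 0.0], [-0.074, 0.997, -0.0], [-0.0, -0.0, -1.0]]
contact_force: [-0.3, 0.5, -2.8]
opening: 42.0
grip_force: 81.6
```

Call:
arm_command(delta_pos=[[0,0,0],[0,0,0],[0,0,0],[0,0,0],[0,0,0]], angular=[[0,0,7],[0,0,14],[0,0,21],[0,0,28],[0,0,35]], claw=[0.5,0.5,0.5,0.5,0.5])

```text
clock: 53.5
tcp_pos: [618.9, -23.1, 121.3]
eef_rot: [[-0.859, 0.511, 0.0], [0.511, 0.859, -0.0], [-0.0, -0.0, -1.0]]
contact_force: [-0.1, -0.2, -2.7]
opening: 41.9
grip_force: 81.6
```

Call:
arm_command(delta_pos=[[0,0,0],[0,0,0],[0,0,0],[0,0,0],[0,0,0]], angular=[[0,0,7],[0,0,14],[0,0,20],[0,0,20],[0,0,20]], claw=[0.5,0.5,0.5,0.5,0.5])

```text
clock: 54.0
tcp_pos: [618.9, -23.1, 121.3]
eef_rot: [[-0.639, 0.769, 0.0], [0.769, 0.639, 0.0], [0.0, 0.0, -1.0]]
contact_force: [0.6, 0.6, -3.0]
opening: 41.7
grip_force: 81.6
```

Call:
arm_command(delta_pos=[[0,0,0],[0,0,0],[0,0,0],[0,0,0],[0,0,0]], angular=[[0,0,0],[0,0,0],[0,0,0],[0,0,0],[0,0,0]], claw=[0.5,0.5,0.5,0.5,0.5])

```text
clock: 54.5
tcp_pos: [618.9, -23.1, 121.4]
eef_rot: [[-0.637, 0.771, 0.0], [0.771, 0.637, -0.0], [-0.0, 0.0, -1.0]]
contact_force: [0.2, 0.0, -2.6]
opening: 42.0
grip_force: 81.6
```

Call:
arm_command(delta_pos=[[0,0,0],[0,0,0],[0,0,0],[0,0,0],[0,0,0]], angular=[[0,0,0],[0,0,0],[0,0,0],[0,0,0],[0,0,0]], claw=[0.5,0.5,0.5,0.5,0.5])

```text
clock: 55.0
tcp_pos: [618.9, -23.1, 121.3]
eef_rot: [[-0.637, 0.771, 0.0], [0.771, 0.637, 0.0], [0.0, 0.0, -1.0]]
contact_force: [-0.1, -0.3, -1.9]
opening: 41.8
grip_force: 81.6
```

Call:
arm_command(delta_pos=[[0,0,0],[0,0,0],[0,0,0],[0,0,0],[0,0,0]], angular=[[0,0,0],[0,0,0],[0,0,0],[0,0,0],[0,0,0]], claw=[0.5,0.5,0.5,0.5,0.5])

```text
clock: 55.5
tcp_pos: [618.9, -23.1, 121.3]
eef_rot: [[-0.637, 0.771, -0.0], [0.771, 0.637, 0.0], [0.0, 0.0, -1.0]]
contact_force: [0.3, 0.5, -1.7]
opening: 42.0
grip_force: 81.5
```

```bash
python3 -c "
from h import *
show(485,-81.5,112.8,-50.5)
s=cam('side'); p=manip.state()['tcp_pos'];lab(s,p)
"
```

```text
t 55.5 tcp [618.94 -23.07 121.33] yawy 39.54 q6 48.3 open 42.0 grip 81.5 F [ 0.3   0.45 -1.72]
delta_cm [  4.02 -14.05   0.85] dist 146.37430214960062
angz 90.03822180011528
tilt(tool xy deg) [ 0. -0. -0.]
label blobs (area,centre rel, w,h): [(462, array([ 31.1, -36.6]), array([33, 20], dtype=int32)), (136, array([ -1.68, -23.12]), array([16, 11], dtype=int32)), (47, array([ 42.02, -11.79]), array([ 6, 11], dtype=int32)), (244, array([-4.25, 10.47]), array([19, 22], dtype=int32)), (168, array([36.8 ,  5.41]), array([17, 12], dtype=int32))]
```

Call:
arm_command(delta_pos=[[0,0,-0.5],[0,0,-1],[0,0,-1],[0,0,-1],[0,0,-1]], angular=[[0,0,7],[0,0,14],[0,0,21],[0,0,28],[0,0,35]], claw=[0.5,0.5,0.5,0.5,0.5])

```text
clock: 56.05
tcp_pos: [618.9, -23.1, 131.4]
eef_rot: [[-0.074, 0.997, 0.0], [0.997, 0.074, -0.0], [-0.0, 0.0, -1.0]]
contact_force: [0.5, -0.6, -3.1]
opening: 41.9
grip_force: 81.5
```

Call:
arm_command(delta_pos=[[0,0,0],[0,0,0],[0,0,0],[0,0,0],[0,0,0]], angular=[[0,0,7],[0,0,14],[0,0,21],[0,0,28],[0,0,35]], claw=[0.5,0.5,0.5,0.5,0.5])

```text
clock: 56.55
tcp_pos: [618.9, -23.1, 131.4]
eef_rot: [[0.511, 0.859, 0.0], [0.859, -0.511, 0.0], [0.0, 0.0, -1.0]]
contact_force: [0.3, -0.1, -1.8]
opening: 41.9
grip_force: 81.5
```

Call:
arm_command(delta_pos=[[0,0,0],[0,0,0],[0,0,0],[0,0,0],[0,0,0]], angular=[[0,0,7],[0,0,14],[0,0,20],[0,0,20],[0,0,20]], claw=[0.5,0.5,0.5,0.5,0.5])

```text
clock: 57.05
tcp_pos: [618.9, -23.1, 131.3]
eef_rot: [[0.769, 0.639, 0.0], [0.639, -0.769, -0.0], [-0.0, 0.0, -1.0]]
contact_force: [0.3, -1.1, -1.0]
opening: 41.9
grip_force: 81.5
```

Call:
arm_command(delta_pos=[[-2,2,0],[-4,3.9,0],[-5,4.9,0],[-5,4.9,0],[-5,4.9,0]], angular=[[0,0,0],[0,0,0],[0,0,0],[0,0,0],[0,0,0]], claw=[0.5,0.5,0.5,0.5,0.5])

```text
clock: 57.55
tcp_pos: [611.6, -92.5, 131.3]
eef_rot: [[0.771, 0.637, 0.0], [0.637, -0.771, 0.0], [0.0, -0.0, -1.0]]
contact_force: [0.4, 0.4, -3.4]
opening: 41.6
grip_force: 81.7
```

Call:
arm_command(delta_pos=[[-2.2,-2.2,0],[-4.5,-4.4,0],[-6.8,-6.6,0],[-8.5,-8.3,0],[-9.1,-8.9,0]], angular=[[0,0,0],[0,0,0],[0,0,0],[0,0,0],[0,0,0]], claw=[0.5,0.5,0.5,0.5,0.5])

```text
clock: 58.05
tcp_pos: [482.9, -80.9, 131.6]
eef_rot: [[0.77, 0.638, -0.0], [0.638, -0.77, 0.0], [-0.0, -0.001, -1.0]]
contact_force: [0.1, 0.1, -1.9]
opening: 41.6
grip_force: 82.3
```

Call:
arm_command(delta_pos=[[0,0,0],[0,0,0],[0,0,0],[0,0,0],[0,0,0]], angular=[[0,0,0],[0,0,0],[0,0,0],[0,0,0],[0,0,0]], claw=[0.5,0.5,0.5,0.5,0.5])

```text
clock: 58.55
tcp_pos: [485.1, -82.0, 131.1]
eef_rot: [[0.771, 0.637, -0.0], [0.637, -0.771, 0.0], [-0.0, -0.0, -1.0]]
contact_force: [0.1, -0.3, -2.9]
opening: 41.8
grip_force: 82.3
```

```bash
python3 -c "
from h import *
show(485.5,-81.5,112.8,-50.5)
"
```

```text
t 58.55 tcp [485.07 -81.99 131.12] yawy -50.46 q6 130.9 open 41.8 grip 82.3 F [ 0.1  -0.35 -2.87]
delta_cm [ 0.06 -0.01  1.83] dist 18.330410425262134
angz 0.04356727343161282
tilt(tool xy deg) [-0.01  0.01  0.  ]
```

Call:
arm_command(delta_pos=[[0,0,0.7],[0,0,1.4],[0,0,1.8],[0,0,1.9],[0,0,1.9]], angular=[[0,0,0],[0,0,0],[0,0,0],[0,0,0],[0,0,0]], claw=[0.5,0.5,0.5,0.5,0.5])

```text
clock: 59.05
tcp_pos: [484.7, -82.0, 112.6]
eef_rot: [[0.771, 0.637, 0.0], [0.637, -0.771, 0.0], [0.0, 0.0, -1.0]]
contact_force: [-3.9, 0.2, 10.1]
opening: 41.9
grip_force: 83.5
```

Call:
arm_command(delta_pos=[[0,0,0],[0,0,0],[0,0,0],[0,0,0],[0,0,0]], angular=[[0,0,0],[0,0,0],[0,0,0],[0,0,0],[0,0,0]], claw=[0.5,0.5,-0.27,-0.27,-0.27])

```text
clock: 59.55
tcp_pos: [484.7, -82.0, 112.2]
eef_rot: [[0.771, 0.637, -0.0], [0.637, -0.771, 0.0], [-0.0, -0.0, -1.0]]
contact_force: [-0.1, 1.1, -0.3]
opening: 54.3
grip_force: 0.0
```

Call:
arm_command(delta_pos=[[0,0,0],[0,0,-1],[0,0,-4],[0,0,-6],[0,0,-6]], angular=[[0,0,0],[0,0,0],[0,0,0],[0,0,0],[0,0,0]], claw=[-0.27,-0.27,-0.27,-0.27,-0.27])

```text
clock: 60.05
tcp_pos: [486.2, -82.3, 175.5]
eef_rot: [[0.771, 0.637, 0.004], [0.637, -0.771, -0.001], [0.003, 0.003, -1.0]]
contact_force: [0.7, 0.5, -0.0]
opening: 53.8
grip_force: 0.0
```

Call:
arm_command(delta_pos=[[2.5,-2.5,0],[5,-5,0],[5,-5,0],[5,-5,0],[5,-5,0]], angular=[[0,0,0],[0,0,0],[0,0,0],[0,0,0],[0,0,0]], claw=[-0.27,-0.27,-0.27,-0.27,-0.27])

```text
clock: 60.55
tcp_pos: [491.3, -12.1, 172.2]
eef_rot: [[0.771, 0.636, -0.0], [0.636, -0.771, -0.0], [-0.0, -0.0, -1.0]]
contact_force: [-0.4, -0.4, -0.0]
opening: 54.4
grip_force: 0.0
```

```bash
python3 -c "
from h import *
show(492,-11.3,112.5,-48.2)
t=cam('top')
s=cam('side')
# rule now
g=t['img'].astype(int); m=((g.min(2)>170)).astype(np.uint8); m[:,230:]=0
n,l,st,ce=cv2.connectedComponentsWithStats(m); i=1+np.argmax(st[1:,4]); ys,xs=np.where(l==i)
r=cv2.minAreaRect(np.c_[xs,ys].astype(np.float32)); B=cv2.boxPoints(r); print('rule box px',B); print(np.array([ray(t,b,5)[:2] for b in B]))
"
```

```text
t 60.55 tcp [491.32 -12.09 172.25] yawy -50.48 q6 139.1 open 54.4 grip 0.0 F [-0.36 -0.41 -0.03]
delta_cm [ 0.11 -0.02  5.97] dist 59.75667284978523
angz -2.278177617811373
tilt(tool xy deg) [-0.    0.02  0.  ]
rule box px [[177.15 188.09]
 [197.98 182.47]
 [227.26 290.96]
 [206.43 296.58]]
[[586.34 349.07]
 [600.63 293.11]
 [312.72 215.66]
 [298.63 270.6 ]]
```

Call:
arm_command(delta_pos=[[0.1,0,2.5],[0.1,0,5],[0.1,0,5.9],[0.1,0,5.9],[0.1,0,5.9]], angular=[[0,0,0],[0,0,0],[0,0,0],[0,0,0],[0,0,0]], claw=[-0.27,-0.27,-0.27,-0.27,0.5])

```text
clock: 61.15
tcp_pos: [492.8, -11.3, 114.4]
eef_rot: [[0.772, 0.636, 0.001], [0.636, -0.772, -0.0], [0.001, 0.001, -1.0]]
contact_force: [-3.3, -4.0, 25.0]
opening: 42.1
grip_force: 79.0
```

Call:
arm_command(delta_pos=[[0,0,0],[0,0,0],[0,0,0],[0,0,-0.3],[0,0,-0.4]], angular=[[0,0,0],[0,0,0],[0,0,0],[0,0,0],[0,0,-1]], claw=[0.5,0.5,0.5,0.5,0.5])

```text
clock: 61.65
tcp_pos: [492.3, -10.9, 117.8]
eef_rot: [[0.76, 0.65, 0.0], [0.65, -0.76, 0.0], [0.0, 0.0, -1.0]]
contact_force: [-0.3, -0.3, -2.9]
opening: 41.6
grip_force: 81.3
```

Call:
arm_command(delta_pos=[[0,0,0],[0,0,0],[0,0,0.2],[0,0,0.4],[0,0,0.4]], angular=[[0,0,-1],[0,0,-1.9],[0,0,-1.9],[0,0,-1.9],[0,0,-1.9]], claw=[0.5,0.5,0.5,0.5,0.5])

```text
clock: 62.15
tcp_pos: [492.6, -11.0, 114.4]
eef_rot: [[0.738, 0.675, 0.002], [0.675, -0.738, 0.0], [0.001, 0.001, -1.0]]
contact_force: [-5.7, -2.0, 19.8]
opening: 41.3
grip_force: 83.6
```

Call:
arm_command(delta_pos=[[0,0,0],[0,0,0],[0,0,0],[0,0,-3],[0,0,-6]], angular=[[0,0,0],[0,0,0],[0,0,0],[0,0,0],[0,0,0]], claw=[-0.27,-0.27,-0.27,-0.27,-0.27])

```text
clock: 62.65
tcp_pos: [491.5, -10.9, 173.5]
eef_rot: [[0.738, 0.675, -0.002], [0.675, -0.738, 0.0], [-0.001, -0.001, -1.0]]
contact_force: [1.2, 0.7, 0.4]
opening: 54.2
grip_force: 0.0
```

Call:
arm_command(delta_pos=[[2.7,-2.2,0],[5.4,-4.4,0],[5.4,-4.4,0],[5.4,-4.4,0],[5.4,-4.4,0]], angular=[[0,0,0],[0,0,0],[0,0,0],[0,0,0],[0,0,0]], claw=[-0.27,-0.27,-0.27,-0.27,-0.27])

```text
clock: 63.15
tcp_pos: [502.2, 57.5, 173.2]
eef_rot: [[0.738, 0.675, -0.0], [0.675, -0.738, -0.0], [-0.0, -0.0, -1.0]]
contact_force: [0.2, -0.1, 0.5]
opening: 54.2
grip_force: 0.0
```

```bash
python3 -c "
from h import *
show(501.5,57.9,110.5,-47.6)
"
```

```text
t 63.15 tcp [502.2   57.46 173.16] yawy -47.57 q6 144.1 open 54.2 grip 0.0 F [ 0.18 -0.12  0.53]
delta_cm [-0.02 -0.08  6.27] dist 62.66550497128303
angz 0.0256931525144779
tilt(tool xy deg) [-0.01  0.03 -0.  ]
```

Call:
arm_command(delta_pos=[[0,0,2.5],[0,0,5],[0,0,5.6],[0,0,5.6],[0,0,5.6]], angular=[[0,0,0],[0,0,0],[0,0,0],[0,0,0],[0,0,0]], claw=[-0.27,-0.27,-0.27,-0.27,0.5])

```text
clock: 63.65
tcp_pos: [503.1, 57.6, 118.5]
eef_rot: [[0.738, 0.674, 0.001], [0.674, -0.738, -0.0], [0.001, 0.001, -1.0]]
contact_force: [2.7, -4.7, 18.3]
opening: 41.6
grip_force: 73.3
```

Call:
arm_command(delta_pos=[[0,0,0],[0,0,0],[0,0,0],[0,0,-0.4],[-0.2,-0.2,-0.6]], angular=[[0,0,0],[0,0,0],[0,0,0],[0,0,0],[0,0,-1]], claw=[0.5,0.5,0.5,0.5,0.5])

```text
clock: 64.15
tcp_pos: [499.8, 58.1, 123.9]
eef_rot: [[0.726, 0.688, 0.0], [0.688, -0.726, 0.0], [0.0, 0.0, -1.0]]
contact_force: [0.0, -0.3, -3.7]
opening: 41.3
grip_force: 81.4
```

Call:
arm_command(delta_pos=[[0,0,0],[0,0,0],[0,0,0.2],[0,0,0.4],[0,0,0.5]], angular=[[0,0,-1.5],[0,0,-2.5],[0,0,-2.5],[0,0,-2.5],[0,0,-2.5]], claw=[0.5,0.5,0.5,0.5,0.5])

```text
clock: 64.65
tcp_pos: [500.0, 58.1, 118.6]
eef_rot: [[0.696, 0.718, 0.001], [0.718, -0.696, 0.0], [0.001, 0.0, -1.0]]
contact_force: [-0.9, -0.2, 13.7]
opening: 41.6
grip_force: 83.2
```

Call:
arm_command(delta_pos=[[0,0,0],[0,0,0],[0,0,0],[0,0,-4],[0,0,-8]], angular=[[0,0,0],[0,0,0],[0,0,0],[0,0,0],[0,0,0]], claw=[-0.27,-0.27,-0.27,-0.27,-0.27])

```text
clock: 65.15
tcp_pos: [498.6, 58.0, 198.7]
eef_rot: [[0.695, 0.719, -0.002], [0.719, -0.695, -0.0], [-0.002, -0.002, -1.0]]
contact_force: [2.4, -0.3, 0.9]
opening: 54.2
grip_force: 0.0
```

Call:
arm_command(delta_pos=[[2.3,-4.2,0],[4.6,-8.4,0],[6.9,-12.6,0],[9.2,-16.8,0],[9.2,-16.8,0]], angular=[[0,0,0],[0,0,0],[0,0,0],[0,0,0],[0,0,0]], claw=[-0.27,-0.27,-0.27,-0.27,-0.27])

```text
clock: 65.65
tcp_pos: [441.1, 245.5, 198.3]
eef_rot: [[0.692, 0.722, -0.0], [0.722, -0.692, 0.001], [0.001, -0.001, -1.0]]
contact_force: [0.2, -1.3, -0.6]
opening: 54.3
grip_force: 0.0
```

```bash
python3 -c "
from h import *
show()
t=cam('top'); s=cam('side')
a=t['img'][120:320,140:400]; b=s['img'][130:330,170:360]
a=cv2.resize(a,None,fx=1.75,fy=1.75,interpolation=2);
b=cv2.resize(b,None,fx=1.75,fy=1.75,interpolation=2)
np.save('t.npy',t['img']);np.save('s.npy',s['img'])
g=t['img'].astype(int)
for th in(120,140,160):
    m=((g.min(2)>th)).astype(np.uint8); m[:,235:]=0; m[:150]=0
    m=cv2.morphologyEx(m,cv2.MORPH_OPEN,np.ones((3,3)))
    n,l,st,ce=cv2.connectedComponentsWithStats(m); i=1+np.argmax(st[1:,4]); ys,xs=np.where(l==i)
    r=cv2.minAreaRect(np.c_[xs,ys].astype(np.float32)); B=cv2.boxPoints(r); W=np.array([ray(t,q,5)[:2] for q in B]); print(th,st[i],W.tolist(),[np.linalg.norm(W[k]-W[k-1]) for k in range(4)])
"
```

```text
t 65.65 tcp [441.05 245.49 198.28] yawy -43.76 q6 162.8 open 54.3 grip 0.0 F [ 0.21 -1.28 -0.58]
tilt(tool xy deg) [-0.06 -0.03  0.  ]
120 [178 184  16  11 105] [[588.2003149162409, 349.18065585088516], [599.5581117650416, 307.30595185104244], [578.8758855408327, 301.3983827095702], [567.5304200564232, 343.2178643532824]] [np.float64(21.512773785818617), np.float64(43.38767548893431), np.float64(21.50938992046573), np.float64(43.33115082716711)]
140 [178 186  13   9  78] [[586.0267069642291, 348.40051908700013], [596.3089224641969, 316.16492539844626], [578.4780796004328, 310.2205422773312], [568.207513968338, 342.41944714228237]] [np.float64(18.796192716417412), np.float64(33.835742285951305), np.float64(18.795601823906722), np.float64(33.79724830375012)]
160 [179 186  12   9  74] [[586.3918971287274, 347.42099770696063], [593.983196542222, 315.1798206855127], [576.2109902848604, 310.72186813710096], [568.6252937865003, 342.92664675978983]] [np.float64(18.326248518351203), np.float64(33.122821777645484), np.float64(18.322790622012107), np.float64(33.0861082253811)]
```

Call:
arm_command(delta_pos=[[5.1,-5,0],[5.1,-5,2],[5.1,-5,5],[5.1,-5,5],[5.1,-5,5]], angular=[[0,0,-8],[0,0,-16],[0,0,-24],[0,0,-32],[0,0,-38]], claw=[-0.27,-0.27,-0.27,-0.27,-0.27])

```text
clock: 66.25
tcp_pos: [442.5, 310.9, 147.3]
eef_rot: [[0.102, 0.995, -0.002], [0.995, -0.102, -0.001], [-0.002, -0.001, -1.0]]
contact_force: [0.2, 0.5, 0.5]
opening: 54.5
grip_force: 0.0
```

Call:
arm_command(delta_pos=[[0,0,0],[0,0,0],[0,0,0],[0,0,0],[0,0,0]], angular=[[0,0,-8],[0,0,-16],[0,0,-24],[0,0,-32],[0,0,-38]], claw=[-0.27,-0.27,-0.27,-0.27,-0.27])

```text
clock: 66.75
tcp_pos: [443.1, 311.0, 148.3]
eef_rot: [[-0.532, 0.847, 0.0], [0.847, 0.532, -0.0], [-0.0, -0.0, -1.0]]
contact_force: [-0.4, -0.1, -0.7]
opening: 54.0
grip_force: 0.0
```

Call:
arm_command(delta_pos=[[0,0,0],[0,0,0],[0,0,0],[0,0,0],[0,0,0]], angular=[[0,0,-8],[0,0,-16],[0,0,-24],[0,0,-32],[0,0,-38]], claw=[-0.27,-0.27,-0.27,-0.27,-0.27])

```text
clock: 67.25
tcp_pos: [443.2, 311.0, 148.4]
eef_rot: [[-0.941, 0.34, 0.0], [0.34, 0.941, -0.0], [-0.0, -0.0, -1.0]]
contact_force: [0.3, 0.1, -0.6]
opening: 54.4
grip_force: 0.0
```

Call:
arm_command(delta_pos=[[0,0,0],[0,0,0],[0,0,0],[0,0,0],[0,0,0]], angular=[[0,0,-8],[0,0,-16],[0,0,-24],[0,0,-32],[0,0,-34.8]], claw=[-0.27,-0.27,-0.27,-0.27,-0.27])

```text
clock: 67.75
tcp_pos: [443.2, 311.0, 148.4]
eef_rot: [[-0.966, -0.258, 0.0], [-0.258, 0.966, -0.0], [0.0, -0.0, -1.0]]
contact_force: [-0.2, 0.5, -0.3]
opening: 54.2
grip_force: 0.0
```

```bash
python3 -c "
from h import *
show(440.5,317,60,105)
s=cam('side')
g=s['img'].astype(int)
# white rule region in the side view
m=(g.min(2)>150).astype(np.uint8); m[:270]=0
n,l,st,ce=cv2.connectedComponentsWithStats(m); i=1+np.argmax(st[1:,4]); ys,xs=np.where(l==i); print(st[i])
H=cv2.approxPolyDP(cv2.convexHull(np.c_[xs,ys].astype(np.int32)),4,True).reshape(-1,2); print(H.tolist()); print(np.array([ray(s,q,5)[:2] for q in H])); print(np.array([ray(s,q,21)[:2] for q in H]))
W={'g1':(600.6,293.1,5),'g2':(312.7,215.7,5),'r1':(583.2,360.6,21),'r2':(295.5,282.2,21)}
for k,v in W.items(): print(k,proj(s,v))
cv2.imwrite('pics/rule_s.png',cv2.resize(s['img'][230:360,150:400],None,fx=3,fy=3)[:,:,::-1])
"
```

```text
t 67.75 tcp [443.16 311.01 148.37] yawy 104.93 q6 20.1 open 54.2 grip 0.0 F [-0.16  0.52 -0.35]
delta_cm [0.1  0.65 8.84] dist 88.60996207961821
angz -0.06842565152435043
tilt(tool xy deg) [-0.01 -0.    0.  ]
[    0   270   560   150 57401]
[[559, 419], [0, 419], [0, 365], [66, 270], [327, 270], [559, 315]]
[[-34.92 444.76]
 [879.79 624.62]
 [942.21 536.44]
 [942.85 305.7 ]
 [381.63 197.66]
 [-83.36 226.26]]
[[-27.   453.32]
 [868.8  629.46]
 [929.93 543.09]
 [930.56 317.13]
 [380.94 211.32]
 [-74.44 239.33]]
g1 [217.6  289.15]
g2 [358.24 281.11]
r1 [215.26 312.35]
r2 [365.32 303.05]
```

Call:
arm_command(delta_pos=[[0.1,0.6,4],[0.1,0.6,8],[0.1,0.6,11],[0.1,0.6,12],[0.1,0.6,12]], angular=[[0,0,0],[0,0,0],[0,0,0],[0,0,0],[0,0,0]], claw=[-0.27,-0.27,-0.1,0,0])

```text
clock: 68.3
tcp_pos: [439.7, 316.9, 27.7]
eef_rot: [[-0.968, -0.253, -0.002], [-0.253, 0.968, -0.001], [0.002, -0.001, -1.0]]
contact_force: [-0.4, 0.7, 0.4]
opening: 42.6
grip_force: 0.0
```

Call:
arm_command(delta_pos=[[0,0,0.5],[0,0,1.2],[0,0,1.8],[0,0,1.8],[0,0,1.8]], angular=[[0,0,0],[0,0,0],[0,0,0],[0,0,0],[0,0,0]], claw=[0,0,0,0,0])

```text
clock: 68.8
tcp_pos: [439.9, 318.0, 10.5]
eef_rot: [[-0.967, -0.254, 0.0], [-0.254, 0.967, 0.0], [-0.0, 0.0, -1.0]]
contact_force: [-0.1, 0.3, 0.4]
opening: 42.9
grip_force: 0.0
```

Call:
arm_command(delta_pos=[[0,0,0],[0,0,0],[0,0,0],[0,0,0],[0,0,0]], angular=[[0,0,0],[0,0,0],[0,0,0],[0,0,0],[0,0,0]], claw=[1,1,1,1,1])

```text
clock: 69.3
tcp_pos: [440.1, 318.1, 10.9]
eef_rot: [[-0.967, -0.254, 0.001], [-0.254, 0.967, 0.0], [-0.001, 0.0, -1.0]]
contact_force: [-2.2, -1.9, 6.7]
opening: 9.5
grip_force: 79.1
```

Call:
arm_command(delta_pos=[[0,0,0],[0,0,0],[0,0,0],[0,0,0],[0,0,0]], angular=[[0,0,0],[0,0,0],[0,0,0],[0,0,0],[0,0,0]], claw=[1,1,1,1,1])

```text
clock: 69.8
tcp_pos: [440.1, 318.1, 10.9]
eef_rot: [[-0.967, -0.254, 0.001], [-0.254, 0.967, 0.0], [-0.001, 0.0, -1.0]]
contact_force: [-1.9, -2.6, 6.8]
opening: 9.3
grip_force: 79.1
```

```bash
python3 -c "
from h import *
show()"
```

```text
t 69.8 tcp [440.07 318.09  10.9 ] yawy 104.74 q6 21.1 open 9.3 grip 79.1 F [-1.91 -2.62  6.78]
tilt(tool xy deg) [ 0.01  0.04 -0.  ]
```

Call:
arm_command(delta_pos=[[0,0,-1],[0,0,-2],[0,0,-3],[0,0,-4],[0,0,-4]], angular=[[0,0,0],[0,0,0],[0,0,0],[0,0,0],[0,0,0]], claw=[1,1,1,1,1], force=100)

```text
clock: 70.3
tcp_pos: [440.7, 318.6, 52.1]
eef_rot: [[-0.967, -0.254, 0.002], [-0.254, 0.967, 0.001], [-0.002, 0.001, -1.0]]
contact_force: [0.4, -0.6, -3.3]
opening: 8.7
grip_force: 98.1
```

Call:
arm_command(delta_pos=[[0,0,0],[0,0,0],[0,0,0],[0,0,0],[0,0,0]], angular=[[0,0,6],[0,0,13],[0,0,21],[0,0,29],[0,0,37]], claw=[1,1,1,1,1])

```text
clock: 70.8
tcp_pos: [439.7, 317.9, 50.1]
eef_rot: [[-0.923, 0.384, -0.0], [0.384, 0.923, -0.0], [0.0, -0.0, -1.0]]
contact_force: [-0.3, 0.2, -3.1]
opening: 9.0
grip_force: 98.0
```

Call:
arm_command(delta_pos=[[0,0,0],[0,0,0],[0,0,0],[0,0,0],[0,0,0]], angular=[[0,0,8],[0,0,15],[0,0,22],[0,0,29],[0,0,37]], claw=[1,1,1,1,1])

```text
clock: 71.3
tcp_pos: [439.7, 317.9, 50.1]
eef_rot: [[-0.507, 0.862, -0.0], [0.862, 0.507, -0.0], [-0.0, -0.0, -1.0]]
contact_force: [-0.5, -0.6, -2.5]
opening: 8.9
grip_force: 98.1
```

Call:
arm_command(delta_pos=[[0,0,0],[0,0,0],[0,0,0],[0,0,0],[0,0,0]], angular=[[0,0,8],[0,0,16],[0,0,24],[0,0,31],[0,0,36.4]], claw=[1,1,1,1,1])

```text
clock: 71.8
tcp_pos: [439.8, 317.9, 50.1]
eef_rot: [[0.104, 0.995, -0.0], [0.995, -0.104, -0.0], [-0.0, -0.0, -1.0]]
contact_force: [-0.5, 0.4, -2.2]
opening: 9.2
grip_force: 98.0
```

```bash
python3 -c "
from h import *
show(612,250,51,-5.7)
t=cam('top');g=t['img'].astype(int)
# jar position: black cap / amber, and current rule check
m=((g[...,0]-g[...,2]>40)&(g[...,0]<200)).astype(np.uint8); n,l,st,ce=cv2.connectedComponentsWithStats(m)
for i in range(1,n):
    if st[i,4]>40: print('amber',st[i],ray(t,ce[i],40))
"
```

```text
t 71.8 tcp [439.76 317.88  50.1 ] yawy -5.95 q6 131.8 open 9.2 grip 98.0 F [-0.49  0.36 -2.15]
delta_cm [-4.97 17.83 -0.09] dist 185.1298919158508
angz -0.2502446505219753
tilt(tool xy deg) [-0.01  0.02 -0.  ]
amber [189 113  24  22 112] [740.07 268.11  40.  ]
amber [123 169  19  15 183] [614.99 460.42  40.  ]
amber [416 289  39  34 576] [ 282.59 -300.4    40.  ]
```

Call:
arm_command(delta_pos=[[-1.2,4.4,0],[-2.5,8.9,0],[-3.8,13.4,0],[-5,17.8,0],[-5,17.8,0]], angular=[[0,0,0],[0,0,0],[0,0,0],[0,0,0],[0,0,0]], claw=[1,1,1,1,1])

```text
clock: 72.35
tcp_pos: [616.4, 248.0, 49.5]
eef_rot: [[0.1, 0.995, 0.002], [0.995, -0.1, -0.0], [-0.0, 0.002, -1.0]]
contact_force: [-2.2, 0.0, -3.1]
opening: 8.6
grip_force: 98.8
```

Call:
arm_command(delta_pos=[[-3,0,0],[-6,0.2,0],[-9.5,0.4,0],[-13.6,0.6,0],[-13.6,0.6,0]], angular=[[0,0,0],[0,0,0],[0,0,0],[0,0,0],[0,0,0]], claw=[1,1,1,1,1])

```text
clock: 72.85
tcp_pos: [603.9, 110.6, 50.1]
eef_rot: [[0.1, 0.995, -0.001], [0.995, -0.1, -0.001], [-0.001, -0.001, -1.0]]
contact_force: [-0.8, 0.1, -2.2]
opening: 8.7
grip_force: 99.0
```

Call:
arm_command(delta_pos=[[-4,0.2,0],[-8,0.4,0],[-11.5,0.6,0],[-13.6,0.7,0],[-13.6,0.7,0]], angular=[[0,0,0],[0,0,0],[0,0,0],[0,0,0],[0,0,0]], claw=[1,1,1,1,1])

```text
clock: 73.35
tcp_pos: [597.8, -23.5, 50.2]
eef_rot: [[0.1, 0.995, -0.0], [0.995, -0.1, -0.0], [-0.0, -0.0, -1.0]]
contact_force: [0.7, 0.6, -2.2]
opening: 8.5
grip_force: 99.0
```

Call:
arm_command(delta_pos=[[0,0,0],[0,0,0],[0,0,0],[0,0,0],[0,0,0]], angular=[[0,0,0],[0,0,0],[0,0,0],[0,0,0],[0,0,0]], claw=[1,1,1,1,1])

```text
clock: 73.85
tcp_pos: [598.2, -20.8, 50.3]
eef_rot: [[0.098, 0.995, -0.0], [0.995, -0.098, -0.0], [-0.0, -0.0, -1.0]]
contact_force: [-1.3, -0.6, -2.5]
opening: 8.4
grip_force: 99.0
```

```bash
python3 -c "
from h import *
show(598,-22,16,-5.7)
s=cam('side'); t=cam('top')
b=cv2.resize(s['img'][120:270,190:360],None,fx=4,fy=4,interpolation=2)
cv2.imwrite('pics/r1.png',b[:590,:,::-1]);cv2.imwrite('pics/r1t.png',cv2.resize(t['img'][130:270,230:420],None,fx=4,fy=4,interpolation=2)[:,:,::-1])
# a's foot/shoulder yaw again, and position of +y face
g=cv2.GaussianBlur(s['img'][:,:,1],(0,0),.7).astype(np.float32)
c0=np.array([499.5,58.]); an=np.radians(-6);ex=np.array([np.cos(an),np.sin(an)]);ey=np.array([-ex[1],ex[0]])
for z,lab in((5,'a foot'),(99,'a shoulder')):
    pts=[]
    for k in np.linspace(-22,22,30):
        q=proj(s,np.r_[c0+ey*29+ex*k,z]); x=int(round(q[0])); ys=np.arange(int(q[1])-7,int(q[1])+8); col=g[ys[0]-1:ys[-1]+2,x]; d=col[2:]-col[:-2]
        i=np.argmin(d)
        if 0<i<len(d)-1: pts.append((x,ys[i]+0.5*(d[i-1]-d[i+1])/(d[i-1]-2*d[i]+d[i+1])))
    P=np.array([ray(s,q,z)[:2] for q in set(pts)],np.float32); v=cv2.fitLine(P,cv2.DIST_HUBER,0,.1,.1).ravel(); print(lab,np.degrees(np.arctan2(v[1],v[0]))%180-180,np.abs((P-v[2:])@[-v[1],v[0]]).mean())
"
```

```text
t 73.85 tcp [598.17 -20.79  50.29] yawy -5.61 q6 93.6 open 8.4 grip 99.0 F [-1.34 -0.6  -2.52]
delta_cm [-0.12 -0.    3.43] dist 34.31364562198201
angz 0.08528112700587975
tilt(tool xy deg) [-0.  0.  0.]
a foot -147.44568 7.492676
a shoulder -1.2875824 7.091619
```

Call:
arm_command(delta_pos=[[0,0,1],[0,0,2],[0,0,3],[0,0,3.4],[0,0,3.4]], angular=[[0,0,0],[0,0,0],[0,0,0],[0,0,0],[0,0,0]], claw=[1,1,1,1,1])

```text
clock: 74.45
tcp_pos: [597.7, -21.3, 16.0]
eef_rot: [[0.099, 0.995, -0.001], [0.995, -0.099, 0.0], [-0.0, -0.001, -1.0]]
contact_force: [-3.2, 0.2, 3.2]
opening: 8.6
grip_force: 99.8
```

Call:
arm_command(delta_pos=[[0,-0.2,0],[0,-0.4,0],[0,-0.6,0],[0,-0.8,0],[0,-0.8,0]], angular=[[0,0,0],[0,0,0],[0,0,0],[0,0,0],[0,0,0]], claw=[1,1,1,1,1])

```text
clock: 74.95
tcp_pos: [589.8, -20.5, 16.2]
eef_rot: [[0.099, 0.995, -0.0], [0.995, -0.099, 0.0], [-0.0, -0.0, -1.0]]
contact_force: [0.3, 1.3, -1.9]
opening: 8.9
grip_force: 99.0
```

```bash
python3 -c "
from h import *
show(582.8,-20,16,-5.7)
s=cam('side'); t=cam('top')
b=cv2.resize(s['img'][120:265,190:360],None,fx=4,fy=4,interpolation=2)
cv2.imwrite('pics/r2.png',b[:,:,::-1])
"
```

```text
t 74.95 tcp [589.8  -20.46  16.24] yawy -5.66 q6 93.7 open 8.9 grip 99.0 F [ 0.3   1.29 -1.9 ]
delta_cm [-0.02 -0.7   0.02] dist 7.019944449391646
angz 0.03925231396867446
tilt(tool xy deg) [-0.02  0.   -0.  ]
```

View pics/r2.png

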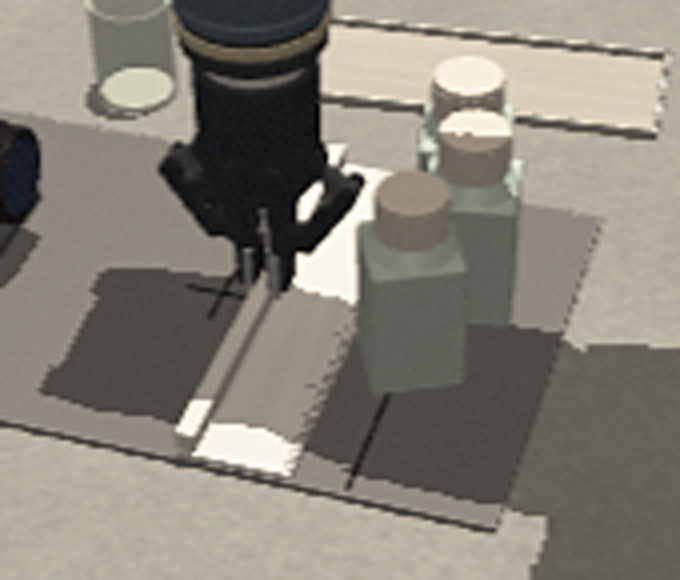

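The rule lies flat on the board, with its graduated edge about 10 mm from bottle a. But bottle a has turned: its foot edge, (370,390) to (463,382), is no longer square, and it sits off the line, which meets the foot at (390,390) instead of mid-foot (417). I'll set the rule back, look, and mend that.

Call:
arm_command(delta_pos=[[0,0.7,0],[0,1.5,0],[0,2.3,0],[0,3,0],[0,3,0]], angular=[[0,0,0],[0,0,0],[0,0,0],[0,0,0],[0,0,0]], claw=[1,1,1,1,1])

```text
clock: 75.55
tcp_pos: [621.2, -23.6, 16.2]
eef_rot: [[0.099, 0.995, 0.001], [0.995, -0.099, -0.0], [0.0, 0.001, -1.0]]
contact_force: [-0.2, -0.3, -2.4]
opening: 9.0
grip_force: 99.1
```

Call:
arm_command(delta_pos=[[0,0,0],[0,0,0],[0,0,0],[0,0,0],[0,0,-2]], angular=[[0,0,0],[0,0,0],[0,0,0],[0,0,0],[0,0,0]], claw=[1,0.2,0.2,0.2,0.2])

```text
clock: 76.05
tcp_pos: [618.3, -23.4, 34.5]
eef_rot: [[0.099, 0.995, -0.004], [0.995, -0.099, 0.0], [-0.0, -0.004, -1.0]]
contact_force: [-1.2, -0.0, -0.2]
opening: 34.0
grip_force: 0.0
```

Call:
arm_command(delta_pos=[[0,0,-4],[0,0,-8],[0,0,-12],[0,0,-15],[0,0,-15]], angular=[[0,0,0],[0,0,0],[0,0,0],[0,0,0],[0,0,0]], claw=[0,0,-0.27,-0.27,-0.27])

```text
clock: 76.55
tcp_pos: [621.9, -23.5, 191.1]
eef_rot: [[0.099, 0.995, 0.007], [0.995, -0.099, -0.0], [0.0, 0.007, -1.0]]
contact_force: [0.3, -0.5, 0.6]
opening: 54.0
grip_force: 0.0
```

Call:
arm_command(delta_pos=[[13.1,-11,0],[13.1,-11,0],[13.1,-11,0],[13.1,-11,0],[13.1,-11,0]], angular=[[0,0,0],[0,0,0],[0,0,0],[0,0,0],[0,0,0]], claw=[-0.27,-0.27,-0.27,-0.27,-0.27])

```text
clock: 77.05
tcp_pos: [521.7, 119.9, 186.2]
eef_rot: [[0.096, 0.995, -0.001], [0.995, -0.096, 0.0], [0.0, -0.001, -1.0]]
contact_force: [0.5, 0.4, 0.3]
opening: 54.3
grip_force: 0.0
```

Call:
arm_command(delta_pos=[[13.1,-11,0],[13.1,-11,0],[13.1,-11,0],[13.1,-11,0],[13.1,-11,0]], angular=[[0,0,0],[0,0,0],[0,0,0],[0,0,0],[0,0,0]], claw=[-0.27,-0.27,-0.27,-0.27,-0.27])

```text
clock: 77.55
tcp_pos: [425.7, 260.6, 186.0]
eef_rot: [[0.096, 0.995, -0.0], [0.995, -0.096, 0.0], [0.0, -0.0, -1.0]]
contact_force: [-0.1, 0.2, -0.9]
opening: 54.0
grip_force: 0.0
```

Call:
arm_command(delta_pos=[[13.1,-11,0],[13.1,-11,0],[13.1,-11,0],[13.1,-11,0],[13.1,-11,0]], angular=[[0,0,0],[0,0,0],[0,0,0],[0,0,0],[0,0,0]], claw=[-0.27,-0.27,-0.27,-0.27,-0.27])

```text
clock: 78.05
tcp_pos: [329.7, 401.6, 185.8]
eef_rot: [[0.096, 0.995, -0.0], [0.995, -0.096, -0.0], [-0.0, -0.0, -1.0]]
contact_force: [0.8, -0.1, 0.4]
opening: 54.5
grip_force: 0.0
```

```bash
cat > bm.py <<'E'
from h import *
t=cam('top'); I=t['img']; np.save('t.npy',I)
P=[proj(t,(x,y,99)) for x,y in((500,58),(492.3,-11),(484.7,-82))]
p0=np.round(np.mean(P,0)).astype(int); print('px',np.array(P))
r=I[p0[1]-40:p0[1]+40,p0[0]-75:p0[0]+75]
h=r.astype(int); q=(h[...,1]-h[...,0])
print('G-R pct',np.percentile(q,[5,50,90,97]),'G pct',np.percentile(h[...,1],[5,25,50,75,95]))
for i in range(8,72,4): print(''.join('%4d'%v for v in h[i,::4,1]))
E
python3 bm.py; python3 -c "
from h import *
show()"
```

```text
px [[285.91 217.31]
 [314.56 220.12]
 [344.16 222.89]]
G-R pct [-8. -4.  3.  4.] G pct [ 89. 115. 122. 149. 176.]
 114 121 116 112 116 177 171 172 172 172 174 173 175 174 175 176 171 173 175 173 175 173 176 174 175 173 175 172 173 172 176 172 173 182 119 112 114 110
 119 114 117 113 118 153 175 155 173 177 177 175 170 175 174 174 175 174 173 175 174 174 171 173 174 171 175 170 174 173 171 174 175 166 109 117 114 118
 121 115 112 112 119 115 120 116 118 119 116 115  97  82 123 133 158 176 174 172 169 152 176 175 174 173 140 177 175 176 173 174 174 149 110 120 111 118
 118 114 112 118 118 119 114 118 119 119 120 122 122 120 115 118 117 118 119 116 119 118 124 118 103  88 151 178 177 173 150 156 149 121 115 114 108 117
 113 115 112 111 117 118 123 123 118 123 116 124 116 118 119 121 120 119 120 125 121 122 120 120 120 118 124 122 117 118 121 121 120 112 115 115 114 115
 115 113 118 117 114 122 121 121 121 121 119 117 121 125 123  65  73 172 124 122 121 121 123 124 120 124 121 122 121 123 116 120 123 110 106 110 116 114
 113 114 114 112 100 117 118 119 120 119 116 123  65  66 123  97 128
[... 894 characters left out ...]
 125 122 126 131 117 120 121 125  68 120 170 175 172 174 176 162 128 124  66 120 181 103 115 113 114 109 112
 121 123 116 114 121 123 120 123 122 121 121 121 126 120 121 123 129 123 122  61 154 120 168 173 175 173 106 125 127 127 122 127 102 108 115 114 111 108
 110 119 116 116 124 122 123 118 124 123 124 127 124 126 126 122 121 124 126 128 123 157 120  97  91 100 130 123 126 126 128 125 117 105 106 107 114 118
 115 114 112 119 125 124 121 123 126 126 121 126 123 122 125 126 122 125 125 121 124 125 124 127 122 129 126 125 128 126 130 128 109 107 111 111 109 118
t 78.1 tcp [330.48 400.44 185.8 ] yawy -5.58 q6 146.1 open 54.0 grip 0.0 F [-0.85 -0.12  0.18]
tilt(tool xy deg) [-0.    0.04 -0.  ]
```

```bash
cat > bm2.py <<'E'
from h import *
import sys
def caps(t,verbose=True):
    I=t['img']; g=cv2.cvtColor(I,cv2.COLOR_RGB2GRAY); x0,y0=225,165; r=g[y0:275,x0:390]
    big=cv2.resize(r,None,fx=4,fy=4,interpolation=cv2.INTER_CUBIC)
    C=cv2.HoughCircles(cv2.GaussianBlur(big,(0,0),2),cv2.HOUGH_GRADIENT,1.5,60,param1=80,param2=25,minRadius=32,maxRadius=48)
    out=[]
    if C is not None:
        for x,y,rad in C[0][:8]:
            p=(x0+x/4-.375,y0+y/4-.375); m=np.zeros_like(big); cv2.circle(m,(int(x),int(y)),int(rad*.75),1,-1); v=big[m>0]
            W=ray(t,p,137); out.append(W[:2]); print('circle',np.array(p),'r',rad/4,'world',W[:2],'mean',v.mean(),'sd',v.std())
    return out
if __name__=='__main__':
    t=cam('top'); caps(t)
E
python3 bm2.py
```

```text
circle [302.44 221.06] r 8.9 world [489.06  19.31] mean 171.2781706742103 sd 1.326457868624268
circle [332.44 233.06] r 10.1375 world [460.42 -49.52] mean 172.08897554058845 sd 1.7215471573967518
circle [356.81 226.69] r 8.8625 world [ 474.42 -105.98] mean 171.8081093823668 sd 1.295715297550765
circle [363.56 189.56] r 11.375 world [ 560.37 -123.64] mean 173.8286896551724 sd 3.4751776447121054
circle [326.44 186.19] r 10.925 world [569.53 -37.75] mean 173.4615144904955 sd 1.4266633630185173
```

```bash
cat > yaws.py <<'E'
from h import *
def segs(d,c,z=99,R=52,name=''):
    I=cv2.cvtColor(d['img'],cv2.COLOR_RGB2GRAY); p=proj(d,[c[0],c[1],z]); x0,y0=(np.round(p)-30).astype(int); big=cv2.resize(I[y0:y0+60,x0:x0+60],None,fx=4,fy=4,interpolation=cv2.INTER_CUBIC)
    L=cv2.createLineSegmentDetector().detect(big)[0]; out=[]
    for a,b,e,f in L.reshape(-1,4):
        P=ray(d,(x0+a/4-.375,y0+b/4-.375),z)[:2];Q=ray(d,(x0+e/4-.375,y0+f/4-.375),z)[:2]
        m=(P+Q)/2-c; l=np.linalg.norm(P-Q)
        if l>16 and 20<np.linalg.norm(m)<R: out.append((round(l),round(np.degrees(np.arctan2(*(Q-P)[::-1]))%90,1),np.round(m)))
    out.sort(key=lambda o:-o[0]); print(name,out[:9])
if __name__=='__main__':
    t=cam('top')
    for n,c in dict(a=(489,19.3),b=(460.4,-49.5),c=(474.4,-106)).items(): segs(t,np.array(c),name=n)
E
python3 yaws.py
```

```text
a [(20, np.float64(85.9), array([ 4., 49.])), (20, np.float64(70.5), array([-26.,   9.])), (18, np.float64(4.2), array([-11., -39.])), (18, np.float64(22.1), array([-19., -29.])), (18, np.float64(6.4), array([ -0., -49.])), (18, np.float64(25.3), array([20., 25.])), (17, np.float64(25.8), array([-27.,  19.]))]
b [(31, np.float64(88.8), array([38., 10.])), (25, np.float64(88.7), array([-28., -10.])), (23, np.float64(0.1), array([-16., -49.])), (21, np.float64(89.6), array([-30.,  17.])), (19, np.float64(21.8), array([10., 40.])), (19, np.float64(9.2), array([-16.,  28.])), (18, np.float64(0.5), array([ 3., 30.])), (18, np.float64(0.9), array([-11., -27.])), (18, np.float64(7.0), array([29., 20.]))]
c [(23, np.float64(87.3), array([  1., -27.])), (22, np.float64(0.3), array([-30.,   7.])), (20, np.float64(2.5), array([17., 46.])), (20, np.float64(88.4), array([35., 19.])), (17, np.float64(88.0), array([33., 38.])), (17, np.float64(54.2), array([ 6., 42.])), (16, np.float64(87.7), array([23., -6.]))]
```

```bash
python3 -c "
from h import *
from yaws import segs
s=cam('side')
corners(s,(190,120),4,[(370,390),(463,382)],5)
segs(s,np.array([489,19.3])+[0,29],z=99,R=60,name='side shoulder')
segs(s,np.array([489,19.3])+[0,29],z=5,R=60,name='side foot')
for n,c in dict(a=(489,19.3),b=(460.4,-49.5),c=(474.4,-106)).items():
    p=np.array([c[0],c[1],110.]); print(n); lab(s,p)
"
```

```text
len 57.5 mod90 17.9
 centre(diag) [482.51  42.11]
side shoulder [(45, np.float64(11.9), array([21., 38.])), (35, np.float64(13.0), array([29., -2.])), (24, np.float64(15.4), array([ 33., -27.])), (22, np.float64(22.4), array([-30., -22.])), (21, np.float64(75.7), array([-16., -34.])), (19, np.float64(22.5), array([-26.,  -4.])), (19, np.float64(80.0), array([ 27., -36.])), (19, np.float64(19.3), array([-23., -43.])), (18, np.float64(13.7), array([  5., -53.]))]
side foot [(40, np.float64(7.6), array([-31., -36.])), (36, np.float64(84.3), array([ 9., 23.])), (17, np.float64(83.9), array([16., 43.]))]
a
label blobs (area,centre rel, w,h): [(583, array([-21.93, -40.36]), array([48, 23], dtype=int32)), (29, array([ 13.66, -49.31]), array([15,  3], dtype=int32)), (123, array([ 24.5 , -31.85]), array([33, 25], dtype=int32)), (53, array([ -0.94, -21.17]), array([21, 14], dtype=int32)), (60, array([40.42, 13.88]), array([ 8, 18], dtype=int32)), (232, array([34.23, 34.71]), array([14, 31], dtype=int32)), (22, array([-41.09,  48.32]), array([10,  3], dtype=int32))]
b
label blobs (area,centre r
[... 201 characters left out ...]
array([  8.5 , -15.85]), array([33, 25], dtype=int32)), (53, array([-16.94,  -5.17]), array([21, 14], dtype=int32)), (149, array([31.52, 36.18]), array([24, 26], dtype=int32)), (97, array([19.85, 42.57]), array([10, 17], dtype=int32))]
c
label blobs (area,centre rel, w,h): [(534, array([-19.76, -44.07]), array([51, 16], dtype=int32)), (50, array([-23.98, -35.72]), array([43,  6], dtype=int32)), (98, array([ -7.81, -21.88]), array([39, 16], dtype=int32)), (404, array([-28.44,  -9.51]), array([34, 21], dtype=int32)), (123, array([10.5 , -1.85]), array([33, 25], dtype=int32)), (53, array([-14.94,   8.83]), array([21, 14], dtype=int32)), (60, array([26.65, 43.65]), array([11, 15], dtype=int32))]
```

Call:
arm_command(delta_pos=[[-18.2,9.7,0],[-18.2,9.7,0],[-18.2,9.7,0],[-18.2,9.7,0],[-18.2,9.7,0]], angular=[[0,0,0],[0,0,0],[0,0,0],[0,0,0],[0,0,0]], claw=[-0.4,-0.4,-0.4,-0.4,-0.4], force=80)

```text
clock: 78.75
tcp_pos: [410.8, 204.3, 186.6]
eef_rot: [[0.105, 0.994, 0.001], [0.994, -0.105, -0.001], [-0.001, 0.001, -1.0]]
contact_force: [-0.6, -0.7, -0.3]
opening: 59.7
grip_force: 0.0
```

Call:
arm_command(delta_pos=[[-18.2,9.7,0],[-18.2,9.7,0],[-18.2,9.7,0],[-18.2,9.7,0],[-18.2,9.7,0]], angular=[[0,0,0],[0,0,0],[0,0,0],[0,0,0],[0,0,0]], claw=[-0.4,-0.4,-0.4,-0.4,-0.4])

```text
clock: 79.25
tcp_pos: [488.8, 13.6, 186.2]
eef_rot: [[0.105, 0.995, 0.0], [0.995, -0.105, -0.001], [-0.001, 0.001, -1.0]]
contact_force: [-0.6, 0.4, 0.2]
opening: 59.7
grip_force: 0.0
```

Call:
arm_command(delta_pos=[[0,0,0],[0,0,0],[0,0,0],[0,0,0],[0,0,0]], angular=[[0,0,-33],[0,0,-33],[0,0,-33],[0,0,-33],[0,0,-33]], claw=[-0.4,-0.4,-0.4,-0.4,-0.4])

```text
clock: 79.75
tcp_pos: [487.5, 18.4, 186.3]
eef_rot: [[-0.46, 0.888, -0.0], [0.888, 0.46, 0.0], [0.0, 0.0, -1.0]]
contact_force: [0.3, 0.1, -0.2]
opening: 60.2
grip_force: 0.0
```

Call:
arm_command(delta_pos=[[0,0,0],[0,0,0],[0,0,0],[0,0,0],[0,0,0]], angular=[[0,0,-33],[0,0,-33],[0,0,-33],[0,0,-33],[0,0,-33]], claw=[-0.4,-0.4,-0.4,-0.4,-0.4])

```text
clock: 80.25
tcp_pos: [487.5, 18.6, 186.3]
eef_rot: [[-0.868, 0.497, -0.0], [0.497, 0.868, -0.0], [0.0, -0.0, -1.0]]
contact_force: [-0.0, -0.1, -0.7]
opening: 60.0
grip_force: 0.0
```

```bash
python3 -c "
from h import *
show(489,20,114,60)"
```

```text
t 80.25 tcp [487.48  18.59 186.32] yawy 60.22 q6 32.0 open 60.0 grip 0.0 F [-0.01 -0.09 -0.66]
delta_cm [-0.06  0.2   7.23] dist 72.35182006816342
angz 0.22482465398394424
tilt(tool xy deg) [-0. -0.  0.]
```

Call:
arm_command(delta_pos=[[0,0.2,2.5],[0,0.2,5],[0,0.2,7.1],[0,0.2,7.1],[0,0.2,7.1]], angular=[[0,0,0],[0,0,0],[0,0,0],[0,0,0],[0,0,0]], claw=[-0.4,-0.4,-0.4,-0.4,-0.4])

```text
clock: 80.75
tcp_pos: [488.5, 20.5, 115.9]
eef_rot: [[-0.867, 0.498, -0.0], [0.498, 0.867, 0.0], [0.0, -0.0, -1.0]]
contact_force: [-0.0, -0.1, 0.6]
opening: 59.5
grip_force: 0.0
```

Call:
arm_command(delta_pos=[[0,0,0],[0,0,0],[0,0,0],[0,0,0],[0,0,-0.5]], angular=[[0,0,0],[0,0,0],[0,0,0],[0,0,0],[0,0,0]], claw=[0.5,0.5,0.5,0.5,0.5])

```text
clock: 81.25
tcp_pos: [488.8, 20.5, 121.1]
eef_rot: [[-0.868, 0.496, 0.001], [0.496, 0.868, 0.0], [-0.001, 0.0, -1.0]]
contact_force: [0.3, -0.1, -3.8]
opening: 41.8
grip_force: 81.1
```

Call:
arm_command(delta_pos=[[0,0,-2],[0,0,-4],[0,0,-6],[0,0,-6],[0,0,-6]], angular=[[0,0,0],[0,0,0],[0,0,0],[0,0,0],[0,0,0]], claw=[0.5,0.5,0.5,0.5,0.5])

```text
clock: 81.75
tcp_pos: [488.7, 20.6, 180.3]
eef_rot: [[-0.869, 0.495, 0.001], [0.495, 0.869, 0.0], [-0.0, 0.0, -1.0]]
contact_force: [0.6, -0.2, -3.7]
opening: 41.3
grip_force: 81.7
```

Call:
arm_command(delta_pos=[[0.4,2,0],[0.9,3.9,0],[0.9,3.9,0],[0.9,3.9,0],[0.9,3.9,0]], angular=[[0,0,-7],[0,0,-14],[0,0,-21],[0,0,-28],[0,0,-35]], claw=[0.5,0.5,0.5,0.5,0.5])

```text
clock: 82.25
tcp_pos: [499.4, 59.0, 179.0]
eef_rot: [[-0.995, -0.098, -0.002], [-0.098, 0.995, -0.0], [0.002, 0.0, -1.0]]
contact_force: [0.3, 0.9, -3.4]
opening: 41.6
grip_force: 82.1
```

Call:
arm_command(delta_pos=[[0,0,0],[0,0,0],[0,0,0],[0,0,0],[0,0,0]], angular=[[0,0,-7],[0,0,-14],[0,0,-21],[0,0,-27],[0,0,-27]], claw=[0.5,0.5,0.5,0.5,0.5])

```text
clock: 82.75
tcp_pos: [499.5, 58.8, 179.2]
eef_rot: [[-0.844, -0.536, -0.002], [-0.536, 0.844, -0.0], [0.002, 0.001, -1.0]]
contact_force: [0.5, -0.0, -3.3]
opening: 41.2
grip_force: 82.1
```

```bash
cat > edge.py <<'E'
from h import *
def edge(foot_z):
    s=cam('side'); st=manip.state(); p=st['tcp_pos']; lab(s,p)
    g=cv2.GaussianBlur(s['img'][:,:,1],(0,0),.7).astype(np.float32); c=np.array([p[0],p[1]+29])
    for z,n in((foot_z+94,'shoulder'),(foot_z,'foot')):
        a=proj(s,[c[0]+17,c[1],z]);b=proj(s,[c[0]-17,c[1],z]); pts=[]
        for x in range(int(a[0])+1,int(b[0])):
            yc=a[1]+(b[1]-a[1])*(x-a[0])/(b[0]-a[0]); ys=np.arange(int(yc)-8,int(yc)+9); d=g[ys+1,x]-g[ys-1,x]; i=np.argmin(d)
            if 0<i<len(d)-1: pts.append((x,ys[i]+.5*(d[i-1]-d[i+1])/(d[i-1]-2*d[i]+d[i+1])))
        P=np.array([ray(s,q,z)[:2] for q in pts],np.float32); v=cv2.fitLine(P,cv2.DIST_HUBER,0,.1,.1).ravel()
        print(n,'yaw mod90',np.degrees(np.arctan2(v[1],v[0]))%90,'res',np.abs((P-v[2:])@[-v[1],v[0]]).mean(),'face point',v[2:])
if __name__=='__main__':
    import sys; edge(float(sys.argv[1])); show()
E
python3 edge.py 66
```

```text
label blobs (area,centre rel, w,h): [(218, array([-20.82, -43.31]), array([22, 14], dtype=int32)), (455, array([ 30.5 , -41.86]), array([33, 20], dtype=int32)), (170, array([ 22.95, -27.48]), array([18, 12], dtype=int32)), (83, array([ -6.37, -24.37]), array([10, 12], dtype=int32)), (33, array([-28.03,  -6.91]), array([20, 31], dtype=int32))]
shoulder yaw mod90 83.6175 res 0.14197053 face point [498.65  92.53]
foot yaw mod90 82.87339 res 0.75687027 face point [496.92 103.04]
t 82.8 tcp [499.55  58.87 179.44] yawy 122.2 q6 -25.5 open 41.4 grip 82.1 F [-0.6  -0.09 -3.51]
tilt(tool xy deg) [ 0.04 -0.07  0.  ]
```

Call:
arm_command(delta_pos=[[0,0,0],[0,0,0],[0,0,0],[0,0,0],[0,0,0]], angular=[[0,0,-7],[0,0,-14],[0,0,-21],[0,0,-28],[0,0,-35]], claw=[0.5,0.5,0.5,0.5,0.5])

```text
clock: 83.3
tcp_pos: [499.8, 58.9, 179.8]
eef_rot: [[-0.384, -0.923, -0.001], [-0.923, 0.384, -0.0], [0.0, 0.001, -1.0]]
contact_force: [-0.1, 0.6, -2.7]
opening: 41.5
grip_force: 82.1
```

Call:
arm_command(delta_pos=[[0,0,0],[0,0,0],[0,0,0],[0,0,0],[0,0,0]], angular=[[0,0,-7],[0,0,-14],[0,0,-21],[0,0,-28],[0,0,-35]], claw=[0.5,0.5,0.5,0.5,0.5])

```text
clock: 83.8
tcp_pos: [499.7, 58.9, 179.8]
eef_rot: [[0.215, -0.977, -0.001], [-0.977, -0.215, -0.0], [-0.0, 0.001, -1.0]]
contact_force: [-0.4, -0.8, -3.3]
opening: 41.2
grip_force: 82.1
```

Call:
arm_command(delta_pos=[[0,0,0],[0,0,0],[0,0,0],[0,0,0],[0,0,0]], angular=[[0,0,-7],[0,0,-14],[0,0,-20],[0,0,-20],[0,0,-20]], claw=[0.5,0.5,0.5,0.5,0.5])

```text
clock: 84.3
tcp_pos: [499.9, 58.9, 180.0]
eef_rot: [[0.531, -0.848, -0.0], [-0.848, -0.531, -0.0], [-0.0, 0.0, -1.0]]
contact_force: [0.3, 0.2, -3.4]
opening: 41.6
grip_force: 82.1
```

```bash
python3 edge.py 66
```

```text
label blobs (area,centre rel, w,h): [(60, array([-19.05, -43.87]), array([ 7, 14], dtype=int32)), (319, array([ 35.03, -39.45]), array([27, 19], dtype=int32)), (102, array([  1.08, -38.51]), array([14, 10], dtype=int32)), (172, array([ 22.89, -26.46]), array([18, 12], dtype=int32)), (172, array([ -0.18, -23.6 ]), array([18, 12], dtype=int32)), (18, array([-19.06, -16.56]), array([14,  9], dtype=int32)), (32, array([-17.69,  10.34]), array([ 5, 27], dtype=int32)), (285, array([-4.98, 13.01]), array([20, 26], dtype=int32)), (22, array([-25.23,  30.23]), array([12, 13], dtype=int32))]
shoulder yaw mod90 83.47514 res 0.14941804 face point [499.64  91.92]
foot yaw mod90 83.63187 res 0.69590336 face point [498.99 105.43]
t 84.35 tcp [499.92  58.89 180.09] yawy -147.92 q6 -115.4 open 41.6 grip 82.1 F [ 0.36 -0.39 -2.66]
tilt(tool xy deg) [0.02 0.01 0.  ]
```

Call:
arm_command(delta_pos=[[0,0,0],[0,0,0],[0,0,0],[0,0,0],[0,0,0]], angular=[[0,0,7],[0,0,14],[0,0,21],[0,0,28],[0,0,35]], claw=[0.5,0.5,0.5,0.5,0.5])

```text
clock: 84.85
tcp_pos: [500.0, 58.9, 180.2]
eef_rot: [[-0.055, -0.998, -0.0], [-0.998, 0.055, 0.0], [-0.0, 0.0, -1.0]]
contact_force: [0.2, 0.9, -3.8]
opening: 41.3
grip_force: 82.1
```

Call:
arm_command(delta_pos=[[0,0,0],[0,0,0],[0,0,0],[0,0,0],[0,0,0]], angular=[[0,0,7],[0,0,14],[0,0,21],[0,0,28],[0,0,35]], claw=[0.5,0.5,0.5,0.5,0.5])

```text
clock: 85.35
tcp_pos: [500.0, 58.9, 180.2]
eef_rot: [[-0.618, -0.786, -0.0], [-0.786, 0.618, 0.0], [0.0, 0.0, -1.0]]
contact_force: [0.4, 0.1, -2.8]
opening: 41.1
grip_force: 82.1
```

Call:
arm_command(delta_pos=[[0,0,1],[0,0,2.5],[0,0,4],[0,0,5],[0,0,5.5]], angular=[[0,0,7],[0,0,14],[0,0,19.3],[0,0,19.3],[0,0,19.3]], claw=[0.5,0.5,0.5,0.5,0.5])

```text
clock: 85.85
tcp_pos: [499.6, 58.8, 124.5]
eef_rot: [[-0.838, -0.546, -0.001], [-0.546, 0.838, -0.0], [0.001, 0.0, -1.0]]
contact_force: [-1.1, 0.2, -3.1]
opening: 41.2
grip_force: 82.2
```

Call:
arm_command(delta_pos=[[0,0,0.2],[0,0,0.5],[0,0,0.8],[0,0,0.8],[0,0,0.8]], angular=[[0,0,0],[0,0,0],[0,0,0],[0,0,0],[0,0,0]], claw=[0.5,0.5,0.5,0.5,0.5])

```text
clock: 86.35
tcp_pos: [500.1, 58.9, 117.5]
eef_rot: [[-0.838, -0.545, 0.0], [-0.545, 0.838, 0.0], [-0.0, -0.0, -1.0]]
contact_force: [0.1, -0.2, -3.1]
opening: 41.8
grip_force: 82.4
```

Call:
arm_command(delta_pos=[[0,0,0],[0,0,0],[0,0,0],[0,0,0],[0,0,0]], angular=[[0,0,0],[0,0,0],[0,0,0],[0,0,0],[0,0,0]], claw=[-0.3,-0.3,-0.3,-0.3,-0.3])

```text
clock: 86.85
tcp_pos: [500.1, 58.9, 117.4]
eef_rot: [[-0.838, -0.545, 0.0], [-0.545, 0.838, 0.0], [-0.0, -0.0, -1.0]]
contact_force: [0.1, -0.3, 0.2]
opening: 55.5
grip_force: 0.0
```

Call:
arm_command(delta_pos=[[0,0,-1],[0,0,-3],[0,0,-5],[0,0,-7],[0,0,-7]], angular=[[0,0,0],[0,0,0],[0,0,0],[0,0,0],[0,0,0]], claw=[-0.3,-0.3,-0.3,-0.3,-0.3])

```text
clock: 87.35
tcp_pos: [501.4, 59.1, 190.5]
eef_rot: [[-0.838, -0.545, 0.004], [-0.545, 0.838, 0.001], [-0.004, -0.002, -1.0]]
contact_force: [0.3, 0.4, -0.5]
opening: 55.4
grip_force: 0.0
```

```bash
python3 -c "
from h import *
show(460.5,-49,186,60)"
```

```text
t 87.35 tcp [501.4   59.06 190.48] yawy 123.04 q6 -26.3 open 55.4 grip 0.0 F [ 0.26  0.36 -0.51]
delta_cm [ 9.32 -6.83  0.42] dist 115.63121757561544
angz 63.03862066647406
tilt(tool xy deg) [-0.11  0.22  0.  ]
```

Call:
arm_command(delta_pos=[[4.6,-3.4,0],[9.3,-6.8,0.4],[9.3,-6.8,0.4],[9.3,-6.8,0.4],[9.3,-6.8,0.4]], angular=[[0,0,8],[0,0,16],[0,0,24],[0,0,32],[0,0,40]], claw=[-0.4,-0.4,-0.4,-0.4,-0.4])

```text
clock: 87.85
tcp_pos: [458.8, -49.5, 183.4]
eef_rot: [[-0.992, 0.128, -0.0], [0.128, 0.992, 0.0], [0.0, 0.0, -1.0]]
contact_force: [0.8, 0.9, 0.6]
opening: 59.8
grip_force: 0.0
```

Call:
arm_command(delta_pos=[[0,0,0],[0,0,0],[0,0,0],[0,0,0],[0,0,0]], angular=[[0,0,8],[0,0,16],[0,0,24],[0,0,32],[0,0,43]], claw=[-0.4,-0.4,-0.4,-0.4,-0.4])

```text
clock: 88.35
tcp_pos: [459.0, -48.8, 183.3]
eef_rot: [[-0.671, 0.742, -0.0], [0.742, 0.671, 0.0], [0.0, -0.0, -1.0]]
contact_force: [0.3, 0.3, -0.5]
opening: 59.7
grip_force: 0.0
```

```bash
python3 -c "
from h import *
show(460.5,-49,115,40)"
```

```text
t 88.35 tcp [459.02 -48.79 183.33] yawy 42.11 q6 41.8 open 59.7 grip 0.0 F [ 0.28  0.34 -0.54]
delta_cm [-0.12  0.1   6.83] dist 68.34789937748616
angz 2.112880261588394
tilt(tool xy deg) [-0.01 -0.01  0.  ]
```

Call:
arm_command(delta_pos=[[-0.1,0.1,2.5],[-0.1,0.1,5],[-0.1,0.1,6.8],[-0.1,0.1,6.8],[-0.1,0.1,6.8]], angular=[[0,0,0],[0,0,0],[0,0,0],[0,0,0],[0,0,0]], claw=[-0.4,-0.4,-0.4,-0.4,-0.4])

```text
clock: 88.85
tcp_pos: [460.5, -48.9, 115.8]
eef_rot: [[-0.675, 0.738, -0.0], [0.738, 0.675, 0.0], [0.0, -0.0, -1.0]]
contact_force: [-0.1, -0.4, 0.1]
opening: 59.7
grip_force: 0.0
```

Call:
arm_command(delta_pos=[[0,0,0],[0,0,0],[0,0,0],[0,0,0],[0,0,-0.5]], angular=[[0,0,0],[0,0,0],[0,0,0],[0,0,0],[0,0,0]], claw=[0.5,0.5,0.5,0.5,0.5])

```text
clock: 89.35
tcp_pos: [460.8, -48.8, 121.0]
eef_rot: [[-0.675, 0.738, 0.001], [0.738, 0.675, 0.0], [-0.0, 0.0, -1.0]]
contact_force: [-0.4, 0.1, -1.9]
opening: 41.4
grip_force: 81.4
```

Call:
arm_command(delta_pos=[[0,0,-2],[0,0,-5],[0,0,-8],[0,0,-10],[0,0,-10]], angular=[[0,0,0],[0,0,0],[0,0,0],[0,0,0],[0,0,0]], claw=[0.5,0.5,0.5,0.5,0.5])

```text
clock: 89.85
tcp_pos: [461.9, -49.0, 223.3]
eef_rot: [[-0.675, 0.738, 0.005], [0.738, 0.675, -0.0], [-0.003, 0.003, -1.0]]
contact_force: [0.4, -0.4, -2.5]
opening: 41.6
grip_force: 81.9
```

Call:
arm_command(delta_pos=[[0.3,2.5,0],[0.7,4.9,0],[0.7,4.9,0],[0.7,4.9,0],[0.7,4.9,0]], angular=[[0,0,-7],[0,0,-14],[0,0,-21],[0,0,-28],[0,0,-35]], claw=[0.5,0.5,0.5,0.5,0.5])

```text
clock: 90.35
tcp_pos: [491.6, -10.4, 219.4]
eef_rot: [[-0.977, 0.212, -0.001], [0.212, 0.977, 0.0], [0.001, -0.0, -1.0]]
contact_force: [-0.7, 0.1, -2.7]
opening: 41.7
grip_force: 82.2
```

Call:
arm_command(delta_pos=[[0,0,0],[0,0,0],[0,0,0],[0,0,0],[0,0,0]], angular=[[0,0,-7],[0,0,-14],[0,0,-21],[0,0,-28],[0,0,-35]], claw=[0.5,0.5,0.5,0.5,0.5])

```text
clock: 90.85
tcp_pos: [491.6, -10.6, 219.5]
eef_rot: [[-0.922, -0.386, -0.001], [-0.386, 0.922, 0.0], [0.001, 0.0, -1.0]]
contact_force: [-0.1, -0.1, -3.3]
opening: 41.4
grip_force: 82.2
```

Call:
arm_command(delta_pos=[[0,0,0],[0,0,0],[0,0,0],[0,0,0],[0,0,0]], angular=[[0,0,-7],[0,0,-15],[0,0,-15],[0,0,-15],[0,0,-15]], claw=[0.5,0.5,0.5,0.5,0.5])

```text
clock: 91.35
tcp_pos: [491.9, -10.6, 220.1]
eef_rot: [[-0.796, -0.605, -0.0], [-0.605, 0.796, 0.0], [0.0, 0.0, -1.0]]
contact_force: [-0.3, 0.4, -2.3]
opening: 41.3
grip_force: 82.2
```

```bash
python3 edge.py 105
```

```text
label blobs (area,centre rel, w,h): [(79, array([ -5.01, -25.73]), array([10, 10], dtype=int32)), (416, array([-25.47, -13.79]), array([29, 19], dtype=int32)), (523, array([29.43, -8.46]), array([35, 21], dtype=int32)), (536, array([-7.07, 18.75]), array([33, 41], dtype=int32)), (32, array([-36.75,  24.59]), array([19, 30], dtype=int32))]
shoulder yaw mod90 0.82315046 res 0.16051291 face point [493.01  20.23]
foot yaw mod90 73.22342 res 2.7261453 face point [491.12  23.92]
t 91.4 tcp [491.91 -10.65 220.15] yawy 127.29 q6 -38.5 open 41.4 grip 82.2 F [ 0.52  0.52 -1.46]
tilt(tool xy deg) [ 0.01 -0.01 -0.  ]
```

```bash
cat > face.py <<'E'
from h import *
def face(foot,off=29,yawd=0):
    s=cam('side'); p=manip.state()['tcp_pos']; a=np.radians(yawd); ex=np.array([np.cos(a),np.sin(a)]); ey=np.array([-ex[1],ex[0]])
    for z in range(10,95,10):
        row=[]
        for k in(18,9,0,-9,-18):
            q=np.round(proj(s,np.r_[p[:2]+ey*off+ex*k,foot+z])).astype(int); c=s['img'][q[1],q[0]].astype(int); row.append(int(c[0]-c[2]))
        print(z,row)
if __name__=='__main__':
    import sys; face(float(sys.argv[1]))
E
python3 face.py 105
```

```text
10 [25, 27, 13, 6, 6]
20 [29, 19, 32, 27, 34]
30 [14, 15, 29, 19, 31]
40 [29, 33, 26, 30, 32]
50 [23, 20, 15, 22, 32]
60 [23, 33, 14, 29, 29]
70 [33, 33, 30, 30, 32]
80 [20, 11, 2, 13, 5]
90 [6, 5, 6, 5, 7]
```

Call:
arm_command(delta_pos=[[0,0,0],[0,0,0],[0,0,0],[0,0,0],[0,0,0]], angular=[[0,0,7],[0,0,14],[0,0,21],[0,0,28],[0,0,35]], claw=[0.5,0.5,0.5,0.5,0.5])

```text
clock: 91.95
tcp_pos: [492.0, -10.6, 220.3]
eef_rot: [[-0.999, -0.036, -0.0], [-0.036, 0.999, 0.0], [0.0, 0.0, -1.0]]
contact_force: [0.2, -0.7, -2.8]
opening: 41.2
grip_force: 82.3
```

Call:
arm_command(delta_pos=[[0,0,0],[0,0,0],[0,0,0],[0,0,0],[0,0,0]], angular=[[0,0,7],[0,0,14],[0,0,21],[0,0,28],[0,0,35]], claw=[0.5,0.5,0.5,0.5,0.5])

```text
clock: 92.45
tcp_pos: [492.0, -10.6, 220.3]
eef_rot: [[-0.839, 0.544, -0.0], [0.544, 0.839, -0.0], [0.0, -0.0, -1.0]]
contact_force: [-0.3, 0.7, -2.5]
opening: 42.0
grip_force: 82.3
```

Call:
arm_command(delta_pos=[[0,0,0],[0,0,0],[0,0,0],[0,0,0],[0,0,0]], angular=[[0,0,7],[0,0,14],[0,0,21],[0,0,26.5],[0,0,26.5]], claw=[0.5,0.5,0.5,0.5,0.5])

```text
clock: 92.95
tcp_pos: [492.0, -10.6, 220.3]
eef_rot: [[-0.512, 0.859, -0.0], [0.859, 0.512, 0.0], [0.0, -0.0, -1.0]]
contact_force: [-0.2, 0.0, -2.8]
opening: 41.2
grip_force: 82.2
```

```bash
python3 edge.py 105; python3 -c "
from h import *
show(492.3,-11,116,31)"
```

```text
label blobs (area,centre rel, w,h): [(143, array([  0.07, -26.66]), array([16, 11], dtype=int32)), (399, array([-26.2 , -13.69]), array([31, 19], dtype=int32)), (515, array([29.6 , -8.47]), array([35, 21], dtype=int32)), (21, array([-33.71,  19.14]), array([13, 19], dtype=int32)), (196, array([-12.1 ,  30.41]), array([25, 18], dtype=int32))]
shoulder yaw mod90 82.473465 res 0.22832821 face point [496.58  17.86]
foot yaw mod90 60.739326 res 1.4456097 face point [490.    28.89]
t 93.0 tcp [492.   -10.61 220.32] yawy 31.01 q6 57.8 open 41.3 grip 82.2 F [-0.35  0.3  -2.56]
tilt(tool xy deg) [-0. -0.  0.]
t 93.0 tcp [492.   -10.61 220.32] yawy 31.01 q6 57.8 open 41.3 grip 82.2 F [-0.35  0.3  -2.56]
delta_cm [-0.05  0.01 10.43] dist 104.32360242395787
angz 0.00965258541621239
tilt(tool xy deg) [-0. -0.  0.]
```

Call:
arm_command(delta_pos=[[0,0,2.5],[0,0,5],[0,0,7.5],[0,0,9],[0,0,9.8]], angular=[[0,0,-0.9],[0,0,-0.9],[0,0,-0.9],[0,0,-0.9],[0,0,-0.9]], claw=[0.5,0.5,0.5,0.5,0.5])

```text
clock: 93.5
tcp_pos: [491.3, -10.6, 121.0]
eef_rot: [[-0.529, 0.848, -0.002], [0.848, 0.529, 0.0], [0.001, -0.001, -1.0]]
contact_force: [-0.9, -0.2, -3.1]
opening: 41.3
grip_force: 82.5
```

Call:
arm_command(delta_pos=[[0,0,0.2],[0,0,0.4],[0,0,0.6],[0,0,0.7],[0,0,0.7]], angular=[[0,0,0],[0,0,0],[0,0,0],[0,0,0],[0,0,0]], claw=[0.5,0.5,0.5,0.5,0.5])

```text
clock: 94.0
tcp_pos: [493.2, -10.7, 116.9]
eef_rot: [[-0.528, 0.849, 0.003], [0.849, 0.528, -0.0], [-0.002, 0.002, -1.0]]
contact_force: [-0.5, 0.3, 12.2]
opening: 41.7
grip_force: 83.8
```

Call:
arm_command(delta_pos=[[0,0,0],[0,0,0],[0,0,0],[0,0,0],[0,0,0]], angular=[[0,0,0],[0,0,0],[0,0,0],[0,0,0],[0,0,0]], claw=[-0.3,-0.3,-0.3,-0.3,-0.3])

```text
clock: 94.5
tcp_pos: [492.0, -10.6, 115.3]
eef_rot: [[-0.528, 0.849, -0.0], [0.849, 0.528, 0.0], [0.0, -0.0, -1.0]]
contact_force: [-0.6, 0.2, -0.1]
opening: 55.5
grip_force: 0.0
```

Call:
arm_command(delta_pos=[[0,0,-1],[0,0,-3],[0,0,-5],[0,0,-7],[0,0,-7]], angular=[[0,0,0],[0,0,0],[0,0,0],[0,0,0],[0,0,0]], claw=[-0.3,-0.3,-0.3,-0.3,-0.3])

```text
clock: 95.0
tcp_pos: [493.4, -10.7, 188.4]
eef_rot: [[-0.528, 0.849, 0.004], [0.849, 0.528, -0.0], [-0.002, 0.003, -1.0]]
contact_force: [0.3, 0.0, 0.6]
opening: 55.5
grip_force: 0.0
```

```bash
python3 -c "
from h import *
show(474.5,-105.5,186,30)"
```

```text
t 95.0 tcp [493.35 -10.65 188.4 ] yawy 31.85 q6 56.9 open 55.5 grip 0.0 F [0.3  0.01 0.56]
delta_cm [-7.06 -6.61  0.23] dist 96.73191385304753
angz 1.846188103662488
tilt(tool xy deg) [0.2  0.13 0.  ]
```

Call:
arm_command(delta_pos=[[-3.5,-3.3,0],[-7.1,-6.6,0],[-7.1,-6.6,0],[-7.1,-6.6,2],[-7.1,-6.6,4]], angular=[[0,0,0],[0,0,0],[0,0,0],[0,0,0],[0,0,0]], claw=[-0.4,-0.4,-0.4,-0.4,-0.4])

```text
clock: 95.5
tcp_pos: [473.7, -106.1, 145.2]
eef_rot: [[-0.527, 0.85, 0.001], [0.85, 0.527, -0.0], [-0.001, 0.001, -1.0]]
contact_force: [0.2, 1.2, 0.4]
opening: 60.0
grip_force: 0.0
```

Call:
arm_command(delta_pos=[[0,0,1.5],[0,0,3],[0,0,3],[0,0,3],[0,0,3]], angular=[[0,0,0],[0,0,0],[0,0,0],[0,0,0],[0,0,0]], claw=[-0.4,-0.4,-0.4,-0.4,-0.4])

```text
clock: 96.0
tcp_pos: [473.9, -105.7, 116.2]
eef_rot: [[-0.528, 0.849, 0.001], [0.849, 0.528, -0.0], [-0.001, 0.001, -1.0]]
contact_force: [-0.0, 0.2, -0.2]
opening: 60.1
grip_force: 0.0
```

Call:
arm_command(delta_pos=[[0,0,0],[0,0,0],[0,0,0],[0,0,0],[0,0,-0.5]], angular=[[0,0,0],[0,0,0],[0,0,0],[0,0,0],[0,0,0]], claw=[0.5,0.5,0.5,0.5,0.5])

```text
clock: 96.5
tcp_pos: [473.3, -105.8, 120.5]
eef_rot: [[-0.528, 0.85, -0.0], [0.85, 0.528, 0.0], [0.0, -0.0, -1.0]]
contact_force: [-0.1, -0.3, -2.5]
opening: 41.4
grip_force: 81.3
```

Call:
arm_command(delta_pos=[[0,0,-2],[0,0,-5],[0,0,-8],[0,0,-12],[0,0,-12]], angular=[[0,0,0],[0,0,0],[0,0,0],[0,0,0],[0,0,0]], claw=[0.5,0.5,0.5,0.5,0.5])

```text
clock: 97.0
tcp_pos: [475.2, -106.2, 245.2]
eef_rot: [[-0.528, 0.849, 0.007], [0.849, 0.528, -0.001], [-0.005, 0.005, -1.0]]
contact_force: [0.0, -0.1, -2.8]
opening: 41.9
grip_force: 81.9
```

Call:
arm_command(delta_pos=[[0,0,0],[0,0,0],[0,0,0],[0,0,0],[0,0,0]], angular=[[0,0,-7],[0,0,-14],[0,0,-21],[0,0,-28],[0,0,-35]], claw=[0.5,0.5,0.5,0.5,0.5])

```text
clock: 97.5
tcp_pos: [473.1, -105.7, 239.9]
eef_rot: [[-0.921, 0.389, -0.001], [0.389, 0.921, 0.0], [0.001, -0.0, -1.0]]
contact_force: [0.1, -1.1, -3.0]
opening: 41.4
grip_force: 81.9
```

Call:
arm_command(delta_pos=[[0,0,0],[0,0,0],[0,0,0],[0,0,0],[0,0,0]], angular=[[0,0,-7],[0,0,-14],[0,0,-21],[0,0,-28],[0,0,-35]], claw=[0.5,0.5,0.5,0.5,0.5])

```text
clock: 98.0
tcp_pos: [473.1, -105.7, 239.9]
eef_rot: [[-0.978, -0.21, -0.001], [-0.21, 0.978, 0.0], [0.001, 0.0, -1.0]]
contact_force: [-0.6, 0.4, -1.9]
opening: 41.7
grip_force: 81.9
```

Call:
arm_command(delta_pos=[[0,0,0],[0,0,0],[0,0,0],[0,0,0],[0,0,0]], angular=[[0,0,-7],[0,0,-16],[0,0,-16],[0,0,-16],[0,0,-16]], claw=[0.5,0.5,0.5,0.5,0.5])

```text
clock: 98.5
tcp_pos: [473.3, -105.8, 240.2]
eef_rot: [[-0.886, -0.464, -0.0], [-0.464, 0.886, 0.0], [0.0, 0.0, -1.0]]
contact_force: [-0.2, 0.0, -2.6]
opening: 41.4
grip_force: 81.9
```

```bash
python3 edge.py 125; python3 face.py 125; python3 -c "
from h import *
show(485.5,-81,0)"
```

```text
label blobs (area,centre rel, w,h): [(49, array([ -4.8 , -25.61]), array([8, 8], dtype=int32)), (288, array([-2.78, 10.78]), array([20, 24], dtype=int32)), (540, array([-30.03,  16.14]), array([31, 21], dtype=int32)), (604, array([27.52, 22.57]), array([36, 21], dtype=int32)), (167, array([-17.05,  41.35]), array([23, 14], dtype=int32))]
shoulder yaw mod90 2.5964499 res 0.21563037 face point [471.86 -75.73]
foot yaw mod90 1.0481232 res 0.3543086 face point [478.38 -98.19]
t 98.55 tcp [ 473.33 -105.77  240.25] yawy 117.68 q6 -40.3 open 41.5 grip 81.9 F [-0.75  0.41 -2.71]
tilt(tool xy deg) [ 0.01 -0.01 -0.  ]
10 [5, 4, 5, 5, 6]
20 [32, 31, 34, 32, 32]
30 [24, 15, 18, 14, 28]
40 [22, 28, 26, 22, 28]
50 [17, 30, 23, 13, 30]
60 [15, 16, 27, 16, 29]
70 [32, 31, 28, 30, 33]
80 [8, 22, 14, 7, 22]
90 [6, 4, 5, 4, 6]
t 98.6 tcp [ 473.35 -105.77  240.28] yawy 117.72 q6 -40.3 open 41.5 grip 81.9 F [-0.55 -0.14 -1.6 ]
delta_cm [-2.23  1.63 24.03] dist 241.85603105989082
tilt(tool xy deg) [ 0. -0.  0.]
```

Call:
arm_command(delta_pos=[[-1,0.8,0],[-2.2,1.6,0],[-2.2,1.6,0],[-2.2,1.6,0],[-2.2,1.6,0]], angular=[[0,0,7],[0,0,14],[0,0,21],[0,0,28],[0,0,35]], claw=[0.5,0.5,0.5,0.5,0.5])

```text
clock: 99.1
tcp_pos: [485.4, -81.2, 240.3]
eef_rot: [[-0.991, 0.131, -0.0], [0.131, 0.991, -0.0], [0.0, -0.0, -1.0]]
contact_force: [-0.0, -0.1, -2.2]
opening: 41.4
grip_force: 81.8
```

Call:
arm_command(delta_pos=[[0,0,0],[0,0,0],[0,0,0],[0,0,0],[0,0,0]], angular=[[0,0,7],[0,0,14],[0,0,21],[0,0,28],[0,0,35]], claw=[0.5,0.5,0.5,0.5,0.5])

```text
clock: 99.6
tcp_pos: [485.4, -81.3, 240.3]
eef_rot: [[-0.737, 0.676, -0.0], [0.676, 0.737, 0.0], [0.0, -0.0, -1.0]]
contact_force: [0.2, -0.3, -2.4]
opening: 41.5
grip_force: 81.8
```

Call:
arm_command(delta_pos=[[0,0,0],[0,0,0],[0,0,0],[0,0,0],[0,0,0]], angular=[[0,0,7],[0,0,14],[0,0,21],[0,0,27.5],[0,0,27.5]], claw=[0.5,0.5,0.5,0.5,0.5])

```text
clock: 100.1
tcp_pos: [485.4, -81.4, 240.3]
eef_rot: [[-0.344, 0.939, 0.0], [0.939, 0.344, 0.0], [0.0, 0.0, -1.0]]
contact_force: [-0.1, 0.1, -2.5]
opening: 41.5
grip_force: 81.8
```

```bash
python3 edge.py 125; python3 -c "
from h import *
show(485.3,-81.5,115.7)"
```

```text
label blobs (area,centre rel, w,h): [(133, array([  0.19, -26.32]), array([17, 10], dtype=int32)), (490, array([-30.54,  10.58]), array([29, 21], dtype=int32)), (586, array([28.03, 16.99]), array([36, 21], dtype=int32)), (193, array([-12.24,  37.74]), array([25, 19], dtype=int32)), (17, array([-40.59,  41.18]), array([11, 15], dtype=int32))]
shoulder yaw mod90 82.93486 res 0.26066646 face point [488.53 -53.25]
foot yaw mod90 65.50555 res 1.3059953 face point [486.77 -41.26]
t 100.15 tcp [485.37 -81.35 240.32] yawy 20.42 q6 60.1 open 41.5 grip 81.8 F [ 0.23  1.03 -1.84]
tilt(tool xy deg) [-0. -0. -0.]
t 100.15 tcp [485.37 -81.35 240.32] yawy 20.42 q6 60.1 open 41.5 grip 81.8 F [ 0.23  1.03 -1.84]
delta_cm [-0.01 -0.01 12.46] dist 124.61932266602922
tilt(tool xy deg) [-0. -0. -0.]
```

Call:
arm_command(delta_pos=[[0,0,3],[0,0,6],[0,0,9],[0,0,11],[0,0,11.8]], angular=[[0,0,-0.7],[0,0,-0.7],[0,0,-0.7],[0,0,-0.7],[0,0,-0.7]], claw=[0.5,0.5,0.5,0.5,0.5])

```text
clock: 100.65
tcp_pos: [484.3, -81.2, 120.5]
eef_rot: [[-0.361, 0.932, -0.003], [0.932, 0.361, 0.0], [0.001, -0.002, -1.0]]
contact_force: [0.2, 0.7, -3.1]
opening: 41.4
grip_force: 81.8
```

Call:
arm_command(delta_pos=[[0,0,0.2],[0,0,0.4],[0,0,0.6],[0,0,0.6],[0,0,0.6]], angular=[[0,0,0],[0,0,0],[0,0,0],[0,0,0],[0,0,0]], claw=[0.5,0.5,0.5,0.5,0.5])

```text
clock: 101.15
tcp_pos: [485.7, -81.4, 116.8]
eef_rot: [[-0.359, 0.933, 0.001], [0.933, 0.359, -0.0], [-0.0, 0.001, -1.0]]
contact_force: [0.3, -0.3, -3.2]
opening: 41.4
grip_force: 81.8
```

Call:
arm_command(delta_pos=[[0,0,0],[0,0,0],[0,0,0],[0,0,0],[0,0,0]], angular=[[0,0,0],[0,0,0],[0,0,0],[0,0,0],[0,0,0]], claw=[-0.3,-0.3,-0.3,-0.3,-0.3])

```text
clock: 101.65
tcp_pos: [485.4, -81.3, 116.4]
eef_rot: [[-0.359, 0.933, 0.0], [0.933, 0.359, -0.0], [-0.0, 0.0, -1.0]]
contact_force: [-1.3, 0.5, 0.1]
opening: 55.2
grip_force: 0.0
```

Call:
arm_command(delta_pos=[[0,0,-1],[0,0,-3],[0,0,-6],[0,0,-9],[0,0,-9]], angular=[[0,0,0],[0,0,0],[0,0,0],[0,0,0],[0,0,0]], claw=[-0.3,-0.3,-0.3,-0.3,-0.3])

```text
clock: 102.15
tcp_pos: [487.1, -81.6, 210.6]
eef_rot: [[-0.359, 0.933, 0.006], [0.933, 0.359, -0.001], [-0.003, 0.005, -1.0]]
contact_force: [0.6, 0.5, -0.4]
opening: 55.7
grip_force: 0.0
```

```bash
python3 -c "
from h import *
show(619.5,-23.5,205,-5.66)"
```

```text
t 102.15 tcp [487.14 -81.63 210.65] yawy 21.05 q6 59.4 open 55.7 grip 0.0 F [ 0.58  0.52 -0.36]
delta_cm [ 0.67 14.44  0.64] dist 144.6684362416251
angz 26.70656756463475
tilt(tool xy deg) [0.29 0.17 0.  ]
```

Call:
arm_command(delta_pos=[[0.2,4,0],[0.4,8,0],[0.6,12,0],[0.7,14.4,0],[0.7,14.4,0]], angular=[[0,0,7],[0,0,14],[0,0,21],[0,0,26.7],[0,0,26.7]], claw=[-0.1,-0.1,-0.1,-0.1,-0.1])

```text
clock: 102.65
tcp_pos: [619.0, -21.8, 205.2]
eef_rot: [[0.1, 0.995, -0.001], [0.995, -0.1, 0.0], [0.0, -0.001, -1.0]]
contact_force: [-0.4, -0.6, 0.6]
opening: 46.9
grip_force: 0.0
```

Call:
arm_command(delta_pos=[[0,0,4],[0,0,8],[0,0,12],[0,0,15],[0,0,16]], angular=[[0,0,0],[0,0,0],[0,0,0],[0,0,0],[0,0,0]], claw=[0,0,0,0,0])

```text
clock: 103.15
tcp_pos: [614.8, -23.3, 43.5]
eef_rot: [[0.098, 0.995, -0.005], [0.995, -0.098, 0.0], [-0.0, -0.005, -1.0]]
contact_force: [-0.5, 0.4, 0.4]
opening: 42.7
grip_force: 0.0
```

```bash
python3 -c "
from h import *
show(620,-23.5,16,-5.66)"
```

```text
t 103.15 tcp [614.78 -23.34  43.51] yawy -5.61 q6 93.4 open 42.7 grip 0.0 F [-0.47  0.35  0.44]
delta_cm [0.04 0.53 2.75] dist 27.998447070137935
angz 0.045214175443722304
tilt(tool xy deg) [-0.26  0.02 -0.  ]
```

Call:
arm_command(delta_pos=[[0,0,0],[0,0,0],[0,0,1],[0,0,2],[0,0,2.7]], angular=[[0,0,0],[0,0,0],[0,0,0],[0,0,0],[0,0,0]], claw=[0,0,0,0,0])

```text
clock: 103.65
tcp_pos: [617.1, -23.1, 18.6]
eef_rot: [[0.098, 0.995, -0.0], [0.995, -0.098, -0.0], [-0.0, -0.0, -1.0]]
contact_force: [-0.7, -0.2, -0.1]
opening: 42.7
grip_force: 0.0
```

Call:
arm_command(delta_pos=[[0,0,0],[0,0,0],[0,0,0],[0,0,0],[0,0,0]], angular=[[0,0,0],[0,0,0],[0,0,0],[0,0,0],[0,0,0]], claw=[0,0,1,1,1])

```text
clock: 104.15
tcp_pos: [617.7, -23.2, 20.0]
eef_rot: [[0.099, 0.995, 0.001], [0.995, -0.099, -0.0], [0.0, 0.001, -1.0]]
contact_force: [-1.1, -0.2, 5.9]
opening: 9.1
grip_force: 78.5
```

Call:
arm_command(delta_pos=[[0,0,0],[0,0,0],[0,0,0],[0,0,0],[0,0,0]], angular=[[0,0,0],[0,0,0],[0,0,0],[0,0,0],[0,0,0]], claw=[1,1,1,1,1])

```text
clock: 104.65
tcp_pos: [617.7, -23.1, 20.0]
eef_rot: [[0.099, 0.995, 0.001], [0.995, -0.099, -0.0], [0.0, 0.001, -1.0]]
contact_force: [-2.0, 0.4, 5.9]
opening: 9.1
grip_force: 78.6
```

```bash
python3 -c "
from h import *
show(582.8,-20,16,-5.66)"
```

```text
t 104.65 tcp [617.65 -23.12  20.05] yawy -5.66 q6 93.5 open 9.1 grip 78.6 F [-2.04  0.38  5.87]
delta_cm [-0.03 -3.5   0.4 ] dist 35.22727898452492
angz 0.004160061695253958
tilt(tool xy deg) [ 0.06 -0.    0.  ]
```

Call:
arm_command(delta_pos=[[0,-0.7,-0.05],[0,-1.4,-0.05],[0,-2.1,-0.05],[0,-2.8,-0.05],[0,-2.8,-0.05]], angular=[[0,0,0],[0,0,0],[0,0,0],[0,0,0],[0,0,0]], claw=[1,1,1,1,1])

```text
clock: 105.15
tcp_pos: [588.1, -20.2, 20.0]
eef_rot: [[0.098, 0.995, -0.001], [0.995, -0.098, 0.0], [0.0, -0.001, -1.0]]
contact_force: [-6.3, 1.1, 9.8]
opening: 9.1
grip_force: 79.8
```

Call:
arm_command(delta_pos=[[0,-0.1,0],[0,-0.2,0],[0,-0.3,0],[0,-0.4,0],[0,-0.5,0]], angular=[[0,0,0],[0,0,0],[0,0,0],[0,0,0],[0,0,0]], claw=[1,1,1,1,1])

```text
clock: 105.65
tcp_pos: [585.4, -20.0, 20.1]
eef_rot: [[0.099, 0.995, 0.002], [0.995, -0.099, -0.0], [0.0, 0.002, -1.0]]
contact_force: [7.2, -0.0, 0.2]
opening: 8.7
grip_force: 78.8
```

Call:
arm_command(delta_pos=[[0,-0.05,0],[0,-0.1,0],[0,-0.15,0],[0,-0.2,0],[0,-0.2,0]], angular=[[0,0,0],[0,0,0],[0,0,0],[0,0,0],[0,0,0]], claw=[1,1,1,1,1])

```text
clock: 106.15
tcp_pos: [583.3, -19.7, 20.1]
eef_rot: [[0.099, 0.995, 0.002], [0.995, -0.099, -0.0], [0.0, 0.002, -1.0]]
contact_force: [7.1, -0.9, 0.6]
opening: 8.7
grip_force: 78.8
```

```bash
python3 -c "
from h import *
show(582.8,-20,16,-5.66)
s=cam('side')
g=cv2.GaussianBlur(s['img'][:,:,1],(0,0),.7).astype(np.float32)
# line position just in front of a's foot vs foot mid: line dark pixel, side view
for y in (95,100,105,110):
    x0=490+(y+10)*0.1; q=proj(s,[x0,y,5]); r=int(round(q[1])); xs=np.arange(int(q[0])-9,int(q[0])+10); i=np.argmin(g[r,xs]); print(y,ray(s,(xs[i],r),5)[:2],g[r,xs].round())
"
```

```text
t 106.15 tcp [583.35 -19.74  20.07] yawy -5.66 q6 93.7 open 8.7 grip 78.8 F [ 7.06 -0.92  0.62]
delta_cm [-0.03 -0.05  0.41] dist 4.111682177019933
angz -0.0011851213007130212
tilt(tool xy deg) [ 0.09 -0.    0.  ]
95 [503.92  95.3 ] [75. 75. 75. 75. 75. 75. 74. 64. 47. 48. 64. 73. 75. 75. 75. 75. 77. 79.
 80.]
100 [502.62 101.88] [75. 75. 75. 74. 75. 75. 74. 68. 53. 50. 65. 73. 75. 75. 75. 75. 74. 74.
 75.]
105 [504.29 105.59] [74. 74. 75. 75. 76. 76. 73. 60. 48. 57. 71. 75. 75. 75. 75. 75. 74. 74.
 75.]
110 [503.65 108.85] [88. 84. 79. 74. 74. 75. 75. 69. 54. 47. 62. 74. 75. 75. 75. 76. 75. 75.
 74.]
```

Call:
arm_command(delta_pos=[[0,0,0],[0,0,0],[0,0,0],[0,0,0],[0,0,0]], angular=[[0,0,0],[0,0,0],[0,0,0],[0,0,0],[0,0,0]], claw=[0.7,0.6,0.4,0.2,0.2])

```text
clock: 106.7
tcp_pos: [582.2, -19.7, 19.7]
eef_rot: [[0.099, 0.995, -0.001], [0.995, -0.099, 0.0], [-0.0, -0.001, -1.0]]
contact_force: [-0.5, -0.2, 0.7]
opening: 34.4
grip_force: 0.0
```

Call:
arm_command(delta_pos=[[0,0,-1],[0,0,-4],[0,0,-8],[0,0,-12],[0,0,-17]], angular=[[0,0,0],[0,0,0],[0,0,0],[0,0,0],[0,0,0]], claw=[0.2,0.2,0.2,0.2,0.2])

```text
clock: 107.2
tcp_pos: [581.4, -19.6, 191.4]
eef_rot: [[0.099, 0.995, -0.001], [0.995, -0.099, 0.0], [-0.0, -0.001, -1.0]]
contact_force: [0.3, -0.6, 0.7]
opening: 34.2
grip_force: 0.0
```

Call:
arm_command(delta_pos=[[12,-10,-2],[12,-10,-2],[12,-10,-2],[12,-10,-2],[12,-10,-2]], angular=[[0,0,0],[0,0,0],[0,0,0],[0,0,0],[0,0,0]], claw=[0.2,0.2,0.2,0.2,0.2])

```text
clock: 107.7
tcp_pos: [494.3, 110.7, 210.9]
eef_rot: [[0.096, 0.995, 0.001], [0.995, -0.096, 0.0], [0.0, 0.001, -1.0]]
contact_force: [-0.6, 0.4, 0.4]
opening: 34.1
grip_force: 0.0
```

Call:
arm_command(delta_pos=[[13,-10,0],[13,-10,0],[13,-10,0],[13,-10,0],[13,-10,0]], angular=[[0,0,0],[0,0,0],[0,0,0],[0,0,0],[0,0,0]], claw=[0.2,0.2,0.2,0.2,0.2])

```text
clock: 108.2
tcp_pos: [408.0, 249.5, 209.9]
eef_rot: [[0.097, 0.995, 0.0], [0.995, -0.097, -0.0], [-0.0, 0.0, -1.0]]
contact_force: [0.5, -0.5, -0.1]
opening: 33.9
grip_force: 0.0
```

Call:
arm_command(delta_pos=[[13,-5,0],[13,-5,0],[13,-5,0],[13,-5,0],[13,-5,0]], angular=[[0,0,0],[0,0,0],[0,0,0],[0,0,0],[0,0,0]], claw=[0.2,0.2,0.2,0.2,0.2])

```text
clock: 108.7
tcp_pos: [372.3, 382.4, 209.4]
eef_rot: [[0.099, 0.995, -0.0], [0.995, -0.099, -0.001], [-0.001, -0.0, -1.0]]
contact_force: [0.0, -0.8, 0.6]
opening: 34.0
grip_force: 0.0
```

```bash
cat > fin.py <<'E'
from h import *
from bm2 import caps
from yaws import segs
show(); t=cam('top'); C=caps(t)
for n,c in dict(a=(498.5,58.9),b=(490.5,-10.6),c=(484,-81.3)).items(): segs(t,np.array(c),name=n)
# rule blade box in the top view
g=t['img'].astype(int); m=(g.min(2)>150).astype(np.uint8); m[:150]=0; m[214:]=0; m[:,:230]=0; m[:,395:]=0
n,l,st,ce=cv2.connectedComponentsWithStats(m)
for i in range(1,n):
    if st[i,4]>300:
        ys,xs=np.where(l==i); B=cv2.boxPoints(cv2.minAreaRect(np.c_[xs,ys].astype(np.float32))); W=np.array([ray(t,q,5)[:2] for q in B]); print('rule',st[i],W.round(1).tolist(),[round(float(np.linalg.norm(W[k]-W[k-1]))) for k in range(4)])
E
python3 fin.py
```

```text
t 108.7 tcp [372.32 382.41 209.41] yawy -5.67 q6 141.5 open 34.0 grip 0.0 F [ 0.   -0.85  0.57]
tilt(tool xy deg) [-0.    0.06 -0.  ]
circle [345.94 223.31] r 9.2375 world [482.54 -81.11] mean 172.5561380515509 sd 1.3154717098056994
circle [315.19 220.69] r 9.3125 world [489.54 -10.22] mean 172.2975098296199 sd 1.3070357389546352
circle [287.06 220.31] r 11.7875 world [491.26  54.93] mean 164.80820140150533 sd 17.66768874967636
circle [301.31 203.06] r 10.8875 world [530.95  21.28] mean 164.21626674976628 sd 24.074012752768528
circle [360.56 202.69] r 10.9625 world [ 529.9  -115.96] mean 174.71704580866313 sd 1.5475306876201993
a [(33, np.float64(85.5), array([-1., 51.])), (32, np.float64(86.4), array([ 2., 51.])), (29, np.float64(0.4), array([28., -8.])), (25, np.float64(0.7), array([-13.,  29.])), (20, np.float64(89.0), array([31., 14.])), (20, np.float64(1.5), array([ 11., -29.])), (18, np.float64(73.3), array([-20., -26.])), (18, np.float64(86.7), array([-33.,  -5.])), (17, np.float64(87.0), array([26., 44.]))]
b [(29, np.float64(89.0), array([-19., -41.])), (25, np.float64(89.3)
[... 154 characters left out ...]
), (20, np.float64(1.5), array([19., 40.])), (18, np.float64(3.3), array([ 15., -30.])), (18, np.float64(72.4), array([-12.,  43.])), (18, np.float64(78.8), array([-20., -26.]))]
c [(29, np.float64(88.9), array([-13.,  30.])), (23, np.float64(89.3), array([34., 34.])), (19, np.float64(89.2), array([-32.,   4.])), (19, np.float64(87.2), array([-29.,   0.])), (18, np.float64(87.2), array([ -6., -36.])), (18, np.float64(85.0), array([-10., -39.])), (18, np.float64(78.8), array([-13.,  45.])), (18, np.float64(86.6), array([-21., -25.])), (17, np.float64(82.8), array([19., 26.]))]
rule [ 258  181  116   33 2604] [[533.8, 133.7], [604.0, 128.5], [579.4, -173.4], [509.7, -167.0]] [302, 70, 303, 70]
```

```bash
cat > fin2.py <<'E'
from h import *
t=cam('top'); g=cv2.cvtColor(t['img'],cv2.COLOR_RGB2GRAY).astype(np.float32)
def fit(P,n):
    P=np.array(P,np.float32); v=cv2.fitLine(P,cv2.DIST_HUBER,0,.1,.1).ravel(); s=np.sign(v[1]); d=v[:2]*s
    a=np.degrees(np.arctan2(-d[0],d[1])); nn=np.array([d[1],-d[0]]); print(n,len(P),'yaw',round(a,2),'res',np.abs((P-v[2:])@nn).mean().round(2),'x at y=60,-10,-80:',[round(float(v[2]+(y-v[3])*d[0]/d[1]),1) for y in(60,-10,-80)])
def cross(x,r0,r1,th,up):
    c=g[r0:r1,x]; idx=np.where((c[:-1]<th)&(c[1:]>=th))[0] if up else np.where((c[:-1]>=th)&(c[1:]<th))[0]
    if len(idx)==0: return None
    i=idx[0] if up else idx[-1]; return r0+i+(th-c[i])/(c[i+1]-c[i])
cols=range(264,370,2)
B=[];F=[]
for x in cols:
    yb=cross(x,165,212,145,True)
    if yb: B.append(ray(t,(x,yb),21)[:2])
fit(B,'rib back edge')
for x in list(range(260,274))+list(range(361,372)):
    yf=cross(x,185,225,145,False)
    if yf: F.append(ray(t,(x,yf),5)[:2])
fit(F,'graduated edge (free ends)')
L=[]
for x in list(range(259,272))+list(range(362,372)):
    r=np.arange(212,236); c=g[r,x]; i=int(np.argmin(c))
    if 0<i<len(c)-1 and c[i]<np.median(c)-15: L.append(ray(t,(x,r[i]+.5*(c[i-1]-c[i+1])/(c[i-1]-2*c[i]+c[i+1])),5)[:2])
fit(L,'line')
# rear (base side) shoulder edges of the bottles: last bright->dark crossing
for n,(X,Y) in dict(a=(498.5,58.9),b=(490.5,-10.6),c=(483.5,-81.3)).items():
    p=proj(t,[X-29,Y,99]); P=[]
    for x in range(int(p[0])-9,int(p[0])+10):
        r=np.arange(int(p[1])-6,int(p[1])+7); d=np.abs(g[r+1,x]-g[r-1,x]); i=int(np.argmax(d)); P.append(ray(t,(x,r[i]),99)[:2])
    fit(P,n+' rear shoulder')
E
python3 fin2.py
```

```text
rib back edge 53 yaw -5.72 res 0.49 x at y=60,-10,-80: [595.8, 588.8, 581.8]
graduated edge (free ends) 25 yaw -5.75 res 1.88 x at y=60,-10,-80: [527.3, 520.2, 513.2]
line 20 yaw -5.86 res 0.81 x at y=60,-10,-80: [497.5, 490.3, 483.1]
a rear shoulder 19 yaw -19.31 res 2.93 x at y=60,-10,-80: [474.8, 450.3, 425.8]
b rear shoulder 19 yaw -22.09 res 3.42 x at y=60,-10,-80: [497.6, 469.2, 440.8]
c rear shoulder 19 yaw -21.17 res 3.61 x at y=60,-10,-80: [516.6, 489.5, 462.4]
```

```bash
python3 -c "
from station import manip
print(manip.close_job())"
```

```text
the job is handed in; nothing more can be done
None
```

I photographed all three bottles in order and handed the job in at about 109 s; they stand on the line, the straightedge against their feet. On the way in I swept them with the straightedge and had to reset them, bottles a and b were about 3° off square in their photos, and I could not check in a picture that the edge touches all three feet.

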